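# Load test swabs into sample vials and scan them in

## Task

Push one test swab down into every sample vial on the bench until its collar sits on the rim. Then take the barcode scanner and register the vials from the shortest to the tallest: aim it squarely at the middle of each label from about 5 cm and hold it still there for a good second. Finally lay the scanner back in its cradle as it was; unused swabs stay in the rack, vials stay upright and the other things are left alone.

Things in the scene. Friction and masses are not known exactly. Their poses are not given: they have to be found in the camera images.
- vial_short: The shortest of the sample vials (may be absent): a loose stand with an aluminium foot 106 x 68 x 16 mm (x from -57 to +49 mm), a label plate in front leaning back at 45 deg, and fixed on the foot behind it an upright 30 mm wide clear glass vial with a narrow neck, rim 75 mm above the table. 0.45 kg. Origin: underside; x points from the label towards the vial, z up.
- vial_short_mouth (a point): Centre of the shortest vial's mouth, on its rim plane, 24 mm behind the stand's origin; z up. The round opening is 10.4 mm wide, the neck 19 mm outside; open inside for at least 55 mm below the rim.
- vial_short_label (a point): Middle of the barcode label (42 mm up the slope x 48 mm wide) on the sloping plate of the shortest vial, 34 mm before and 42 mm above the stand's origin. z is the outward normal (forward to the stand's -x and up at 45 deg), y runs across the label.
- vial_mid: The middle-height of the sample vials (may be absent): a loose stand with an aluminium foot 106 x 68 x 16 mm (x from -57 to +49 mm), a label plate in front leaning back at 45 deg, and fixed on the foot behind it an upright 30 mm wide clear glass vial with a narrow neck, rim 97 mm above the table. 0.45 kg. Origin: underside; x points from the label towards the vial, z up.
- vial_mid_mouth (a point): Centre of the middle-height vial's mouth, on its rim plane, 24 mm behind the stand's origin; z up. The round opening is 10.4 mm wide, the neck 19 mm outside; open inside for at least 55 mm below the rim.
- vial_mid_label (a point): Middle of the barcode label (42 mm up the slope x 48 mm wide) on the sloping plate of the middle-height vial, 34 mm before and 42 mm above the stand's origin. z is the outward normal (forward to the stand's -x and up at 45 deg), y runs across the label.
- vial_tall: The tallest of the sample vials (may be absent): a loose stand with an aluminium foot 106 x 68 x 16 mm (x from -57 to +49 mm), a label plate in front leaning back at 45 deg, and fixed on the foot behind it an upright 30 mm wide clear glass vial with a narrow neck, rim 119 mm above the table. 0.45 kg. Origin: underside; x points from the label towards the vial, z up.
- vial_tall_mouth (a point): Centre of the tallest vial's mouth, on its rim plane, 24 mm behind the stand's origin; z up. The round opening is 10.4 mm wide, the neck 19 mm outside; open inside for at least 55 mm below the rim.
- vial_tall_label (a point): Middle of the barcode label (42 mm up the slope x 48 mm wide) on the sloping plate of the tallest vial, 34 mm before and 42 mm above the stand's origin. z is the outward normal (forward to the stand's -x and up at 45 deg), y runs across the label.
- swab_1: A test swab standing tip down in the rack: shaft 6 mm thick (8 mm soft-looking bud) and 50 mm long, then a 18.4 mm collar 4 mm thick, then a 14 mm round black handle 41 mm long; 95 mm in all, 20 g. Origin: the tip at the bottom; z runs up along it. All three are alike. Seated, its collar rests on a rim or on the rack.
- swab_2: A test swab standing tip down in the rack: shaft 6 mm thick (8 mm soft-looking bud) and 50 mm long, then a 18.4 mm collar 4 mm thick, then a 14 mm round black handle 41 mm long; 95 mm in all, 20 g. Origin: the tip at the bottom; z runs up along it. All three are alike. Seated, its collar rests on a rim or on the rack.
- swab_3: A test swab standing tip down in the rack: shaft 6 mm thick (8 mm soft-looking bud) and 50 mm long, then a 18.4 mm collar 4 mm thick, then a 14 mm round black handle 41 mm long; 95 mm in all, 20 g. Origin: the tip at the bottom; z runs up along it. All three are alike. Seated, its collar rests on a rim or on the rack.
- rack: Fixed white plastic swab rack 160 x 50 x 60 mm high, three 12 mm holes 55 mm apart along its x axis (at x = -55, 0, +55 mm). Origin: centre of underside.
- scanner: Black bent-head barcode scanner, 0.18 kg: a straight handle 135 mm long (x from -100 to +35 mm), 30 mm wide (y), 26 mm high, and at its +x end a 56 mm wide head bent 45 deg downward. Origin: underside of the handle, in its middle plane. x points forward along the handle to the head, z up.
- scanner_grip (a point): Where to hold the scanner: middle of the handle between the cradle forks, at x = -35, z = +13 mm of the scanner.
- scanner_nose (a point): Centre of the scanner's glass window at the end of its head, x = +64, z = -17 mm of the scanner. z is the beam, pointing out of the window (forward and down at 45 deg), y runs across the window.
- cradle: Fixed grey scanner cradle: base 150 x 80 mm and two upright forks 95 mm apart (at x = -85 and +10 mm, each 12 mm thick) that carry the handle's underside 50 mm above the table between cheeks 42 mm apart that rise 12 mm more. Origin: table level; the scanner at home has its origin straight 50 mm above this one and its x axis along the cradle's x.
- pad: Round polishing pad, 150 mm wide, 26 mm high, centre of underside. Leave alone.
- gauge: Steel tyre tread gauge about 115 x 40 x 10 mm, lying flat. Leave alone.
- trim_brush: Black trim brush lying flat, about 20 cm long. Leave alone.
- jar: Empty capped frosted jar, 72 mm wide, 85 mm high. Leave alone.
- clipboard: Plastic clipboard 205 x 150 mm, lying flat. Leave alone.
- tape: Roll of masking tape 90 mm wide, 22 mm high, lying flat. Leave alone.

How it is judged:
By the outcome, as a careful person would: the job done as asked, in the order asked, and still so for the second after the job is handed in, with the robot touching nothing.
Of vial_short, vial_mid, vial_tall only 2 to 3 are there at a start; the rules pass over those that are not, and their reading is None.
At some moment in a run one of vial_short, vial_mid, vial_tall may be knocked a few centimetres aside while the robot is not near it.
It also fails if it takes over 208 s, if anything falls off the work surface, if the arm or the gripper's body presses on something with over 40 N, if the wrist force passes 120 N, or if a joint passes its speed limit or range.

## Robot

A 6-joint arm with a two-finger parallel gripper is mounted at the origin on the work surface. World frame = base frame: x ahead of the robot, y to its left, z up, the work surface at z = 0. Lengths are in m, angles in rad, forces in N, time in s.
With the tool pointing down it reaches from about 0.375 to 0.975 m from the base axis. Payload 3.8 kg.
Tool frame: the origin (TCP) lies at the very end of the fingers, on their centre line; the grasp point (between the pads) lies 19 mm behind it; z points along the fingers, y is the direction in which the jaws open and shut (so a half turn about z gives the same grasp; the last joint's range is limited). The gripper opens to 88 mm and grips with 3 to 60 N. Pads are 18 mm wide; open, the fingers measure 123 mm over their backs; the gripper's body (75 mm by 187 mm) begins 45 mm behind the grasp point.
Start: joints at [-1.279, 0.264, 1.604, -0, 1.274, -0.037], TCP at [0.218, -0.639, 0.239] pointing down, gripper open.
Joint ranges: [-2.63, 2.63], [-0.94, 2.18], [0.31, 2.57], [-1.31, 4.45], [0, 2.66], [-2.55, 2.55]. Speed limits (rad/s): [2.57, 2.57, 3.14, 3.14, 3.14, 3.14].

## Interface

Orientations are given as a rotation vector (axis times angle).
In Python, from cell import bot, eyes gives the robot as it stands.
- The arm moves only by the tool servo_tool, never from a script. Its argument "deltas" is a list of rows, each an object of numbers: "hand": the opening in per cent of the stroke, from 0 (shut) to 100 (fully open); "tx", "ty", "tz": the shift along the tool's x, y, z in m; "wx", "wy", "wz": the turn, a rotation vector about the tool's x, y, z in degrees. A call has 1 to 12 rows; each row is the pose to reach, as a shift and turn from the pose commanded when the call began, along the tool's axes at that moment; what a row does not reach only later rows make up. A row lasts 1/12 s, in which the tool goes at most 41.7 mm and 7.16 degrees, less where a joint would pass 70% of its speed; a pose out of reach is approached as far as the arm can. A call with a gripper value outside its range is refused whole. The fingers move at their own pace and stop on an object; "squeeze" is the grip in N (left out, the last holds). Time passes only in rows, so rows that repeat a pose let the fingers close. It gives the time, the measured TCP pose, the force and the opening at its end, in the units of the state.
- bot.read_state(): the state, without advancing time (a new reading comes with each control period).
- eyes.grab_frame(name): name is "side" or "top"; returns (picture, depth): 420x560x3 uint8, blue, green, red; 420x560 float32, m along the optical axis (not along the pixel's ray), 0 where there is no reading.
- eyes.get_calibration(name): a dict with "fx", "fy", "cx", "cy" (pixels), "distortion" ([k1, k2, p1, p2, k3] as OpenCV has them; the pictures are not rectified), "eye" and "rotation" of the camera in the world. Camera axes: x right, y down, z forward; pixel columns grow to the right and rows downward; lengths in m; the calibration is good to about 2 mm. A picture is of the moment at which its call begins. get_calibration takes no time and is no camera call.
- bot.sign_off(): hands the job in, once; it reports no verdict.
The state is a dict: "clock": time; "joint_positions": joint angles; "joint_vel": joint speeds; "effort": joint torques, N m; "tcp_pos": TCP position; "ee_rot": TCP orientation; "contact_force": force on the tool from outside, world axes, zero at the start; "moment": the same for the moment, N m; "opening": finger opening in m.
Only numpy, scipy, OpenCV 4.12 (cv2) and the standard library are available. Lean on these libraries where they do the work, as an engineer would, in place of code of your own. Each camera call takes 0.05 s, during which the arm holds its last target.

## Working session

There is one attempt and no reset: what is moved stays moved. The work goes in short steps, Python scripts to look and compute and a tool call to move; the robot and the scene stay as the last step left them, time stands still between calls to the robot, and variables do not carry over. Pictures are saved under pics/ and viewed, and the job is handed in when it is done.

Besides the shell and the picture viewer there is one more tool, called after "Call:" by a JSON object that holds its "name" and its "arguments". servo_tool: Moves the arm, as the interface text tells. Its arguments: {"type":"object","properties":{"deltas":{"type":"array"},"squeeze":{"type":"number"}},"required":["deltas"]}

```bash
ls -la; mkdir -p pics; python3 - <<'E'
from cell import bot, eyes
import cv2, json
print(bot.read_state())
for n in("side","top"):
    p,d=eyes.grab_frame(n); cv2.imwrite(f"pics/{n}0.png",p)
    import numpy as np; np.save(f"pics/{n}0.npy",d)
    print(n,eyes.get_calibration(n))
E
```

```text
total 12
drwxr-xr-x  3 agent agent 4096 Dec  7 05:38 .
drwxr-xr-x 23 root  root  4096 Dec  7 05:38 ..
drwxr-xr-x  2 agent agent 4096 Dec  7 05:38 pics
{'clock': 0.0, 'joint_positions': array([-1.27888959e+00,  2.64731554e-01,  1.60536057e+00, -1.10380344e-05,
        1.27371070e+00, -3.68838860e-02]), 'joint_vel': array([-4.57839827e-04,  2.01315079e-04, -6.38585628e-05, -4.45098663e-05,
       -1.73578854e-03, -1.77476292e-04]), 'effort': array([ 7.67871443e-04, -5.02104807e+01, -3.56874526e+01,  7.27360882e-02,
        2.93711526e-02, -1.48622507e-04]), 'tcp_pos': array([ 0.21775701, -0.63815953,  0.23740982]), 'ee_rot': array([-3.09707390e+00, -5.13786405e-01,  4.57606389e-04]), 'contact_force': array([ 0.28582455, -0.43007244,  0.70523732]), 'moment': array([0.02695793, 0.0353238 , 0.03125744]), 'opening': 0.08841799936693362}
side {'fx': 490.94059320769924, 'fy': 490.94059320769924, 'cx': 278.32531940826016, 'cy': 205.4688856307678, 'distortion': array([-0.07431114,  0.        ,  0.        ,  0.        ,  0.        ]), 'eye': array([ 0.30404211, -0.94656201,  0.76713375]), 'rotation': array([-2.13877269,  0.3211284 , -0.19677915])}
top {'fx': 387.13780166001675, 'fy': 387.13780166001675, 'cx': 275.66857591744025, 'cy': 214.923799610081, 'distortion': array([-0.06219338,  0.        ,  0.        ,  0.        ,  0.        ]), 'eye': array([0.5184823 , 0.0192801 , 1.04022261]), 'rotation': array([-2.20270613,  2.15066939, -0.13590244])}
```

View pics/side0.png

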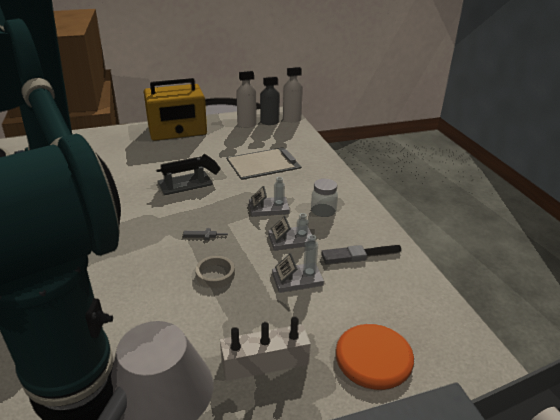

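View pics/top0.png

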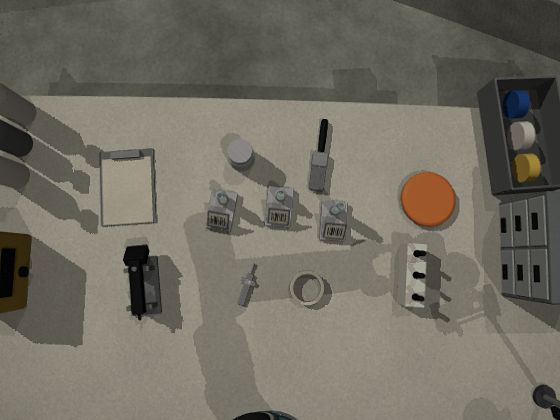

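```bash
cat > h.py <<'E'
import numpy as np, cv2
from scipy.spatial.transform import Rotation as R
from cell import bot, eyes
_c={n:eyes.get_calibration(n) for n in("side","top")}
def KD(n):
    c=_c[n]; return np.array([[c['fx'],0,c['cx']],[0,c['fy'],c['cy']],[0,0,1.]]),np.array(c['distortion'])
def Rm(n): return R.from_rotvec(_c[n]['rotation']).as_matrix()
def ray(n,uv):
    K,D=KD(n); p=cv2.undistortPoints(np.array(uv,float).reshape(-1,1,2),K,D).reshape(-1,2)
    return np.c_[p,np.ones(len(p))]@Rm(n).T
def onz(n,uv,z):
    r=ray(n,uv); e=_c[n]['eye']; return e+r*((z-e[2])/r[:,2])[:,None]
def proj(n,P):
    P=np.atleast_2d(P).astype(float); K,D=KD(n); M=Rm(n).T
    return cv2.projectPoints(P,cv2.Rodrigues(M)[0],-M@_c[n]['eye'],K,D)[0].reshape(-1,2)
def cloud(n,d):
    h,w=d.shape; u,v=np.meshgrid(np.arange(w),np.arange(h))
    r=ray(n,np.stack([u,v],-1).reshape(-1,2)); return (_c[n]['eye']+r*d.reshape(-1,1)).reshape(h,w,3)
def tri(a,b):
    """side uv a, top uv b"""
    A=[];B=[]
    for n,uv in(("side",a),("top",b)):
        r=ray(n,[uv])[0]; r/=np.linalg.norm(r); P=np.eye(3)-np.outer(r,r); A.append(P);B.append(P@_c[n]['eye'])
    x=np.linalg.solve(A[0]+A[1],B[0]+B[1]); return x, np.linalg.norm(proj("side",x)[0]-a),np.linalg.norm(proj("top",x)[0]-b)
def crop(p,x0,y0,w,h,s,fn):
    cv2.imwrite(fn,cv2.resize(p[y0:y0+h,x0:x0+w],None,fx=s,fy=s,interpolation=cv2.INTER_CUBIC))
E
python3 - <<'E'
from h import *
s=cv2.imread("pics/side0.png");t=cv2.imread("pics/top0.png")
crop(t,190,170,180,80,4,"pics/tv.png")
crop(s,235,165,110,130,4.5,"pics/sv.png")
crop(t,385,230,80,90,6,"pics/tr.png")
crop(s,205,305,120,100,5,"pics/sr.png")
crop(t,100,235,80,90,6,"pics/tc.png")
crop(s,140,145,100,60,7,"pics/sc.png")
for n in("side","top"):
    d=np.load(f"pics/{n}0.npy"); C=cloud(n,d); np.save(f"pics/{n}C.npy",C)
    print(n,(d==0).mean())
C=np.load("pics/topC.npy")
for uv in((450,300),(240,350),(428,200),(415,250),(240,153),(140,290),(60,300)): print(uv,C[uv[1],uv[0]].round(4))
C=np.load("pics/sideC.npy")
for uv in((150,230),(370,350),(325,186),(265,360)): print(uv,C[uv[1],uv[0]].round(4))
E
```

```text
side 0.004243197278911565
top 0.0038562925170068027
(450, 300) [ 0.4084 -0.4774  0.0007]
(240, 350) [0.27   0.0852 0.0009]
(428, 200) [ 0.6762 -0.4092  0.0261]
(415, 250) [ 0.5404 -0.3572  0.063 ]
(240, 153) [0.7744 0.0951 0.0839]
(140, 290) [0.4262 0.3305 0.0774]
(60, 300) [0.3858 0.5689 0.0035]
(150, 230) [ 0.3086  0.1356 -0.0007]
(370, 350) [ 0.6728 -0.4094  0.0247]
(325, 186) [0.7763 0.086  0.0849]
(265, 360) [ 0.4709 -0.3833  0.0377]
```

View pics/tv.png

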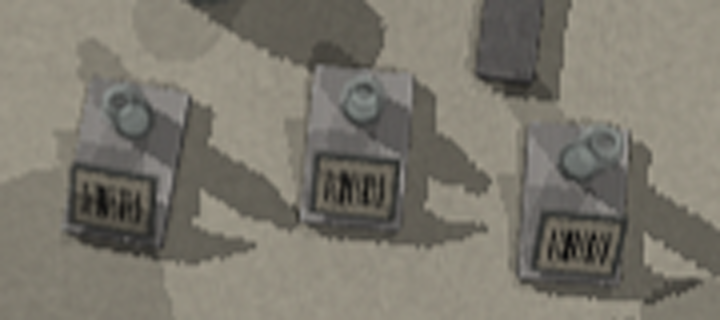

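View pics/sv.png

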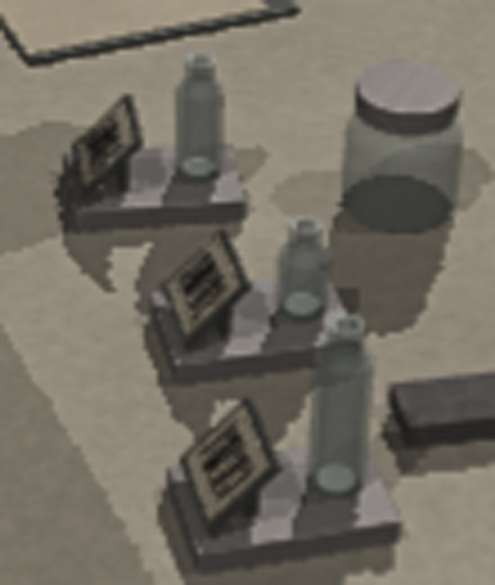

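View pics/tr.png

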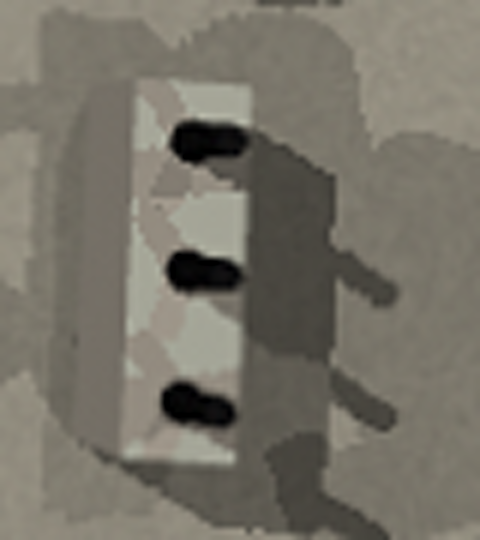

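View pics/sr.png

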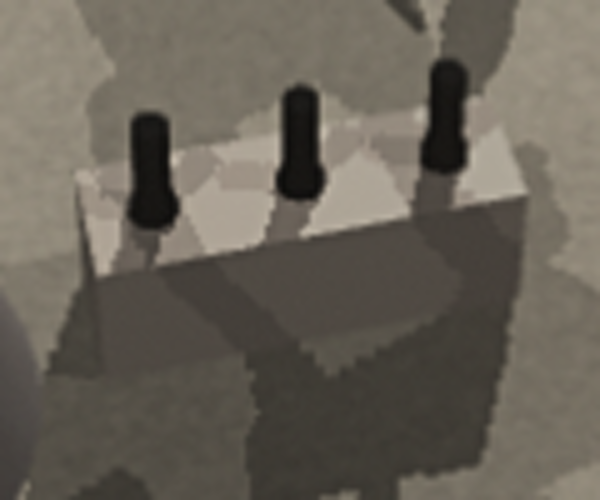

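View pics/tc.png

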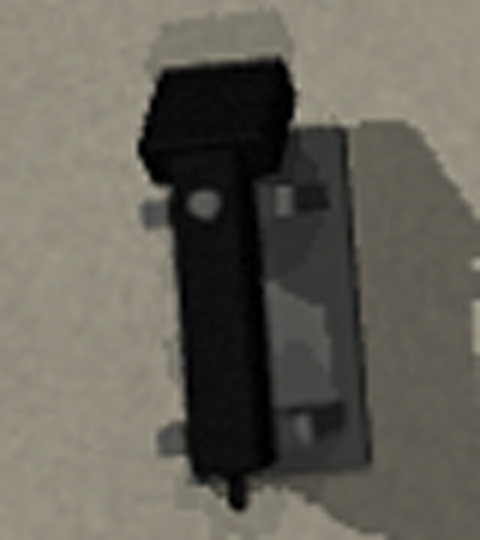

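View pics/sc.png

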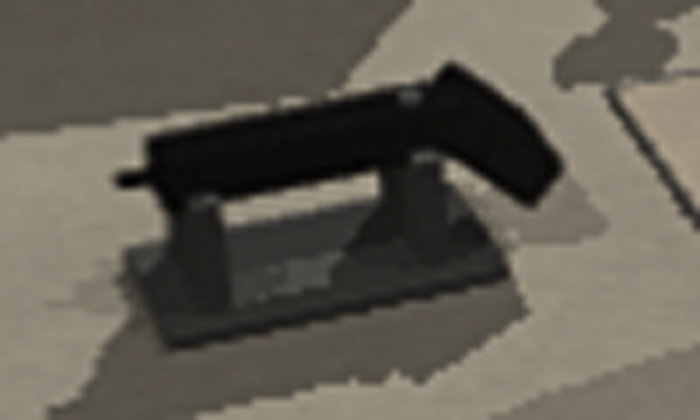

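```bash
cat > meas.py <<'E'
from h import *
def stands(C,boxes,n="top"):
    out=[]
    for (x0,x1,y0,y1) in boxes:
        m=(C[...,2]>0.009)&(C[...,2]<0.024)&(C[...,0]>x0)&(C[...,0]<x1)&(C[...,1]>y0)&(C[...,1]<y1)
        k,l,st,_=cv2.connectedComponentsWithStats(m.astype(np.uint8))
        i=1+np.argmax(st[1:,4]); P=C[l==i]
        r=cv2.minAreaRect((P[:,:2]*1000).astype(np.float32))
        out.append((len(P),np.round(r[0],1),np.round(r[1],1),round(r[2],1)))
    return out
E
python3 - <<'E'
from meas import *
t=cv2.imread("pics/top0.png"); C=np.load("pics/topC.npy"); S=np.load("pics/sideC.npy")
for nm,uv in(("short",(279,205)),("mid",(222,212)),("tall",(335,220))): print(nm,onz("top",[uv],.016).round(3))
b=[(.58,.75,-.06,.06),(.55,.75,.07,.2),(.52,.72,-.2,-.08)]
for r in stands(C,b): print("top",r)
for r in stands(S,b): print("side",r)
# rack
for nm,D in(("t",C),("s",S)):
    m=(D[...,2]>0.052)&(D[...,2]<0.068)&(D[...,0]>.35)&(D[...,0]<.62)&(D[...,1]<-.28)&(D[...,1]>-.45)
    k,l,st,_=cv2.connectedComponentsWithStats(m.astype(np.uint8)); i=1+np.argmax(st[1:,4]);P=D[l==i]; print(nm,len(P),cv2.minAreaRect((P[:,:2]*1000).astype(np.float32)))
c=onz("top",[(407.5,243.3),(427,244),(424.5,307.2),(405,306.3)],.06);print(c.round(4),c.mean(0))
c=onz("side",[(205+78/5,305+172/5),(205+500/5,305+125/5),(205+527/5,305+198/5),(205+97/5,305+280/5)],.06);print(c.round(4),c.mean(0))
# swabs
g=t.max(2); m=np.zeros_like(g); m[235:315,400:432]=(g[235:315,400:432]<40)
k,l,st,ce=cv2.connectedComponentsWithStats(m); print(st[1:],ce[1:])
for i in range(1,k):
    ys,xs=np.nonzero(l==i)
    print(onz("top",[(xs.max()+.5-3,ys[xs>=xs.max()-3].mean())],.105).round(4), onz("top",[(xs.min()-.5+3.7,ys[xs<=xs.min()+5].mean())],.064).round(4))
s=cv2.imread("pics/side0.png")
g=s.max(2); m=np.zeros_like(g); m[310:360,225:305]=(g[310:360,225:305]<32)
k,l,st,ce=cv2.connectedComponentsWithStats(m); print(st[1:])
for i in range(1,k):
    ys,xs=np.nonzero(l==i)
    if len(ys)<30: continue
    print(onz("side",[(xs[ys<ys.min()+4].mean(),ys.min()-.5)],.105).round(4),xs[ys<ys.min()+4].mean(),ys.min())
E
```

```text
short [[ 0.653 -0.008  0.016]]
mid [[0.631 0.143 0.016]]
tall [[ 0.617 -0.159  0.016]]
top (549, array([650.5,  -7.9]), array([ 68.1, 106.4]), 85.9)
top (538, array([637.3, 146.1]), array([ 68.9, 106.2]), 81.0)
top (501, array([ 616.6, -153.7]), array([ 68.7, 106.5]), 86.4)
side (449, array([649.1, -10.8]), array([ 74.6, 106.7]), 85.7)
side (429, array([636.1, 142.6]), array([ 71.4, 106.3]), 80.2)
side (647, array([ 614.5, -155.2]), array([ 72.8, 106.6]), 87.1)
t 1125 ((478.4327087402344, -358.903076171875), (53.21913528442383, 159.489013671875), 86.6376953125)
s 1918 ((477.3254699707031, -359.770263671875), (54.404205322265625, 161.51165771484375), 86.90740966796875)
[[ 0.5572 -0.3388  0.06  ]
 [ 0.5564 -0.3902  0.06  ]
 [ 0.396  -0.3819  0.06  ]
 [ 0.3978 -0.3313  0.06  ]] [ 0.47685961 -0.36056341  0.06      ]
[[ 0.4004 -0.3316  0.06  ]
 [ 0.5582 -0.3547  0.06  ]
 [ 0.5555 -0.3909  0.06  ]
 [ 0.3963 -0.3821  0.06  ]] [ 0.47763465 -0.36483931  0.06      ]
[[414 250  12   7  63]
 [413 272  12   6  59]
 [412 294  12   7  59]] [[419.0952381  253.14285714]
 [418.03389831 274.81355932]
 [417.20338983 297.30508475]]
[[ 0.5324 -0.3597  0.105 ]] [[ 0.5321 -0.3624  0.064 ]]
[[ 0.4785 -0.3566  0.105 ]] [[ 0.4781 -0.3593  0.064 ]]
[[ 0.4233 -0.3537  0.105 ]] [[ 0.4226 -0.3563  0.064 ]]
[[290 318   8  21 138]
 [261 323   8  22 139]
 [231 328   9  23 149]]
[[ 0.5332 -0.3583  0.105 ]] 294.0 318
[[ 0.4783 -0.3546  0.105 ]] 264.5 323
[[ 0.4238 -0.3509  0.105 ]] 234.5 328
```

```bash
cat >> h.py <<'E'
def go(p,yaw=None,rot=None):
    """delta from measured pose to target TCP p, tool down with tool-x yaw (deg) or rotation matrix"""
    s=bot.read_state(); Rc=R.from_rotvec(s['ee_rot'])
    d=Rc.inv().apply(np.array(p)-s['tcp_pos'])
    if rot is None:
        y=np.radians(yaw); c,q=np.cos(y),np.sin(y)
        rot=np.array([[c,q,0],[q,-c,0],[0,0,-1]])
    w=np.degrees((Rc.inv()*R.from_matrix(rot)).as_rotvec())
    print("t",s['clock'].__round__(2),"pos",s['tcp_pos'].round(4),"F",s['contact_force'].round(1),"op",round(s['opening'],4)); print("d mm",(d*1000).round(1),"w deg",w.round(2))
E
python3 - <<'E'
from h import *
go([.423,-.355,.150],-3.4)
E
```

```text
t 0.1 pos [ 0.2178 -0.6382  0.2375] F [ 1.  -0.1  0.7] op 0.0882
d mm [ 285.7 -201.6   88. ] w deg [-1.100e-01  2.000e-02  2.224e+01]
```

Call:
{"name": "servo_tool", "arguments": {"deltas": [{"tx": 0.286,"ty": -0.202,"tz": 0.088,"wz": 22.2,"hand": 60},{"tx": 0.286,"ty": -0.202,"tz": 0.088,"wz": 22.2,"hand": 60},{"tx": 0.286,"ty": -0.202,"tz": 0.088,"wz": 22.2,"hand": 60},{"tx": 0.286,"ty": -0.202,"tz": 0.088,"wz": 22.2,"hand": 60},{"tx": 0.286,"ty": -0.202,"tz": 0.088,"wz": 22.2,"hand": 60},{"tx": 0.286,"ty": -0.202,"tz": 0.088,"wz": 22.2,"hand": 60},{"tx": 0.286,"ty": -0.202,"tz": 0.088,"wz": 22.2,"hand": 60},{"tx": 0.286,"ty": -0.202,"tz": 0.088,"wz": 22.2,"hand": 60},{"tx": 0.286,"ty": -0.202,"tz": 0.088,"wz": 22.2,"hand": 60},{"tx": 0.286,"ty": -0.202,"tz": 0.088,"wz": 22.2,"hand": 60},{"tx": 0.286,"ty": -0.202,"tz": 0.088,"wz": 22.2,"hand": 60},{"tx": 0.286,"ty": -0.202,"tz": 0.088,"wz": 22.2,"hand": 60}]}}

```text
validation failed for argument at $.de...
```

```bash
python3 - <<'E'
from h import *
go([.423,-.355,.070],-3.4)
p,d=eyes.grab_frame("side"); crop(p,190,250,160,130,5,"pics/s1.png")
E
```

```text
t 0.1 pos [ 0.2178 -0.6382  0.2375] F [ 1.  -0.1  0.7] op 0.0882
d mm [ 285.7 -201.5  168. ] w deg [-1.100e-01  2.000e-02  2.224e+01]
```

View pics/s1.png

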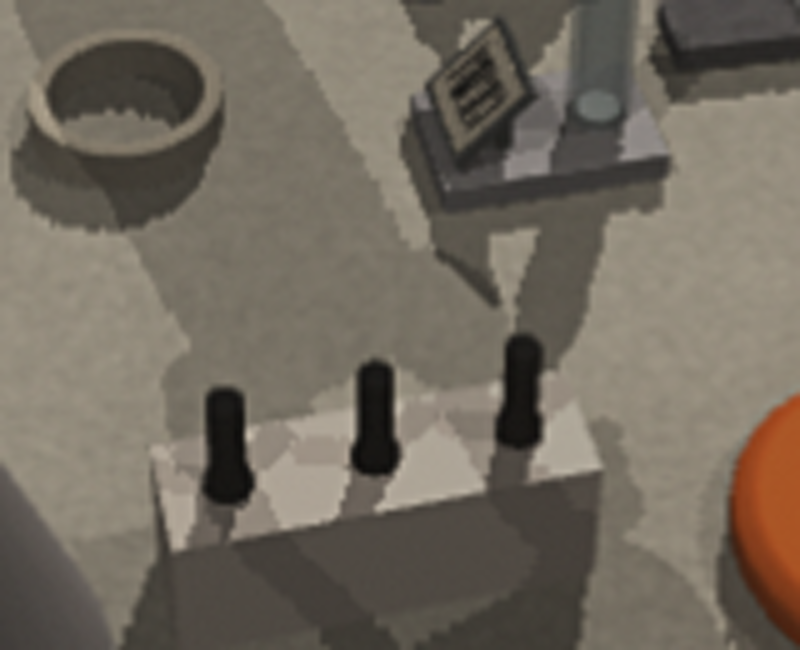

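The move was refused, so nothing moved; the picture shows the rack with its three swabs at about (235,340), (265,333) and (294,327) full-frame, unchanged. I'll retry with every key in the row.

Call:
{"name": "servo_tool", "arguments": {"deltas": [{"hand": 60,"tx": 0.04,"ty": -0.03,"tz": 0.01,"wx": 0,"wy": 0,"wz": 5}]}}

```text
clock: 0.23
tcp_pos: [0.2382, -0.6099, 0.2315]
ee_rot: [3.114, 0.37, -0.003]
contact_force: [1.3, -0.8, 1.0]
opening: 0.0834
```

```bash
python3 - <<'E'
from h import *
go([.423,-.355,.150],-3.4)
E
```

```text
t 0.23 pos [ 0.2382 -0.6099  0.2315] F [ 1.3 -0.8  1. ] op 0.0834
d mm [ 239.6 -204.9   79.9] w deg [ 0.32  0.08 16.97]
```

Call:
{"name": "servo_tool", "arguments": {"deltas": [{"hand": 60,"tx": 0.23,"ty": -0.193,"tz": 0.03,"wx": 0,"wy": 0,"wz": 17.2},{"hand": 60,"tx": 0.23,"ty": -0.193,"tz": 0.05,"wx": 0,"wy": 0,"wz": 17.2},{"hand": 60,"tx": 0.23,"ty": -0.193,"tz": 0.078,"wx": 0,"wy": 0,"wz": 17.2},{"hand": 60,"tx": 0.23,"ty": -0.193,"tz": 0.078,"wx": 0,"wy": 0,"wz": 17.2},{"hand": 60,"tx": 0.23,"ty": -0.193,"tz": 0.078,"wx": 0,"wy": 0,"wz": 17.2},{"hand": 60,"tx": 0.23,"ty": -0.193,"tz": 0.078,"wx": 0,"wy": 0,"wz": 17.2},{"hand": 60,"tx": 0.23,"ty": -0.193,"tz": 0.078,"wx": 0,"wy": 0,"wz": 17.2},{"hand": 60,"tx": 0.23,"ty": -0.193,"tz": 0.078,"wx": 0,"wy": 0,"wz": 17.2},{"hand": 60,"tx": 0.23,"ty": -0.193,"tz": 0.078,"wx": 0,"wy": 0,"wz": 17.2},{"hand": 60,"tx": 0.23,"ty": -0.193,"tz": 0.078,"wx": 0,"wy": 0,"wz": 17.2},{"hand": 60,"tx": 0.23,"ty": -0.193,"tz": 0.078,"wx": 0,"wy": 0,"wz": 17.2},{"hand": 60,"tx": 0.23,"ty": -0.193,"tz": 0.078,"wx": 0,"wy": 0,"wz": 17.2}]}}

```text
clock: 1.23
tcp_pos: [0.4179, -0.364, 0.1531]
ee_rot: [3.139, -0.094, 0.001]
contact_force: [-0.4, 0.1, 0.0]
opening: 0.0529
```

```bash
python3 - <<'E'
from h import *
go([.423,-.355,.070],-3.4)
p,d=eyes.grab_frame("side"); crop(p,190,250,160,130,5,"pics/s2.png")
E
```

```text
t 1.23 pos [ 0.4179 -0.364   0.1531] F [-0.4  0.1  0. ] op 0.0529
d mm [ 4.5 -9.4 83.1] w deg [ 0.06 -0.04 -0.03]
```

View pics/s2.png

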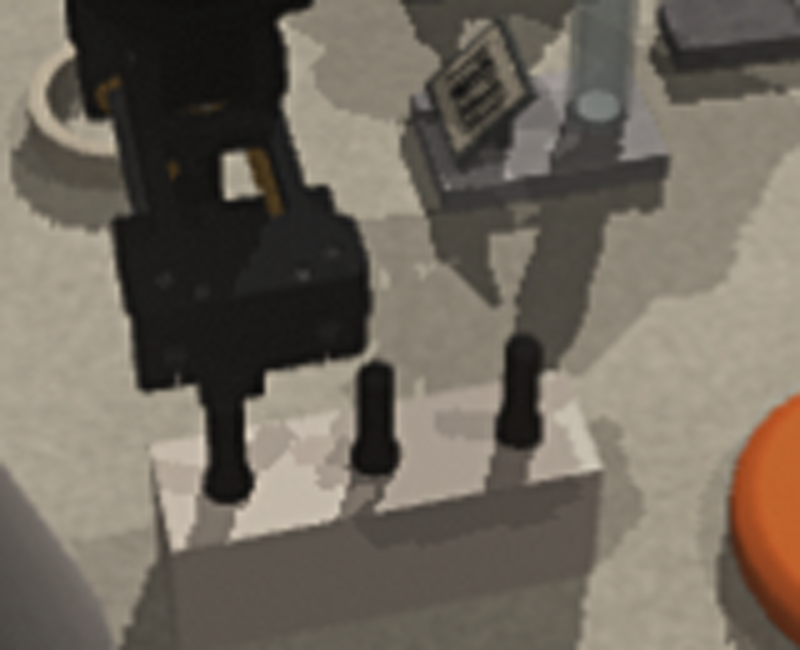

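The gripper hangs above the nearest swab at about (235,340), slightly to its near side. I correct that and go down.

Call:
{"name": "servo_tool", "arguments": {"deltas": [{"hand": 60,"tx": 0.0045,"ty": -0.0095,"tz": 0.01,"wx": 0,"wy": 0,"wz": 0},{"hand": 60,"tx": 0.0045,"ty": -0.0095,"tz": 0.03,"wx": 0,"wy": 0,"wz": 0},{"hand": 60,"tx": 0.0045,"ty": -0.0095,"tz": 0.055,"wx": 0,"wy": 0,"wz": 0},{"hand": 60,"tx": 0.0045,"ty": -0.0095,"tz": 0.075,"wx": 0,"wy": 0,"wz": 0},{"hand": 60,"tx": 0.0045,"ty": -0.0095,"tz": 0.083,"wx": 0,"wy": 0,"wz": 0},{"hand": 60,"tx": 0.0045,"ty": -0.0095,"tz": 0.083,"wx": 0,"wy": 0,"wz": 0},{"hand": 60,"tx": 0.0045,"ty": -0.0095,"tz": 0.083,"wx": 0,"wy": 0,"wz": 0}]}}

```text
clock: 1.87
tcp_pos: [0.423, -0.3535, 0.0693]
ee_rot: [-3.14, 0.093, 0.001]
contact_force: [0.2, -0.7, -0.6]
opening: 0.0527
```

```bash
python3 - <<'E'
from h import *
go([.423,-.355,.070],-3.4)
E
```

```text
t 1.87 pos [ 0.423  -0.3535  0.0693] F [ 0.2 -0.7 -0.6] op 0.0527
d mm [ 0.1  1.5 -0.7] w deg [-0.04  0.03  0.  ]
```

Call:
{"name": "servo_tool", "arguments": {"deltas": [{"hand": 0,"tx": 0,"ty": 0.0015,"tz": 0,"wx": 0,"wy": 0,"wz": 0},{"hand": 0,"tx": 0,"ty": 0.0015,"tz": 0,"wx": 0,"wy": 0,"wz": 0},{"hand": 0,"tx": 0,"ty": 0.0015,"tz": 0,"wx": 0,"wy": 0,"wz": 0},{"hand": 0,"tx": 0,"ty": 0.0015,"tz": 0,"wx": 0,"wy": 0,"wz": 0},{"hand": 0,"tx": 0,"ty": 0.0015,"tz": 0,"wx": 0,"wy": 0,"wz": 0},{"hand": 0,"tx": 0,"ty": 0.0015,"tz": 0,"wx": 0,"wy": 0,"wz": 0}], "squeeze": 20}}

```text
clock: 2.37
tcp_pos: [0.4233, -0.3551, 0.07]
ee_rot: [3.14, -0.092, 0.001]
contact_force: [-0.3, -1.3, 0.1]
opening: 0.015
```

Call:
{"name": "servo_tool", "arguments": {"deltas": [{"hand": 0,"tx": 0,"ty": 0,"tz": -0.01,"wx": 0,"wy": 0,"wz": 0},{"hand": 0,"tx": 0,"ty": 0,"tz": -0.03,"wx": 0,"wy": 0,"wz": 0},{"hand": 0,"tx": 0,"ty": 0,"tz": -0.06,"wx": 0,"wy": 0,"wz": 0},{"hand": 0,"tx": 0,"ty": 0,"tz": -0.1,"wx": 0,"wy": 0,"wz": 0},{"hand": 0,"tx": 0,"ty": 0,"tz": -0.14,"wx": 0,"wy": 0,"wz": 0},{"hand": 0,"tx": 0,"ty": 0,"tz": -0.14,"wx": 0,"wy": 0,"wz": 0},{"hand": 0,"tx": 0,"ty": 0,"tz": -0.14,"wx": 0,"wy": 0,"wz": 0}]}}

```text
clock: 2.95
tcp_pos: [0.425, -0.3566, 0.2141]
ee_rot: [3.135, -0.092, 0.01]
contact_force: [-1.7, 0.4, -0.9]
opening: 0.0137
```

```bash
python3 - <<'E'
from h import *
go([.6784,-.0099,.170],-4.1)
p,d=eyes.grab_frame("side"); cv2.imwrite("pics/s3.png",p)
E
```

```text
t 2.95 pos [ 0.425  -0.3566  0.2141] F [-1.7  0.4 -0.9] op 0.0137
d mm [ 232.4 -361.2   43.7] w deg [ 0.29 -0.36  0.74]
```

View pics/s3.png

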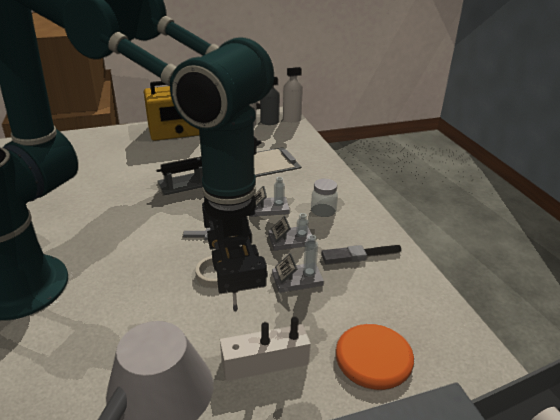

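The swab hangs from the gripper at about (236,295) and its rack hole is empty. Next I carry it to above the short vial.

Call:
{"name": "servo_tool", "arguments": {"deltas": [{"hand": 0,"tx": 0.025,"ty": -0.035,"tz": 0,"wx": 0,"wy": 0,"wz": 0.7},{"hand": 0,"tx": 0.05,"ty": -0.07,"tz": 0,"wx": 0,"wy": 0,"wz": 0.7},{"hand": 0,"tx": 0.074,"ty": -0.11,"tz": 0,"wx": 0,"wy": 0,"wz": 0.7},{"hand": 0,"tx": 0.095,"ty": -0.145,"tz": 0,"wx": 0,"wy": 0,"wz": 0.7},{"hand": 0,"tx": 0.12,"ty": -0.18,"tz": 0,"wx": 0,"wy": 0,"wz": 0.7},{"hand": 0,"tx": 0.14,"ty": -0.215,"tz": 0,"wx": 0,"wy": 0,"wz": 0.7},{"hand": 0,"tx": 0.165,"ty": -0.25,"tz": 0,"wx": 0,"wy": 0,"wz": 0.7},{"hand": 0,"tx": 0.19,"ty": -0.285,"tz": 0,"wx": 0,"wy": 0,"wz": 0.7},{"hand": 0,"tx": 0.21,"ty": -0.32,"tz": 0.01,"wx": 0,"wy": 0,"wz": 0.7},{"hand": 0,"tx": 0.225,"ty": -0.345,"tz": 0.025,"wx": 0,"wy": 0,"wz": 0.7},{"hand": 0,"tx": 0.2324,"ty": -0.361,"tz": 0.04,"wx": 0,"wy": 0,"wz": 0.7},{"hand": 0,"tx": 0.2324,"ty": -0.361,"tz": 0.044,"wx": 0,"wy": 0,"wz": 0.7}]}}

```text
clock: 4.0
tcp_pos: [0.6745, -0.0039, 0.1595]
ee_rot: [-3.138, 0.105, 0.013]
contact_force: [-0.2, -0.0, -1.1]
opening: 0.0134
```

Call:
{"name": "servo_tool", "arguments": {"deltas": [{"hand": 0,"tx": 0,"ty": 0,"tz": 0,"wx": 0,"wy": 0,"wz": 0},{"hand": 0,"tx": 0,"ty": 0,"tz": 0,"wx": 0,"wy": 0,"wz": 0},{"hand": 0,"tx": 0,"ty": 0,"tz": 0,"wx": 0,"wy": 0,"wz": 0}]}}

```text
clock: 4.25
tcp_pos: [0.6756, -0.0095, 0.1655]
ee_rot: [3.139, -0.113, -0.001]
contact_force: [-0.1, -0.1, 0.9]
opening: 0.0134
```

```bash
cat > snap.py <<'E'
from h import *
import sys
k=sys.argv[1]
for n in("side","top"):
    p,d=eyes.grab_frame(n); cv2.imwrite(f"pics/{n}{k}.png",p); np.save(f"pics/{n}{k}.npy",d)
s=bot.read_state(); print(s['clock'],s['tcp_pos'].round(4),s['ee_rot'].round(4),s['contact_force'].round(2),s['opening'])
np.save(f"pics/tcp{k}.npy",s['tcp_pos'])
E
python3 snap.py 4; python3 - <<'E'
from h import *
p=cv2.imread("pics/side4.png"); crop(p,240,170,100,100,6,"pics/s4.png")
p=cv2.imread("pics/top4.png"); crop(p,200,150,150,100,5,"pics/t4.png")
E
```

```text
4.35 [ 0.6763 -0.0096  0.1666] [ 3.1393e+00 -1.1400e-01  2.0000e-03] [-0.47 -0.35 -0.22] 0.013488030007268266
```

View pics/s4.png

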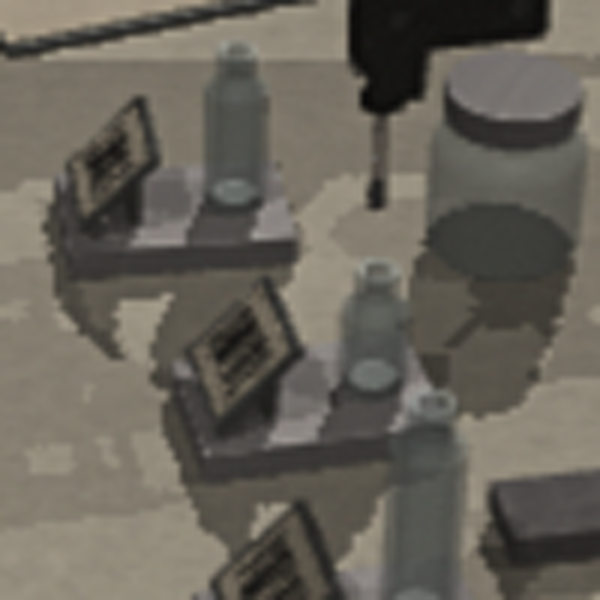

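View pics/t4.png

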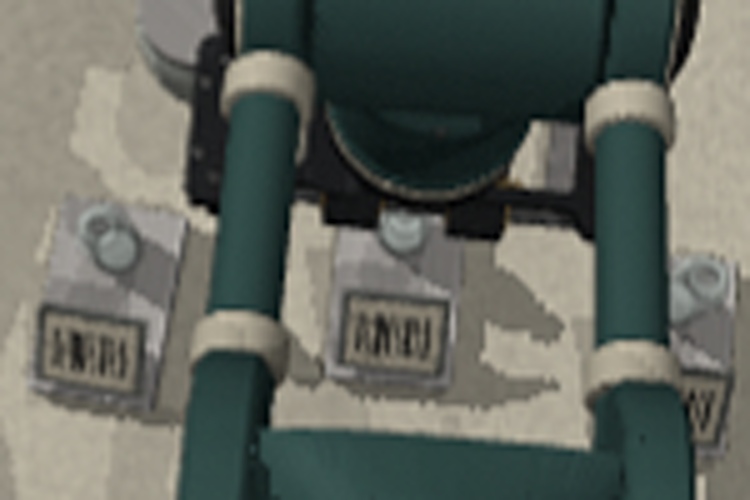

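```bash
python3 - <<'E'
from h import *
tcp=np.array([.6763,-.0096,.1666])
print("tip pred side",proj("side",tcp-[0,0,.060]), "seen (302.5,204.8)")
print("mouth pred side",proj("side",[.6784,-.0099,.075]),"top",proj("top",[.6784,-.0099,.075]))
t=cv2.imread("pics/top0.png"); s=cv2.imread("pics/side0.png")
crop(t,265,185,30,25,20,"pics/a.png");crop(s,285,205,40,45,14,"pics/b.png")
E
```

```text
tip pred side [[302.54600457 203.72774025]] seen (302.5,204.8)
mouth pred side [[302.80852757 214.26818975]] top [[280.60174469 192.15376468]]
```

View pics/a.png

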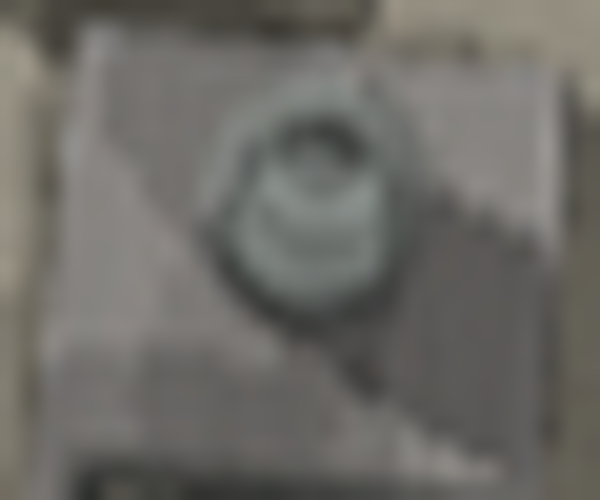

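View pics/b.png

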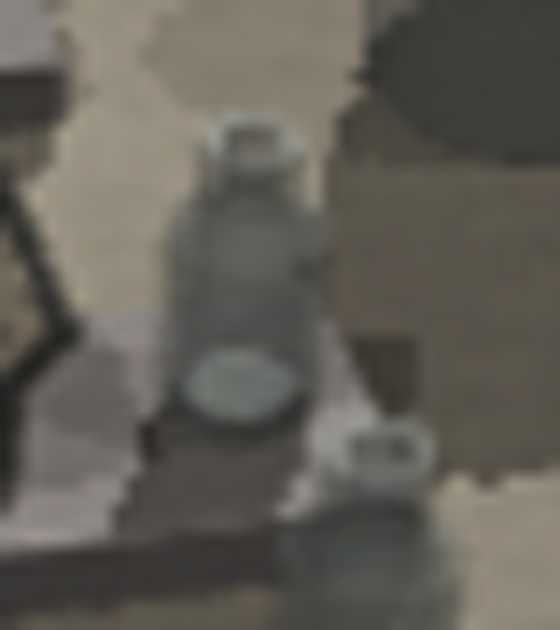

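```bash
python3 - <<'E'
from h import *
go([.678,-.0100,.139],-4.1)
E
```

```text
t 4.35 pos [ 0.6763 -0.0096  0.1666] F [-0.5 -0.4 -0.2] op 0.0135
d mm [ 1.7  0.3 27.6] w deg [ 0.01 -0.07 -0.06]
```

Call:
{"name": "servo_tool", "arguments": {"deltas": [{"hand": 0,"tx": 0.001,"ty": 0.0003,"tz": 0.012,"wx": 0,"wy": 0,"wz": 0},{"hand": 0,"tx": 0.001,"ty": 0.0003,"tz": 0.022,"wx": 0,"wy": 0,"wz": 0},{"hand": 0,"tx": 0.001,"ty": 0.0003,"tz": 0.0276,"wx": 0,"wy": 0,"wz": 0},{"hand": 0,"tx": 0.001,"ty": 0.0003,"tz": 0.0276,"wx": 0,"wy": 0,"wz": 0},{"hand": 0,"tx": 0.001,"ty": 0.0003,"tz": 0.0276,"wx": 0,"wy": 0,"wz": 0},{"hand": 0,"tx": 0.001,"ty": 0.0003,"tz": 0.0276,"wx": 0,"wy": 0,"wz": 0}]}}

```text
clock: 4.85
tcp_pos: [0.6772, -0.0086, 0.1378]
ee_rot: [-3.14, 0.111, 0.0]
contact_force: [-0.5, -0.3, 0.4]
opening: 0.0135
```

```bash
python3 - <<'E'
from h import *
go([.678,-.0100,.139],-4.1)
p,d=eyes.grab_frame("side"); cv2.imwrite("pics/side5.png",p); crop(p,285,190,40,45,14,"pics/b5.png")
E
```

```text
t 4.85 pos [ 0.6772 -0.0086  0.1378] F [-0.5 -0.3  0.4] op 0.0135
d mm [ 0.9  1.4 -1.2] w deg [-0.    0.02  0.04]
```

View pics/b5.png

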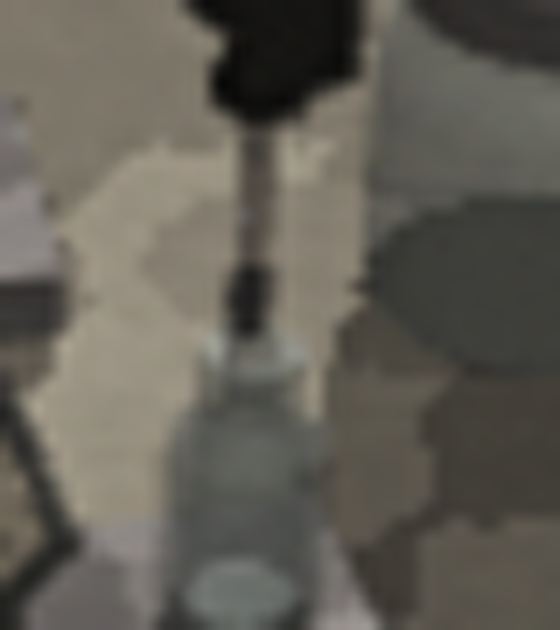

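The bud (full-frame about (302.3,213)) hangs just above the short vial's mouth (302.6,214.7) and sits about 0.4 px to the left. I correct this and start lowering.

Call:
{"name": "servo_tool", "arguments": {"deltas": [{"hand": 0,"tx": 0.0008,"ty": 0.0014,"tz": -0.001,"wx": 0,"wy": 0,"wz": 0},{"hand": 0,"tx": 0.0008,"ty": 0.0014,"tz": -0.001,"wx": 0,"wy": 0,"wz": 0},{"hand": 0,"tx": 0.0008,"ty": 0.0014,"tz": 0.002,"wx": 0,"wy": 0,"wz": 0},{"hand": 0,"tx": 0.0008,"ty": 0.0014,"tz": 0.006,"wx": 0,"wy": 0,"wz": 0},{"hand": 0,"tx": 0.0008,"ty": 0.0014,"tz": 0.01,"wx": 0,"wy": 0,"wz": 0},{"hand": 0,"tx": 0.0008,"ty": 0.0014,"tz": 0.01,"wx": 0,"wy": 0,"wz": 0},{"hand": 0,"tx": 0.0008,"ty": 0.0014,"tz": 0.01,"wx": 0,"wy": 0,"wz": 0}]}}

```text
clock: 5.48
tcp_pos: [0.6774, -0.01, 0.1271]
ee_rot: [-3.14, 0.111, 0.002]
contact_force: [0.9, -0.1, -0.4]
opening: 0.0134
```

```bash
python3 - <<'E'
from h import *
go([.678,-.0100,.085],-4.1)
p,d=eyes.grab_frame("side"); cv2.imwrite("pics/side6.png",p); crop(p,285,190,40,45,14,"pics/b6.png")
E
```

```text
t 5.48 pos [ 0.6774 -0.01    0.1271] F [ 0.9 -0.1 -0.4] op 0.0134
d mm [ 0.7 -0.  42.1] w deg [0.   0.08 0.04]
```

View pics/b6.png

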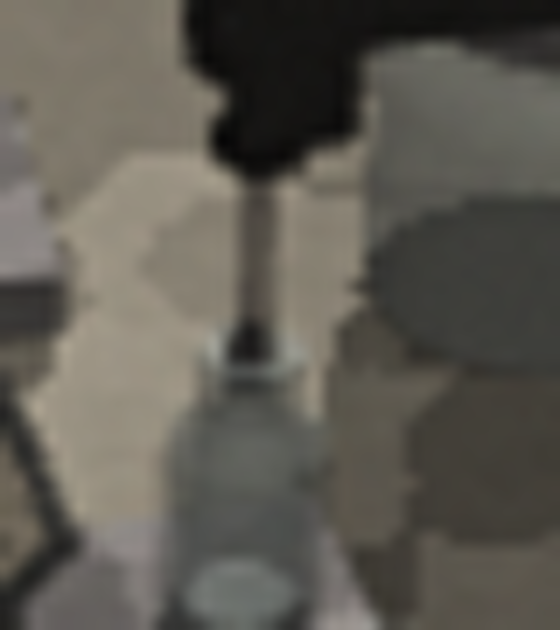

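The bud has entered the mouth at about (302.5,214) with no contact force. I keep lowering.

Call:
{"name": "servo_tool", "arguments": {"deltas": [{"hand": 0,"tx": 0.0005,"ty": 0,"tz": 0.005,"wx": 0,"wy": 0,"wz": 0},{"hand": 0,"tx": 0.0005,"ty": 0,"tz": 0.011,"wx": 0,"wy": 0,"wz": 0},{"hand": 0,"tx": 0.0005,"ty": 0,"tz": 0.017,"wx": 0,"wy": 0,"wz": 0},{"hand": 0,"tx": 0.0005,"ty": 0,"tz": 0.023,"wx": 0,"wy": 0,"wz": 0},{"hand": 0,"tx": 0.0005,"ty": 0,"tz": 0.029,"wx": 0,"wy": 0,"wz": 0},{"hand": 0,"tx": 0.0005,"ty": 0,"tz": 0.034,"wx": 0,"wy": 0,"wz": 0},{"hand": 0,"tx": 0.0005,"ty": 0,"tz": 0.037,"wx": 0,"wy": 0,"wz": 0},{"hand": 0,"tx": 0.0005,"ty": 0,"tz": 0.039,"wx": 0,"wy": 0,"wz": 0},{"hand": 0,"tx": 0.0005,"ty": 0,"tz": 0.039,"wx": 0,"wy": 0,"wz": 0},{"hand": 0,"tx": 0.0005,"ty": 0,"tz": 0.039,"wx": 0,"wy": 0,"wz": 0}]}}

```text
clock: 6.37
tcp_pos: [0.6785, -0.0101, 0.089]
ee_rot: [-3.14, 0.111, -0.0]
contact_force: [-0.4, 0.2, 0.6]
opening: 0.0133
```

```bash
python3 - <<'E'
from h import *
go([.678,-.0100,.085],-4.1)
p,d=eyes.grab_frame("side"); cv2.imwrite("pics/side7.png",p); crop(p,285,190,40,45,14,"pics/b7.png")
E
```

```text
t 6.37 pos [ 0.6785 -0.0101  0.089 ] F [-0.4  0.2  0.6] op 0.0133
d mm [-0.5 -0.   4. ] w deg [-0.   -0.01  0.03]
```

View pics/b7.png

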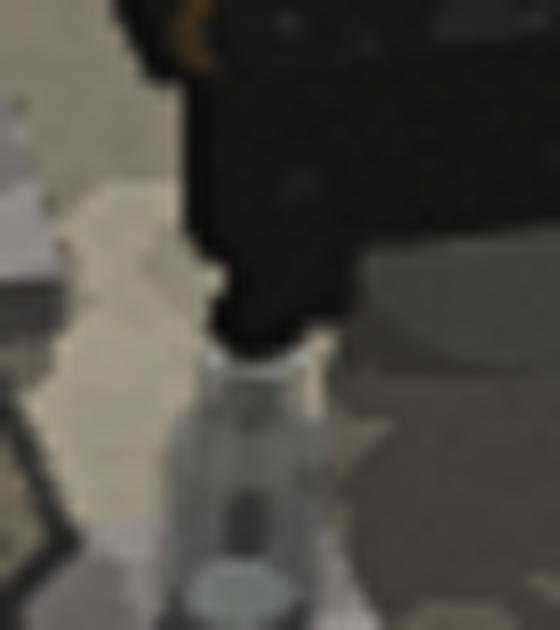

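The swab is nearly in: the bud shows inside the glass at (302.5,226) and the collar is a few mm above the rim. I push the last bit gently.

Call:
{"name": "servo_tool", "arguments": {"deltas": [{"hand": 0,"tx": 0,"ty": 0,"tz": 0.002,"wx": 0,"wy": 0,"wz": 0},{"hand": 0,"tx": 0,"ty": 0,"tz": 0.003,"wx": 0,"wy": 0,"wz": 0},{"hand": 0,"tx": 0,"ty": 0,"tz": 0.004,"wx": 0,"wy": 0,"wz": 0},{"hand": 0,"tx": 0,"ty": 0,"tz": 0.005,"wx": 0,"wy": 0,"wz": 0},{"hand": 0,"tx": 0,"ty": 0,"tz": 0.005,"wx": 0,"wy": 0,"wz": 0}]}}

```text
clock: 6.83
tcp_pos: [0.6787, -0.01, 0.0849]
ee_rot: [3.14, -0.111, 0.001]
contact_force: [-1.6, -0.1, 3.7]
opening: 0.0135
```

Call:
{"name": "servo_tool", "arguments": {"deltas": [{"hand": 0,"tx": 0,"ty": 0,"tz": 0.001,"wx": 0,"wy": 0,"wz": 0},{"hand": 0,"tx": 0,"ty": 0,"tz": 0.002,"wx": 0,"wy": 0,"wz": 0},{"hand": 0,"tx": 0,"ty": 0,"tz": 0.002,"wx": 0,"wy": 0,"wz": 0}]}}

```text
clock: 7.08
tcp_pos: [0.679, -0.0101, 0.0848]
ee_rot: [3.14, -0.111, 0.002]
contact_force: [-5.5, 1.0, 12.4]
opening: 0.0132
```

Call:
{"name": "servo_tool", "arguments": {"deltas": [{"hand": 0,"tx": -0.0005,"ty": 0,"tz": -0.002,"wx": 0,"wy": 0,"wz": 0},{"hand": 50,"tx": -0.0005,"ty": 0,"tz": -0.002,"wx": 0,"wy": 0,"wz": 0},{"hand": 50,"tx": -0.0005,"ty": 0,"tz": -0.002,"wx": 0,"wy": 0,"wz": 0},{"hand": 50,"tx": -0.0005,"ty": 0,"tz": -0.002,"wx": 0,"wy": 0,"wz": 0},{"hand": 50,"tx": -0.0005,"ty": 0,"tz": -0.005,"wx": 0,"wy": 0,"wz": 0},{"hand": 50,"tx": 0,"ty": 0,"tz": -0.02,"wx": 0,"wy": 0,"wz": 0},{"hand": 50,"tx": 0,"ty": 0,"tz": -0.06,"wx": 0,"wy": 0,"wz": 0},{"hand": 50,"tx": 0,"ty": 0,"tz": -0.1,"wx": 0,"wy": 0,"wz": 0},{"hand": 50,"tx": 0,"ty": 0,"tz": -0.11,"wx": 0,"wy": 0,"wz": 0}]}}

```text
clock: 7.83
tcp_pos: [0.6821, -0.0102, 0.1994]
ee_rot: [3.139, -0.111, 0.016]
contact_force: [1.1, -0.9, 0.9]
opening: 0.0439
```

```bash
python3 - <<'E'
from h import *
go([.478,-.358,.150],-3.4)
p,d=eyes.grab_frame("side"); cv2.imwrite("pics/side8.png",p); crop(p,235,160,110,140,4.2,"pics/b8.png")
E
```

```text
t 7.83 pos [ 0.6821 -0.0102  0.1994] F [ 1.1 -0.9  0.9] op 0.0439
d mm [-179.5  361.4   47.5] w deg [-0.01 -0.59 -0.66]
```

View pics/b8.png

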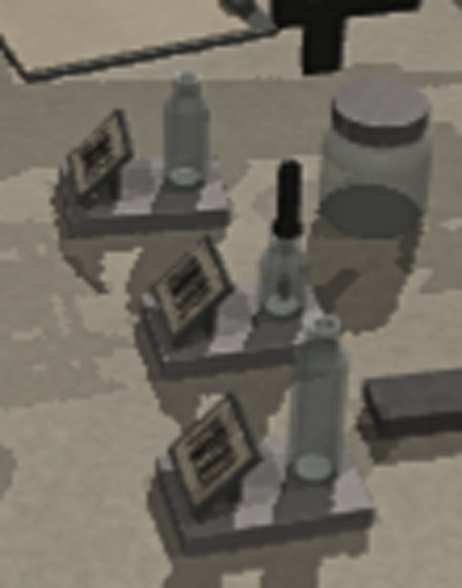

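The short vial's swab is seated at about (304,209), with the collar on the rim and everything upright. Next I fetch swab 2.

Call:
{"name": "servo_tool", "arguments": {"deltas": [{"hand": 50,"tx": -0.0185,"ty": 0.037,"tz": 0,"wx": 0,"wy": 0,"wz": -0.6},{"hand": 50,"tx": -0.037,"ty": 0.074,"tz": 0,"wx": 0,"wy": 0,"wz": -0.6},{"hand": 50,"tx": -0.055,"ty": 0.11,"tz": 0,"wx": 0,"wy": 0,"wz": -0.6},{"hand": 50,"tx": -0.074,"ty": 0.147,"tz": 0,"wx": 0,"wy": 0,"wz": -0.6},{"hand": 50,"tx": -0.092,"ty": 0.184,"tz": 0,"wx": 0,"wy": 0,"wz": -0.6},{"hand": 50,"tx": -0.11,"ty": 0.22,"tz": 0,"wx": 0,"wy": 0,"wz": -0.6},{"hand": 50,"tx": -0.128,"ty": 0.257,"tz": 0,"wx": 0,"wy": 0,"wz": -0.6},{"hand": 50,"tx": -0.147,"ty": 0.294,"tz": 0.01,"wx": 0,"wy": 0,"wz": -0.6},{"hand": 50,"tx": -0.165,"ty": 0.33,"tz": 0.02,"wx": 0,"wy": 0,"wz": -0.6},{"hand": 50,"tx": -0.175,"ty": 0.352,"tz": 0.035,"wx": 0,"wy": 0,"wz": -0.6},{"hand": 50,"tx": -0.1795,"ty": 0.361,"tz": 0.047,"wx": 0,"wy": 0,"wz": -0.6},{"hand": 50,"tx": -0.1795,"ty": 0.361,"tz": 0.047,"wx": 0,"wy": 0,"wz": -0.6}]}}

```text
clock: 8.88
tcp_pos: [0.4703, -0.3574, 0.1405]
ee_rot: [-3.136, 0.1, 0.009]
contact_force: [-0.1, 1.2, -0.8]
opening: 0.0439
```

```bash
python3 - <<'E'
from h import *
go([.478,-.358,.070],-3.4)
E
```

```text
t 8.88 pos [ 0.4703 -0.3574  0.1405] F [-0.1  1.2 -0.8] op 0.0439
d mm [ 8.1  0.4 70.4] w deg [-0.23  0.34 -0.26]
```

Call:
{"name": "servo_tool", "arguments": {"deltas": [{"hand": 50,"tx": 0.005,"ty": 0,"tz": 0,"wx": 0,"wy": 0,"wz": 0},{"hand": 50,"tx": 0.005,"ty": 0,"tz": 0,"wx": 0,"wy": 0,"wz": 0},{"hand": 50,"tx": 0.005,"ty": 0,"tz": 0,"wx": 0,"wy": 0,"wz": 0}]}}

```text
clock: 9.13
tcp_pos: [0.4805, -0.3567, 0.1456]
ee_rot: [3.14, -0.092, 0.002]
contact_force: [0.3, 0.5, -0.3]
opening: 0.0446
```

```bash
python3 - <<'E'
from h import *
go([.478,-.358,.070],-3.4)
E
```

```text
t 9.13 pos [ 0.4805 -0.3567  0.1456] F [ 0.3  0.5 -0.3] op 0.0446
d mm [-2.5  1.4 75.6] w deg [ 0.02 -0.07  0.06]
```

Call:
{"name": "servo_tool", "arguments": {"deltas": [{"hand": 50,"tx": -0.0025,"ty": 0.0014,"tz": 0.015,"wx": 0,"wy": 0,"wz": 0},{"hand": 50,"tx": -0.0025,"ty": 0.0014,"tz": 0.04,"wx": 0,"wy": 0,"wz": 0},{"hand": 50,"tx": -0.0025,"ty": 0.0014,"tz": 0.06,"wx": 0,"wy": 0,"wz": 0},{"hand": 50,"tx": -0.0025,"ty": 0.0014,"tz": 0.072,"wx": 0,"wy": 0,"wz": 0},{"hand": 50,"tx": -0.0025,"ty": 0.0014,"tz": 0.0755,"wx": 0,"wy": 0,"wz": 0},{"hand": 50,"tx": -0.0025,"ty": 0.0014,"tz": 0.0755,"wx": 0,"wy": 0,"wz": 0},{"hand": 0,"tx": -0.0025,"ty": 0.0014,"tz": 0.0755,"wx": 0,"wy": 0,"wz": 0},{"hand": 0,"tx": -0.0025,"ty": 0.0014,"tz": 0.0755,"wx": 0,"wy": 0,"wz": 0},{"hand": 0,"tx": -0.0025,"ty": 0.0014,"tz": 0.0755,"wx": 0,"wy": 0,"wz": 0},{"hand": 0,"tx": -0.0025,"ty": 0.0014,"tz": 0.0755,"wx": 0,"wy": 0,"wz": 0},{"hand": 0,"tx": -0.0025,"ty": 0.0014,"tz": 0.0755,"wx": 0,"wy": 0,"wz": 0}]}}

```text
clock: 10.05
tcp_pos: [0.4767, -0.3594, 0.0703]
ee_rot: [3.139, -0.095, 0.002]
contact_force: [0.6, -0.1, 3.9]
opening: 0.0132
```

Call:
{"name": "servo_tool", "arguments": {"deltas": [{"hand": 0,"tx": 0,"ty": 0,"tz": -0.01,"wx": 0,"wy": 0,"wz": 0},{"hand": 0,"tx": 0,"ty": 0,"tz": -0.03,"wx": 0,"wy": 0,"wz": 0},{"hand": 0,"tx": 0,"ty": 0,"tz": -0.065,"wx": 0,"wy": 0,"wz": 0},{"hand": 0,"tx": 0,"ty": 0,"tz": -0.105,"wx": 0,"wy": 0,"wz": 0},{"hand": 0,"tx": 0,"ty": 0,"tz": -0.14,"wx": 0,"wy": 0,"wz": 0},{"hand": 0,"tx": 0,"ty": 0,"tz": -0.14,"wx": 0,"wy": 0,"wz": 0},{"hand": 0,"tx": 0,"ty": 0,"tz": -0.14,"wx": 0,"wy": 0,"wz": 0},{"hand": 0,"tx": 0,"ty": 0,"tz": -0.14,"wx": 0,"wy": 0,"wz": 0}]}}

```text
clock: 10.72
tcp_pos: [0.4759, -0.3588, 0.2096]
ee_rot: [3.14, -0.095, 0.0]
contact_force: [0.1, 0.6, -1.0]
opening: 0.0137
```

```bash
python3 - <<'E'
from h import *
go([.6650,.1417,.190],-9)
p,d=eyes.grab_frame("side"); cv2.imwrite("pics/side9.png",p); crop(p,180,160,160,230,2.6,"pics/b9.png")
E
```

```text
t 10.72 pos [ 0.4759 -0.3588  0.2096] F [ 0.1  0.6 -1. ] op 0.0137
d mm [ 158.4 -511.1   19.6] w deg [ 0.01 -0.01  5.53]
```

View pics/b9.png

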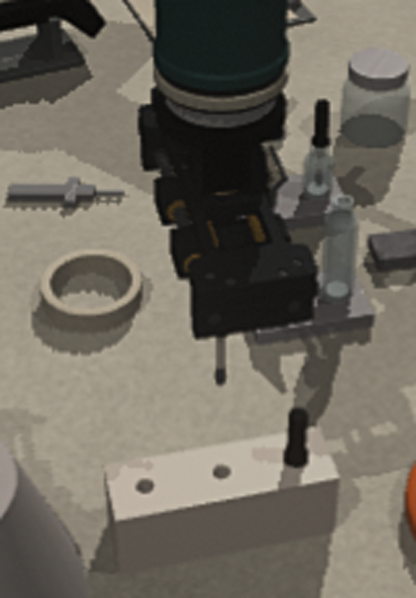

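Swab 2 is held with its tip at about (265,305), two rack holes are empty, and the seated swab is undisturbed. I carry it to the mid vial.

Call:
{"name": "servo_tool", "arguments": {"deltas": [{"hand": 0,"tx": 0.012,"ty": -0.038,"tz": 0,"wx": 0,"wy": 0,"wz": 1},{"hand": 0,"tx": 0.024,"ty": -0.077,"tz": 0,"wx": 0,"wy": 0,"wz": 2},{"hand": 0,"tx": 0.036,"ty": -0.115,"tz": 0,"wx": 0,"wy": 0,"wz": 3},{"hand": 0,"tx": 0.048,"ty": -0.154,"tz": 0,"wx": 0,"wy": 0,"wz": 4},{"hand": 0,"tx": 0.06,"ty": -0.192,"tz": 0,"wx": 0,"wy": 0,"wz": 5},{"hand": 0,"tx": 0.072,"ty": -0.23,"tz": 0,"wx": 0,"wy": 0,"wz": 5.5},{"hand": 0,"tx": 0.084,"ty": -0.27,"tz": 0,"wx": 0,"wy": 0,"wz": 5.5},{"hand": 0,"tx": 0.095,"ty": -0.308,"tz": 0,"wx": 0,"wy": 0,"wz": 5.5},{"hand": 0,"tx": 0.107,"ty": -0.346,"tz": 0,"wx": 0,"wy": 0,"wz": 5.5},{"hand": 0,"tx": 0.119,"ty": -0.384,"tz": 0,"wx": 0,"wy": 0,"wz": 5.5},{"hand": 0,"tx": 0.13,"ty": -0.42,"tz": 0,"wx": 0,"wy": 0,"wz": 5.5},{"hand": 0,"tx": 0.14,"ty": -0.45,"tz": 0,"wx": 0,"wy": 0,"wz": 5.5}]}}

```text
clock: 11.77
tcp_pos: [0.6419, 0.0844, 0.2064]
ee_rot: [3.132, -0.244, -0.008]
contact_force: [0.7, -0.0, -1.4]
opening: 0.0132
```

Call:
{"name": "servo_tool", "arguments": {"deltas": [{"hand": 0,"tx": 0.01,"ty": -0.03,"tz": 0.005,"wx": 0,"wy": 0,"wz": 0},{"hand": 0,"tx": 0.013,"ty": -0.05,"tz": 0.012,"wx": 0,"wy": 0,"wz": 0},{"hand": 0,"tx": 0.013,"ty": -0.06,"tz": 0.018,"wx": 0,"wy": 0,"wz": 0},{"hand": 0,"tx": 0.013,"ty": -0.061,"tz": 0.02,"wx": 0,"wy": 0,"wz": 0},{"hand": 0,"tx": 0.013,"ty": -0.061,"tz": 0.02,"wx": 0,"wy": 0,"wz": 0},{"hand": 0,"tx": 0.013,"ty": -0.061,"tz": 0.02,"wx": 0,"wy": 0,"wz": 0},{"hand": 0,"tx": 0.013,"ty": -0.061,"tz": 0.02,"wx": 0,"wy": 0,"wz": 0}]}}

```text
clock: 12.35
tcp_pos: [0.6652, 0.1384, 0.1895]
ee_rot: [3.131, -0.248, -0.0]
contact_force: [-0.5, 0.3, -0.8]
opening: 0.0134
```

```bash
python3 - <<'E'
from h import *
go([.6650,.1417,.161],-9)
p,d=eyes.grab_frame("side"); cv2.imwrite("pics/side10.png",p); crop(p,260,160,40,45,14,"pics/b10.png")
t=cv2.imread("pics/top0.png");crop(t,208,185,30,25,20,"pics/a10.png")
print(proj("side",[.6650,.1417,.097]),proj("top",[.6650,.1417,.097]))
E
```

```text
t 12.35 pos [0.6652 0.1384 0.1895] F [-0.5  0.3 -0.8] op 0.0134
d mm [-0.7 -3.2 28.5] w deg [ 0.03  0.02 -0.04]
[[279.31190523 177.74233449]] [[219.20004545 194.50744712]]
```

View pics/b10.png

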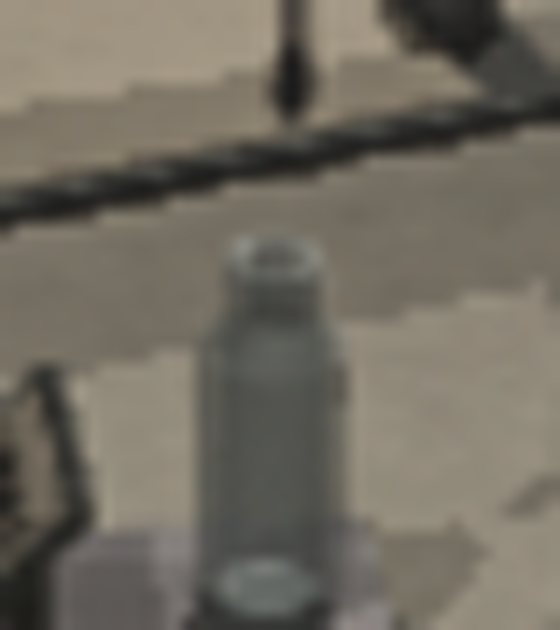

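View pics/a10.png

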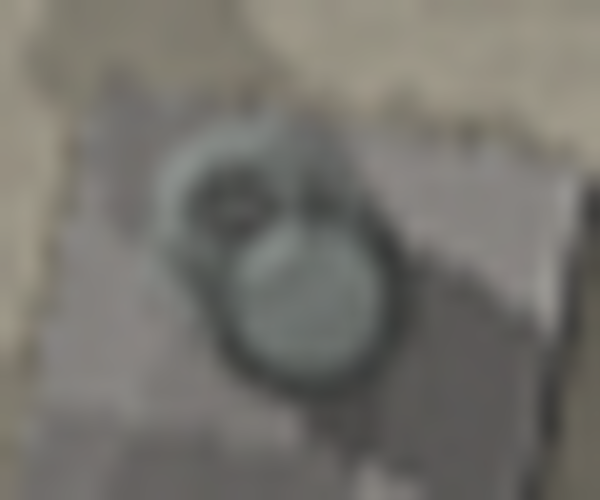

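The mid vial's mouth is at about (279.3,178.2) in the side view and (219.3,194.5) in the top view. Both match the prediction within half a pixel. The bud is above it at (280.3,168).

Call:
{"name": "servo_tool", "arguments": {"deltas": [{"hand": 0,"tx": -0.0005,"ty": -0.0032,"tz": 0.01,"wx": 0,"wy": 0,"wz": 0},{"hand": 0,"tx": -0.0005,"ty": -0.0032,"tz": 0.02,"wx": 0,"wy": 0,"wz": 0},{"hand": 0,"tx": -0.0005,"ty": -0.0032,"tz": 0.0285,"wx": 0,"wy": 0,"wz": 0},{"hand": 0,"tx": -0.0005,"ty": -0.0032,"tz": 0.0285,"wx": 0,"wy": 0,"wz": 0},{"hand": 0,"tx": -0.0005,"ty": -0.0032,"tz": 0.0285,"wx": 0,"wy": 0,"wz": 0},{"hand": 0,"tx": -0.0005,"ty": -0.0032,"tz": 0.0285,"wx": 0,"wy": 0,"wz": 0}]}}

```text
clock: 12.9
tcp_pos: [0.6654, 0.1432, 0.1606]
ee_rot: [3.132, -0.245, -0.001]
contact_force: [-0.1, -0.9, -0.4]
opening: 0.0134
```

```bash
python3 - <<'E'
from h import *
go([.6650,.1417,.150],-9)
p,d=eyes.grab_frame("side"); cv2.imwrite("pics/side11.png",p); crop(p,260,160,40,45,14,"pics/b11.png")
s=bot.read_state()['tcp_pos']; print(proj("side",s-[0,0,.06]))
E
```

```text
t 12.9 pos [0.6654 0.1432 0.1606] F [-0.1 -0.9 -0.4] op 0.0134
d mm [-0.2  1.5 10.6] w deg [0.01 0.03 0.04]
[[279.40423825 176.12361331]]
```

View pics/b11.png

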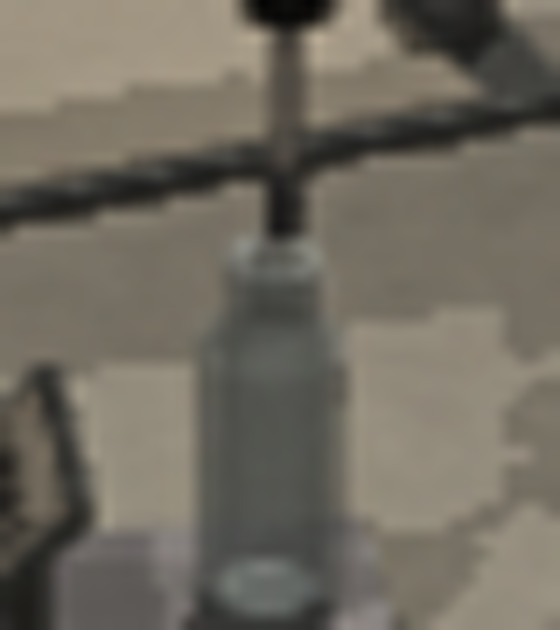

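Call:
{"name": "servo_tool", "arguments": {"deltas": [{"hand": 0,"tx": -0.0015,"ty": 0.0013,"tz": 0,"wx": 0,"wy": 0,"wz": 0},{"hand": 0,"tx": -0.0015,"ty": 0.0013,"tz": 0,"wx": 0,"wy": 0,"wz": 0},{"hand": 0,"tx": -0.0015,"ty": 0.0013,"tz": 0.003,"wx": 0,"wy": 0,"wz": 0},{"hand": 0,"tx": -0.0015,"ty": 0.0013,"tz": 0.006,"wx": 0,"wy": 0,"wz": 0},{"hand": 0,"tx": -0.0015,"ty": 0.0013,"tz": 0.009,"wx": 0,"wy": 0,"wz": 0},{"hand": 0,"tx": -0.0015,"ty": 0.0013,"tz": 0.009,"wx": 0,"wy": 0,"wz": 0},{"hand": 0,"tx": -0.0015,"ty": 0.0013,"tz": 0.009,"wx": 0,"wy": 0,"wz": 0}]}}

```text
clock: 13.53
tcp_pos: [0.6635, 0.1421, 0.1513]
ee_rot: [3.132, -0.245, -0.002]
contact_force: [0.1, -0.3, 0.1]
opening: 0.0135
```

```bash
python3 - <<'E'
from h import *
go([.6638,.1417,.107],-9)
p,d=eyes.grab_frame("side"); cv2.imwrite("pics/side12.png",p); crop(p,260,160,40,45,14,"pics/b12.png")
E
```

```text
t 13.53 pos [0.6635 0.1421 0.1513] F [ 0.1 -0.3  0.1] op 0.0135
d mm [ 0.5  0.4 44.3] w deg [0.02 0.06 0.04]
```

View pics/b12.png

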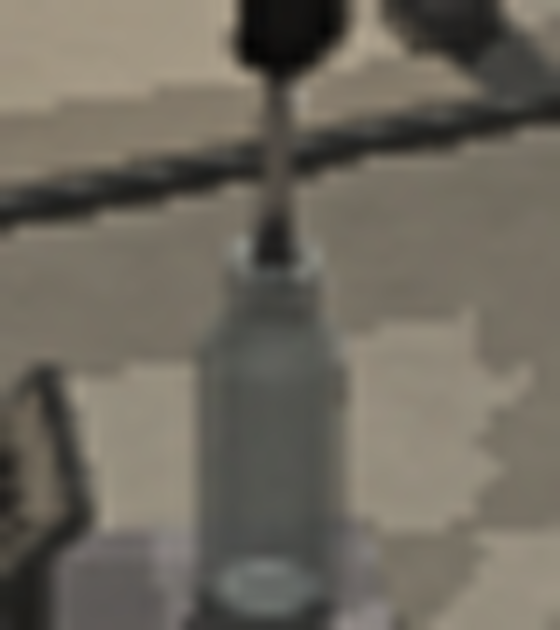

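The bud is in the mid vial's mouth at (279.2,178) with no force. I lower it.

Call:
{"name": "servo_tool", "arguments": {"deltas": [{"hand": 0,"tx": 0.0002,"ty": 0.0003,"tz": 0.005,"wx": 0,"wy": 0,"wz": 0},{"hand": 0,"tx": 0.0002,"ty": 0.0003,"tz": 0.011,"wx": 0,"wy": 0,"wz": 0},{"hand": 0,"tx": 0.0002,"ty": 0.0003,"tz": 0.017,"wx": 0,"wy": 0,"wz": 0},{"hand": 0,"tx": 0.0002,"ty": 0.0003,"tz": 0.023,"wx": 0,"wy": 0,"wz": 0},{"hand": 0,"tx": 0.0002,"ty": 0.0003,"tz": 0.029,"wx": 0,"wy": 0,"wz": 0},{"hand": 0,"tx": 0.0002,"ty": 0.0003,"tz": 0.034,"wx": 0,"wy": 0,"wz": 0},{"hand": 0,"tx": 0.0002,"ty": 0.0003,"tz": 0.038,"wx": 0,"wy": 0,"wz": 0},{"hand": 0,"tx": 0.0002,"ty": 0.0003,"tz": 0.041,"wx": 0,"wy": 0,"wz": 0},{"hand": 0,"tx": 0.0002,"ty": 0.0003,"tz": 0.041,"wx": 0,"wy": 0,"wz": 0}]}}

```text
clock: 14.33
tcp_pos: [0.6634, 0.1417, 0.1099]
ee_rot: [3.132, -0.245, -0.002]
contact_force: [0.0, 0.7, -0.4]
opening: 0.0132
```

Call:
{"name": "servo_tool", "arguments": {"deltas": [{"hand": 0,"tx": 0,"ty": 0,"tz": 0.001,"wx": 0,"wy": 0,"wz": 0},{"hand": 0,"tx": 0,"ty": 0,"tz": 0.002,"wx": 0,"wy": 0,"wz": 0},{"hand": 0,"tx": 0,"ty": 0,"tz": 0.003,"wx": 0,"wy": 0,"wz": 0},{"hand": 0,"tx": 0,"ty": 0,"tz": 0.0045,"wx": 0,"wy": 0,"wz": 0},{"hand": 0,"tx": 0,"ty": 0,"tz": 0.0045,"wx": 0,"wy": 0,"wz": 0}]}}

```text
clock: 14.75
tcp_pos: [0.6644, 0.1419, 0.1073]
ee_rot: [-3.132, 0.245, -0.002]
contact_force: [-1.7, -0.7, 2.7]
opening: 0.0129
```

Call:
{"name": "servo_tool", "arguments": {"deltas": [{"hand": 0,"tx": 0,"ty": 0,"tz": 0.001,"wx": 0,"wy": 0,"wz": 0},{"hand": 0,"tx": 0,"ty": 0,"tz": 0.002,"wx": 0,"wy": 0,"wz": 0},{"hand": 0,"tx": 0,"ty": 0,"tz": 0.002,"wx": 0,"wy": 0,"wz": 0}]}}

```text
clock: 15.0
tcp_pos: [0.6648, 0.1419, 0.1072]
ee_rot: [-3.132, 0.245, -0.003]
contact_force: [-4.6, -0.2, 10.6]
opening: 0.0133
```

Seated: 10.6 N with no more travel. I release and go up.

Call:
{"name": "servo_tool", "arguments": {"deltas": [{"hand": 0,"tx": -0.0005,"ty": 0,"tz": -0.002,"wx": 0,"wy": 0,"wz": 0},{"hand": 50,"tx": -0.0005,"ty": 0,"tz": -0.002,"wx": 0,"wy": 0,"wz": 0},{"hand": 50,"tx": -0.0005,"ty": 0,"tz": -0.002,"wx": 0,"wy": 0,"wz": 0},{"hand": 50,"tx": -0.0005,"ty": 0,"tz": -0.002,"wx": 0,"wy": 0,"wz": 0},{"hand": 50,"tx": -0.0005,"ty": 0,"tz": -0.005,"wx": 0,"wy": 0,"wz": 0},{"hand": 50,"tx": 0,"ty": 0,"tz": -0.02,"wx": 0,"wy": 0,"wz": 0},{"hand": 50,"tx": 0,"ty": 0,"tz": -0.05,"wx": 0,"wy": 0,"wz": 0},{"hand": 50,"tx": 0,"ty": 0,"tz": -0.085,"wx": 0,"wy": 0,"wz": 0},{"hand": 50,"tx": 0,"ty": 0,"tz": -0.09,"wx": 0,"wy": 0,"wz": 0},{"hand": 50,"tx": 0,"ty": 0,"tz": -0.09,"wx": 0,"wy": 0,"wz": 0}]}}

```text
clock: 15.83
tcp_pos: [0.6665, 0.1423, 0.1987]
ee_rot: [-3.13, 0.245, -0.012]
contact_force: [0.0, -0.3, -0.4]
opening: 0.0442
```

```bash
python3 - <<'E'
from h import *
go([.5325,-.3612,.150],-3.4)
p,d=eyes.grab_frame("side"); cv2.imwrite("pics/side13.png",p); crop(p,235,130,110,170,3.5,"pics/b13.png")
E
```

```text
t 15.83 pos [0.6665 0.1423 0.1987] F [ 0.  -0.3 -0.4] op 0.0442
d mm [-54.3 518.4  47.1] w deg [-0.12 -0.42 -5.56]
```

View pics/b13.png

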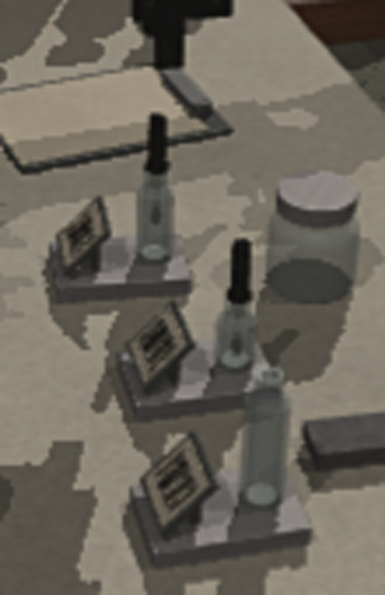

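The short and mid vials both hold seated swabs, at about (303,205) and (280,170). I now fetch swab 3.

Call:
{"name": "servo_tool", "arguments": {"deltas": [{"hand": 50,"tx": -0.004,"ty": 0.039,"tz": 0,"wx": 0,"wy": 0,"wz": -1},{"hand": 50,"tx": -0.008,"ty": 0.078,"tz": 0,"wx": 0,"wy": 0,"wz": -2},{"hand": 50,"tx": -0.012,"ty": 0.117,"tz": 0,"wx": 0,"wy": 0,"wz": -3},{"hand": 50,"tx": -0.016,"ty": 0.156,"tz": 0,"wx": 0,"wy": 0,"wz": -4},{"hand": 50,"tx": -0.02,"ty": 0.195,"tz": 0,"wx": 0,"wy": 0,"wz": -5},{"hand": 50,"tx": -0.024,"ty": 0.234,"tz": 0,"wx": 0,"wy": 0,"wz": -5.5},{"hand": 50,"tx": -0.028,"ty": 0.273,"tz": 0,"wx": 0,"wy": 0,"wz": -5.5},{"hand": 50,"tx": -0.033,"ty": 0.312,"tz": 0,"wx": 0,"wy": 0,"wz": -5.5},{"hand": 50,"tx": -0.037,"ty": 0.351,"tz": 0,"wx": 0,"wy": 0,"wz": -5.5},{"hand": 50,"tx": -0.041,"ty": 0.39,"tz": 0,"wx": 0,"wy": 0,"wz": -5.5},{"hand": 50,"tx": -0.045,"ty": 0.429,"tz": 0.01,"wx": 0,"wy": 0,"wz": -5.5},{"hand": 50,"tx": -0.05,"ty": 0.465,"tz": 0.03,"wx": 0,"wy": 0,"wz": -5.5}]}}

```text
clock: 16.88
tcp_pos: [0.542, -0.3122, 0.1647]
ee_rot: [3.139, -0.095, 0.003]
contact_force: [0.7, -1.4, -0.1]
opening: 0.0443
```

Call:
{"name": "servo_tool", "arguments": {"deltas": [{"hand": 50,"tx": -0.004,"ty": 0.03,"tz": 0.01,"wx": 0,"wy": 0,"wz": 0},{"hand": 50,"tx": -0.004,"ty": 0.048,"tz": 0.017,"wx": 0,"wy": 0,"wz": 0},{"hand": 50,"tx": -0.004,"ty": 0.053,"tz": 0.017,"wx": 0,"wy": 0,"wz": 0},{"hand": 50,"tx": -0.004,"ty": 0.053,"tz": 0.017,"wx": 0,"wy": 0,"wz": 0},{"hand": 50,"tx": -0.004,"ty": 0.053,"tz": 0.017,"wx": 0,"wy": 0,"wz": 0}]}}

```text
clock: 17.3
tcp_pos: [0.5354, -0.3613, 0.1472]
ee_rot: [-3.139, 0.095, 0.0]
contact_force: [0.1, -0.6, -0.0]
opening: 0.0442
```

```bash
python3 - <<'E'
from h import *
go([.532,-.3612,.070],-3.4)
E
```

```text
t 17.3 pos [ 0.5354 -0.3613  0.1472] F [ 0.1 -0.6 -0. ] op 0.0442
d mm [-3.4  0.2 77.2] w deg [-0.07  0.02 -0.05]
```

Call:
{"name": "servo_tool", "arguments": {"deltas": [{"hand": 50,"tx": -0.003,"ty": 0.0002,"tz": 0.015,"wx": 0,"wy": 0,"wz": 0},{"hand": 50,"tx": -0.003,"ty": 0.0002,"tz": 0.04,"wx": 0,"wy": 0,"wz": 0},{"hand": 50,"tx": -0.003,"ty": 0.0002,"tz": 0.06,"wx": 0,"wy": 0,"wz": 0},{"hand": 50,"tx": -0.003,"ty": 0.0002,"tz": 0.073,"wx": 0,"wy": 0,"wz": 0},{"hand": 50,"tx": -0.003,"ty": 0.0002,"tz": 0.077,"wx": 0,"wy": 0,"wz": 0},{"hand": 50,"tx": -0.003,"ty": 0.0002,"tz": 0.077,"wx": 0,"wy": 0,"wz": 0},{"hand": 0,"tx": -0.003,"ty": 0.0002,"tz": 0.077,"wx": 0,"wy": 0,"wz": 0},{"hand": 0,"tx": -0.003,"ty": 0.0002,"tz": 0.077,"wx": 0,"wy": 0,"wz": 0},{"hand": 0,"tx": -0.003,"ty": 0.0002,"tz": 0.077,"wx": 0,"wy": 0,"wz": 0},{"hand": 0,"tx": -0.003,"ty": 0.0002,"tz": 0.077,"wx": 0,"wy": 0,"wz": 0},{"hand": 0,"tx": -0.003,"ty": 0.0002,"tz": 0.077,"wx": 0,"wy": 0,"wz": 0}]}}

```text
clock: 18.22
tcp_pos: [0.5324, -0.3628, 0.0714]
ee_rot: [3.139, -0.095, 0.002]
contact_force: [1.0, 1.2, 3.9]
opening: 0.0133
```

Call:
{"name": "servo_tool", "arguments": {"deltas": [{"hand": 0,"tx": 0,"ty": 0,"tz": -0.01,"wx": 0,"wy": 0,"wz": 0},{"hand": 0,"tx": 0,"ty": 0,"tz": -0.03,"wx": 0,"wy": 0,"wz": 0},{"hand": 0,"tx": 0,"ty": 0,"tz": -0.065,"wx": 0,"wy": 0,"wz": 0},{"hand": 0,"tx": 0,"ty": 0,"tz": -0.105,"wx": 0,"wy": 0,"wz": 0},{"hand": 0,"tx": 0,"ty": 0,"tz": -0.145,"wx": 0,"wy": 0,"wz": 0},{"hand": 0,"tx": 0,"ty": 0,"tz": -0.15,"wx": 0,"wy": 0,"wz": 0},{"hand": 0,"tx": 0,"ty": 0,"tz": -0.15,"wx": 0,"wy": 0,"wz": 0},{"hand": 0,"tx": 0,"ty": 0,"tz": -0.15,"wx": 0,"wy": 0,"wz": 0}]}}

```text
clock: 18.88
tcp_pos: [0.532, -0.3625, 0.2213]
ee_rot: [3.139, -0.095, 0.002]
contact_force: [0.0, 0.3, -1.0]
opening: 0.0132
```

```bash
python3 - <<'E'
from meas import *
c=np.array([.6166,-.1537]); a=np.radians(-3.6); m=c+.028*np.array([np.cos(a),np.sin(a)]); print(m)
go([*m,.215],-3.6)
p,d=eyes.grab_frame("side"); cv2.imwrite("pics/side14.png",p); crop(p,180,160,160,230,2.6,"pics/b14.png")
C=cloud("side",d)
b=[(.58,.75,-.06,.06),(.55,.75,.07,.2),(.52,.72,-.2,-.08)]
for r in stands(C,b): print(r)
t=cv2.imread("pics/top0.png");crop(t,325,190,30,25,20,"pics/a14.png")
s=cv2.imread("pics/side0.png");crop(s,290,220,40,45,14,"pics/c14.png")
print(proj("side",[*m,.119]),proj("top",[*m,.119]))
E
```

```text
[ 0.64454475 -0.15545813]
t 18.88 pos [ 0.532  -0.3625  0.2213] F [ 0.   0.3 -1. ] op 0.0132
d mm [  99.8 -213.5    6.3] w deg [ 0.04 -0.07  0.13]
(104, array([606.9,  -7.7]), array([68.7, 22. ]), 86.6)
(157, array([604.1, 146.1]), array([68.2, 45.3]), 76.3)
(219, array([ 636.2, -181.1]), array([26.2, 61.5]), 85.5)
[[311.93138263 236.43262444]] [[341.1875584  204.64895753]]
```

View pics/b14.png

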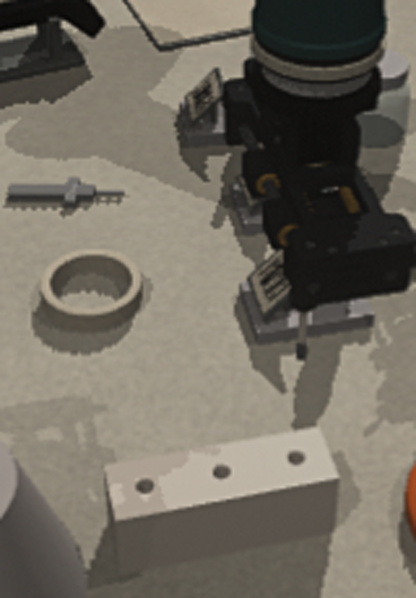

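View pics/a14.png

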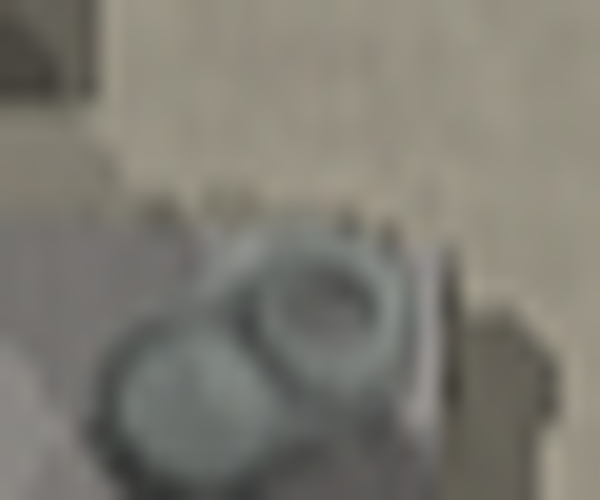

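View pics/c14.png

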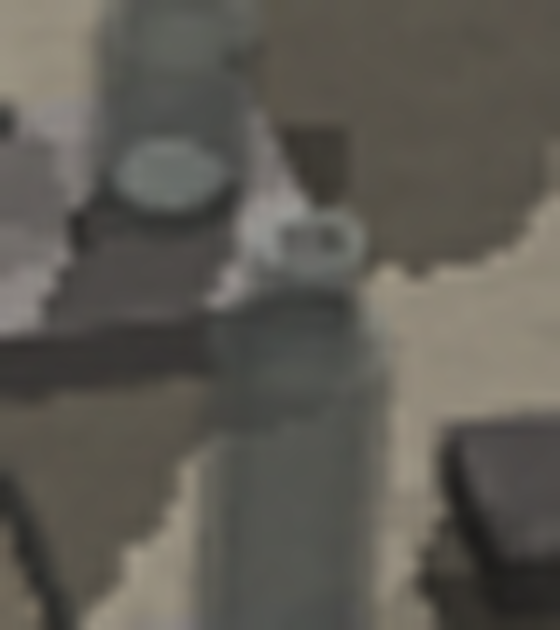

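```bash
python3 - <<'E'
from h import *
print("tall",tri((311.7,236.8),(340.7,204.9)), onz("top",[(340.7,204.9)],.119), onz("side",[(311.7,236.8)],.119))
print("short",tri((302.6,214.7),(280.5,192.)), onz("top",[(280.5,192.)],.075), onz("side",[(302.6,214.7)],.075))
print("mid",tri((279.3,178.2),(219.3,194.5)), onz("top",[(219.3,194.5)],.097), onz("side",[(279.3,178.2)],.097))
E
```

```text
tall (array([ 0.64426196, -0.15461851,  0.11741307]), np.float64(0.067198928892388), np.float64(0.060958442461287114)) [[ 0.64390286 -0.15427617  0.119     ]] [[ 0.64358382 -0.15655926  0.119     ]]
short (array([ 0.67855662, -0.00955182,  0.07351935]), np.float64(0.1949341240063416), np.float64(0.19219883750412406)) [[ 0.67878604 -0.00963471  0.075     ]] [[ 0.67725288 -0.01153595  0.075     ]]
mid (array([0.66511835, 0.1416681 , 0.0955845 ]), np.float64(0.047657505197033816), np.float64(0.05228762505373918)) [[0.66502471 0.14145496 0.097     ]] [[0.6642255  0.13938154 0.097     ]]
```

All rack holes are empty and swab 3 hangs at about (296,292). The tall vial's mouth is at (340.7,204.9) in the top view and (311.7,236.8) in the side view, which gives (0.644, -0.1546).

Call:
{"name": "servo_tool", "arguments": {"deltas": [{"hand": 0,"tx": 0.016,"ty": -0.036,"tz": 0,"wx": 0,"wy": 0,"wz": 0.1},{"hand": 0,"tx": 0.033,"ty": -0.072,"tz": 0,"wx": 0,"wy": 0,"wz": 0.1},{"hand": 0,"tx": 0.05,"ty": -0.108,"tz": 0,"wx": 0,"wy": 0,"wz": 0.1},{"hand": 0,"tx": 0.066,"ty": -0.144,"tz": 0,"wx": 0,"wy": 0,"wz": 0.1},{"hand": 0,"tx": 0.083,"ty": -0.178,"tz": 0,"wx": 0,"wy": 0,"wz": 0.1},{"hand": 0,"tx": 0.093,"ty": -0.2,"tz": 0.005,"wx": 0,"wy": 0,"wz": 0.1},{"hand": 0,"tx": 0.098,"ty": -0.212,"tz": 0.01,"wx": 0,"wy": 0,"wz": 0.1},{"hand": 0,"tx": 0.099,"ty": -0.214,"tz": 0.02,"wx": 0,"wy": 0,"wz": 0.1},{"hand": 0,"tx": 0.099,"ty": -0.214,"tz": 0.03,"wx": 0,"wy": 0,"wz": 0.1},{"hand": 0,"tx": 0.099,"ty": -0.214,"tz": 0.034,"wx": 0,"wy": 0,"wz": 0.1},{"hand": 0,"tx": 0.099,"ty": -0.214,"tz": 0.034,"wx": 0,"wy": 0,"wz": 0.1},{"hand": 0,"tx": 0.099,"ty": -0.214,"tz": 0.034,"wx": 0,"wy": 0,"wz": 0.1}]}}

```text
clock: 19.93
tcp_pos: [0.6425, -0.1562, 0.1854]
ee_rot: [-3.14, 0.101, 0.003]
contact_force: [0.4, 0.6, -0.3]
opening: 0.0134
```

```bash
python3 - <<'E'
from h import *
go([.644,-.1546,.182],-3.6)
p,d=eyes.grab_frame("side"); cv2.imwrite("pics/side15.png",p); crop(p,290,210,40,45,14,"pics/b15.png")
E
```

```text
t 19.93 pos [ 0.6425 -0.1562  0.1854] F [ 0.4  0.6 -0.3] op 0.0134
d mm [ 1.4 -1.7  3.4] w deg [-0.    0.11 -0.07]
```

View pics/b15.png

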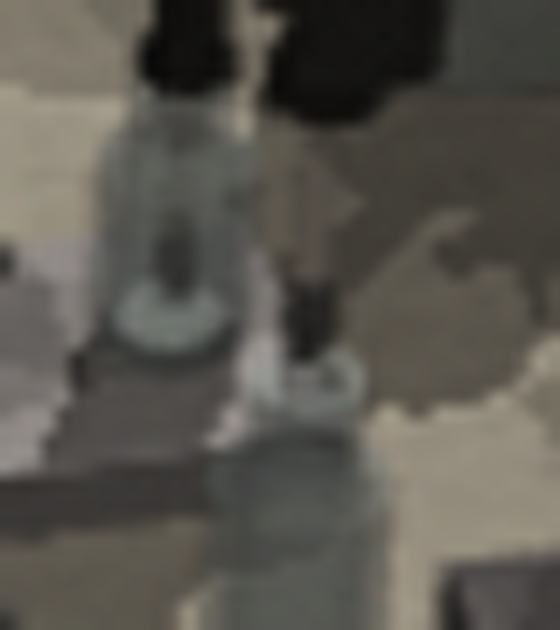

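Call:
{"name": "servo_tool", "arguments": {"deltas": [{"hand": 0,"tx": 0.0003,"ty": -0.0015,"tz": 0,"wx": 0,"wy": 0,"wz": 0},{"hand": 0,"tx": 0.0003,"ty": -0.0015,"tz": 0,"wx": 0,"wy": 0,"wz": 0},{"hand": 0,"tx": 0.0003,"ty": -0.0015,"tz": 0.002,"wx": 0,"wy": 0,"wz": 0},{"hand": 0,"tx": 0.0003,"ty": -0.0015,"tz": 0.005,"wx": 0,"wy": 0,"wz": 0},{"hand": 0,"tx": 0.0003,"ty": -0.0015,"tz": 0.009,"wx": 0,"wy": 0,"wz": 0},{"hand": 0,"tx": 0.0003,"ty": -0.0015,"tz": 0.012,"wx": 0,"wy": 0,"wz": 0},{"hand": 0,"tx": 0.0003,"ty": -0.0015,"tz": 0.012,"wx": 0,"wy": 0,"wz": 0},{"hand": 0,"tx": 0.0003,"ty": -0.0015,"tz": 0.012,"wx": 0,"wy": 0,"wz": 0}]}}

```text
clock: 20.65
tcp_pos: [0.6437, -0.1533, 0.1737]
ee_rot: [3.14, -0.097, -0.002]
contact_force: [-0.4, -1.0, -0.8]
opening: 0.0132
```

```bash
python3 - <<'E'
from h import *
go([.643,-.1546,.129],-3.6)
p,d=eyes.grab_frame("side"); cv2.imwrite("pics/side16.png",p); crop(p,290,210,40,45,14,"pics/b16.png")
E
```

```text
t 20.65 pos [ 0.6437 -0.1533  0.1737] F [-0.4 -1.  -0.8] op 0.0132
d mm [-0.6  1.3 44.7] w deg [0.01 0.06 0.05]
```

View pics/b16.png

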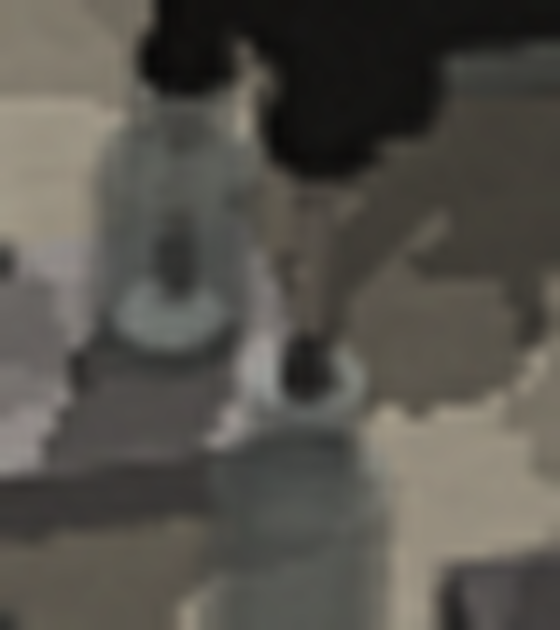

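The bud sits in the tall mouth at about (311.8,236) with no significant force. I lower it.

Call:
{"name": "servo_tool", "arguments": {"deltas": [{"hand": 0,"tx": 0,"ty": 0.0008,"tz": 0.004,"wx": 0,"wy": 0,"wz": 0},{"hand": 0,"tx": 0,"ty": 0.0008,"tz": 0.01,"wx": 0,"wy": 0,"wz": 0},{"hand": 0,"tx": 0,"ty": 0.0008,"tz": 0.016,"wx": 0,"wy": 0,"wz": 0},{"hand": 0,"tx": 0,"ty": 0.0008,"tz": 0.022,"wx": 0,"wy": 0,"wz": 0},{"hand": 0,"tx": 0,"ty": 0.0008,"tz": 0.028,"wx": 0,"wy": 0,"wz": 0},{"hand": 0,"tx": 0,"ty": 0.0008,"tz": 0.034,"wx": 0,"wy": 0,"wz": 0},{"hand": 0,"tx": 0,"ty": 0.0008,"tz": 0.038,"wx": 0,"wy": 0,"wz": 0},{"hand": 0,"tx": 0,"ty": 0.0008,"tz": 0.041,"wx": 0,"wy": 0,"wz": 0},{"hand": 0,"tx": 0,"ty": 0.0008,"tz": 0.041,"wx": 0,"wy": 0,"wz": 0}]}}

```text
clock: 21.45
tcp_pos: [0.6435, -0.1539, 0.1323]
ee_rot: [-3.14, 0.098, 0.002]
contact_force: [-0.6, -0.7, -0.3]
opening: 0.0133
```

Call:
{"name": "servo_tool", "arguments": {"deltas": [{"hand": 0,"tx": 0,"ty": 0,"tz": 0.001,"wx": 0,"wy": 0,"wz": 0},{"hand": 0,"tx": 0,"ty": 0,"tz": 0.002,"wx": 0,"wy": 0,"wz": 0},{"hand": 0,"tx": 0,"ty": 0,"tz": 0.003,"wx": 0,"wy": 0,"wz": 0},{"hand": 0,"tx": 0,"ty": 0,"tz": 0.0045,"wx": 0,"wy": 0,"wz": 0},{"hand": 0,"tx": 0,"ty": 0,"tz": 0.0045,"wx": 0,"wy": 0,"wz": 0}]}}

```text
clock: 21.87
tcp_pos: [0.6445, -0.1542, 0.1303]
ee_rot: [3.14, -0.098, 0.002]
contact_force: [-1.6, 0.9, 3.1]
opening: 0.0133
```

Call:
{"name": "servo_tool", "arguments": {"deltas": [{"hand": 0,"tx": 0,"ty": 0,"tz": 0.001,"wx": 0,"wy": 0,"wz": 0},{"hand": 0,"tx": 0,"ty": 0,"tz": 0.002,"wx": 0,"wy": 0,"wz": 0},{"hand": 0,"tx": 0,"ty": 0,"tz": 0.002,"wx": 0,"wy": 0,"wz": 0}]}}

```text
clock: 22.12
tcp_pos: [0.6454, -0.1543, 0.1303]
ee_rot: [3.139, -0.098, 0.006]
contact_force: [-4.6, 0.8, 11.0]
opening: 0.0132
```

Call:
{"name": "servo_tool", "arguments": {"deltas": [{"hand": 0,"tx": -0.0005,"ty": 0,"tz": -0.002,"wx": 0,"wy": 0,"wz": 0},{"hand": 60,"tx": -0.0005,"ty": 0,"tz": -0.002,"wx": 0,"wy": 0,"wz": 0},{"hand": 60,"tx": -0.0005,"ty": 0,"tz": -0.002,"wx": 0,"wy": 0,"wz": 0},{"hand": 60,"tx": -0.0005,"ty": 0,"tz": -0.002,"wx": 0,"wy": 0,"wz": 0},{"hand": 60,"tx": -0.0005,"ty": 0,"tz": -0.005,"wx": 0,"wy": 0,"wz": 0},{"hand": 60,"tx": 0,"ty": 0,"tz": -0.02,"wx": 0,"wy": 0,"wz": 0},{"hand": 60,"tx": 0,"ty": 0,"tz": -0.05,"wx": 0,"wy": 0,"wz": 0},{"hand": 60,"tx": 0,"ty": 0,"tz": -0.085,"wx": 0,"wy": 0,"wz": 0},{"hand": 60,"tx": 0,"ty": 0,"tz": -0.09,"wx": 0,"wy": 0,"wz": 0},{"hand": 60,"tx": 0,"ty": 0,"tz": -0.09,"wx": 0,"wy": 0,"wz": 0}]}}

```text
clock: 22.95
tcp_pos: [0.6464, -0.1547, 0.2211]
ee_rot: [3.138, -0.098, 0.011]
contact_force: [0.7, -0.1, -0.5]
opening: 0.0526
```

```bash
python3 - <<'E'
from h import *
s=cv2.imread("pics/side0.png"); t=cv2.imread("pics/top0.png"); 
S=np.load("pics/sideC.npy");T=np.load("pics/topC.npy")
# scanner handle points from top: z in .068-.085
m=(T[...,2]>.068)&(T[...,2]<.085)&(T[...,1]>.25)&(T[...,1]<.42)&(T[...,0]>.3)&(T[...,0]<.55)
k,l,st,_=cv2.connectedComponentsWithStats(m.astype(np.uint8)); i=1+np.argmax(st[1:,4]);P=T[l==i]
print(len(P),P.min(0),P.max(0),cv2.minAreaRect((P[:,:2]*1000).astype(np.float32)),np.median(P[:,2]))
for x in np.arange(.34,.56,.015):
    q=P[abs(P[:,0]-x)<.004]
    if len(q): print(round(x,3),q[:,1].min().round(4),q[:,1].max().round(4),q[:,2].mean().round(4))
# cradle base from top (z ~ base height)
m=(T[...,2]>.004)&(T[...,2]<.03)&(T[...,1]>.22)&(T[...,1]<.42)&(T[...,0]>.3)&(T[...,0]<.55)
k,l,st,_=cv2.connectedComponentsWithStats(m.astype(np.uint8)); i=1+np.argmax(st[1:,4]);P=T[l==i]
print(len(P),cv2.minAreaRect((P[:,:2]*1000).astype(np.float32)),np.median(P[:,2]))
p,d=eyes.grab_frame("side"); cv2.imwrite("pics/side17.png",p); crop(p,130,130,220,190,3.5,"pics/b17.png")
E
```

```text
822 [0.36691805 0.31984092 0.06806827] [0.51954533 0.37861562 0.08114018] ((444.02630615234375, 338.75006103515625), (150.4055633544922, 52.662784576416016), 12.307111740112305) 0.07615503801382345
0.37 0.3203 0.3484 0.075
0.385 0.3204 0.3521 0.076
0.4 0.3217 0.3522 0.0764
0.415 0.3239 0.3529 0.0758
0.43 0.3265 0.3567 0.0765
0.445 0.3297 0.3581 0.0765
0.46 0.332 0.3614 0.076
0.475 0.3334 0.3616 0.0767
0.49 0.3364 0.3764 0.0753
0.505 0.3249 0.3786 0.0749
0.52 0.3283 0.3609 0.0686
770 ((430.9057922363281, 323.50244140625), (157.56741333007812, 53.06194305419922), 1.340924859046936) 0.010533106135910075
```

View pics/b17.png

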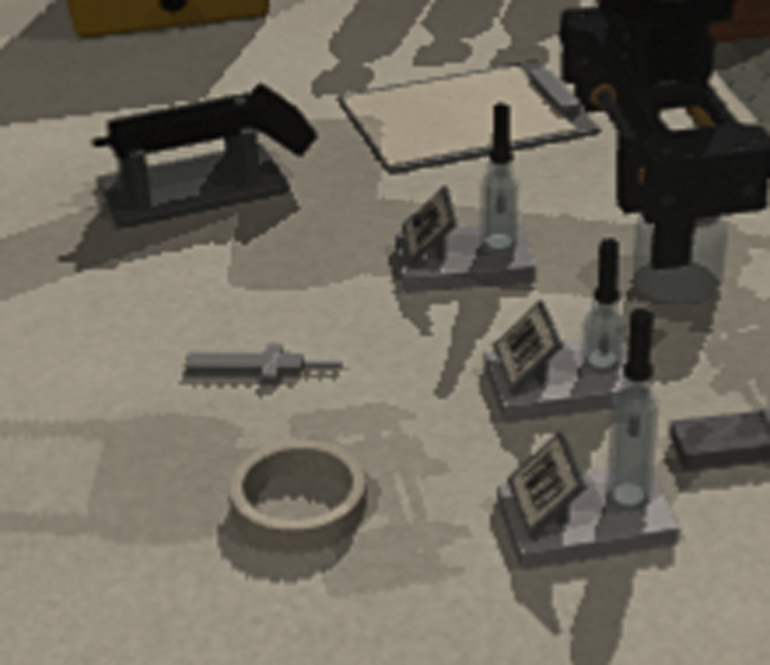

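The side view shows all three vials with seated swabs, the collars on the rims at about (273,176), (304,210) and (313,238). The scanner is at home in its cradle around (185,165).

```bash
python3 - <<'E'
from h import *
s=cv2.imread("pics/side0.png"); t=cv2.imread("pics/top0.png"); 
T=np.load("pics/topC.npy")
B=onz("top",[(158,256.7),(161.7,312.5)],.010); print("base R edge",B, np.degrees(np.arctan2(*(B[0]-B[1])[[1,0]])))
m=(T[...,2]>.070)&(T[...,2]<.085)&(T[...,1]>.25)&(T[...,1]<.42)&(T[...,0]>.36)&(T[...,0]<.478)
k,l,st,_=cv2.connectedComponentsWithStats(m.astype(np.uint8)); i=1+np.argmax(st[1:,4]);P=T[l==i]
print(cv2.minAreaRect((P[:,:2]*1000).astype(np.float32)))
# dark mask handle in top: left edge and right edge fits
crop(t,115,300,40,22,18,"pics/a18.png")
crop(t,115,235,40,40,15,"pics/c18.png")
E
```

```text
base R edge [[0.50822766 0.30888434 0.01      ]
 [0.3631409  0.2922485  0.01      ]] 6.541045390110306
((423.0585021972656, 341.37677001953125), (111.67521667480469, 31.13846206665039), 8.221745491027832)
```

View pics/a18.png

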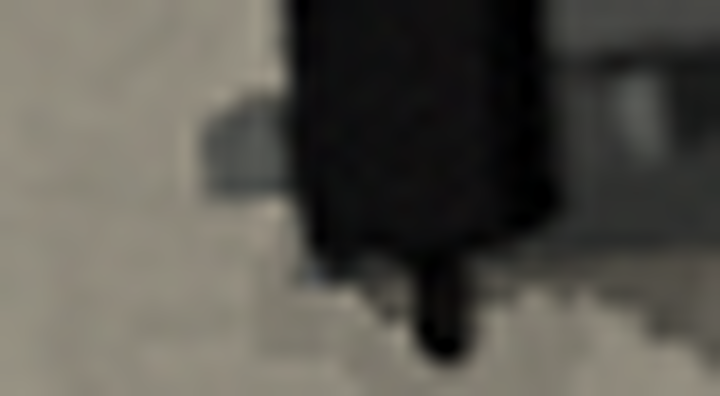

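View pics/c18.png

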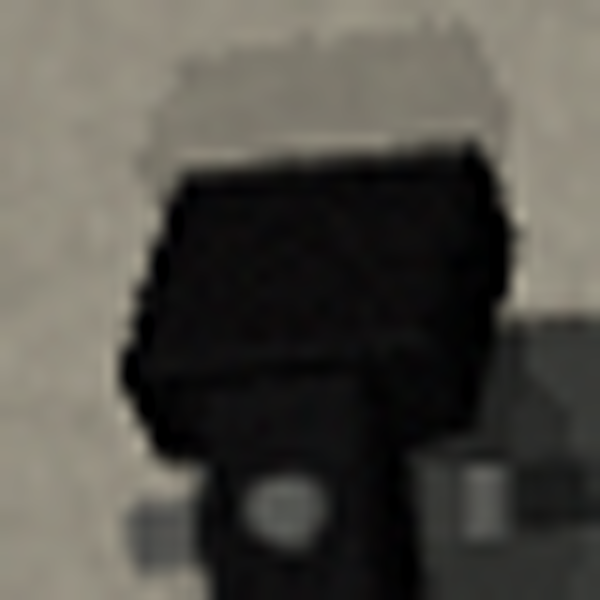

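```bash
python3 - <<'E'
from h import *
a=np.radians(7.0);ax=np.array([np.cos(a),np.sin(a)]);ay=np.array([-ax[1],ax[0]])
b=onz("top",[(136.7,312.8)],.076)[0]; print("back end",b)
o=b[:2]+.1*ax; print("origin est A",o,"grip",b[:2]+.065*ax)
# from base edge
B=onz("top",[(158,256.7),(161.7,312.5)],.010).mean(0)[:2]; print("base",B+.040*ay+.0375*ax, "grip",B+.04*ay+.0025*ax)
# head front edge top view: c18 (190,175)-(475,150)->
h=onz("top",[(115+332/15-.5,235+163/15-.5)],.0); print(h)
# predicted nose etc
o3=np.array([*o,.05])
def P(x,y,z): return np.array([*(o+x*ax+y*ay),.05+z])
for q in((-.1,.015,.026),(-.1,-.015,.026),(-.1,-.015,0),(.035,-.015,.026),(.064,.028,-.017),(.064,-.028,-.017)): print(q,proj("top",P(*q)).round(1),proj("side",P(*q)).round(1))
S=cv2.imread("pics/side0.png"); 
for q in((-.1,.015,.026),(-.1,-.015,.026),(-.1,-.015,0),(.064,.028,-.017),(.064,-.028,-.017)):
    u=proj("side",P(*q))[0]; cv2.circle(S,(int(u[0]*1+.5),int(u[1]+.5)),0,(0,0,255),-1)
crop(S,140,145,100,60,7,"pics/d18.png")
go([*(b[:2]+.065*ax),.17],7.0)
E
```

```text
back end [0.37050179 0.3363732  0.076     ]
origin est A [0.4697564  0.34856014] grip [0.43501729 0.34429471]
base [0.46802998 0.34483837] grip [0.43329087 0.34057294]
[[0.53679211 0.37091483 0.        ]]
(-0.1, 0.015, 0.026) [[130.7 313.4]] [[160.6 163.2]]
(-0.1, -0.015, 0.026) [[142.8 312.2]] [[163.  167.8]]
(-0.1, -0.015, 0) [[146.  310.8]] [[164.  175.7]]
(0.035, -0.015, 0.026) [[138.9 257.2]] [[208.  159.1]]
(0.064, 0.028, -0.017) [[127.2 247.6]] [[213.5 163.6]]
(0.064, -0.028, -0.017) [[148.5 245.5]] [[219.4 171.9]]
t 23.0 pos [ 0.6449 -0.1543  0.2184] F [ 0.1 -0.7 -0.7] op 0.053
d mm [-240.6 -484.6   47.4] w deg [  0.05  -0.17 -10.56]
```

View pics/d18.png

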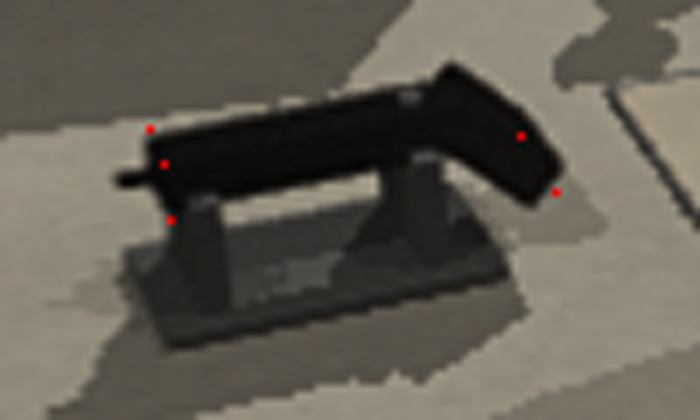

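Call:
{"name": "servo_tool", "arguments": {"deltas": [{"hand": 75,"tx": -0.018,"ty": -0.036,"tz": 0,"wx": 0,"wy": 0,"wz": -1},{"hand": 75,"tx": -0.036,"ty": -0.072,"tz": 0,"wx": 0,"wy": 0,"wz": -2},{"hand": 75,"tx": -0.054,"ty": -0.108,"tz": 0,"wx": 0,"wy": 0,"wz": -3},{"hand": 75,"tx": -0.072,"ty": -0.144,"tz": 0,"wx": 0,"wy": 0,"wz": -4},{"hand": 75,"tx": -0.09,"ty": -0.18,"tz": 0,"wx": 0,"wy": 0,"wz": -5},{"hand": 75,"tx": -0.108,"ty": -0.216,"tz": 0,"wx": 0,"wy": 0,"wz": -6},{"hand": 75,"tx": -0.126,"ty": -0.252,"tz": 0,"wx": 0,"wy": 0,"wz": -7},{"hand": 75,"tx": -0.144,"ty": -0.288,"tz": 0,"wx": 0,"wy": 0,"wz": -8},{"hand": 75,"tx": -0.162,"ty": -0.324,"tz": 0,"wx": 0,"wy": 0,"wz": -9},{"hand": 75,"tx": -0.18,"ty": -0.36,"tz": 0,"wx": 0,"wy": 0,"wz": -10},{"hand": 75,"tx": -0.198,"ty": -0.396,"tz": 0.01,"wx": 0,"wy": 0,"wz": -10.6},{"hand": 75,"tx": -0.216,"ty": -0.432,"tz": 0.02,"wx": 0,"wy": 0,"wz": -10.6}]}}

```text
clock: 24.0
tcp_pos: [0.4534, 0.2917, 0.1951]
ee_rot: [3.135, 0.193, -0.002]
contact_force: [0.0, 0.6, 0.0]
opening: 0.0663
```

```bash
python3 - <<'E'
from h import *
go([.4345,.342,.13],7.0)
E
```

```text
t 24.0 pos [0.4534 0.2917 0.1951] F [0.  0.6 0. ] op 0.0663
d mm [-12.5 -52.3  65.1] w deg [0.04 0.09 0.06]
```

Call:
{"name": "servo_tool", "arguments": {"deltas": [{"hand": 75,"tx": -0.008,"ty": -0.035,"tz": 0.02,"wx": 0,"wy": 0,"wz": 0},{"hand": 75,"tx": -0.0125,"ty": -0.05,"tz": 0.05,"wx": 0,"wy": 0,"wz": 0},{"hand": 75,"tx": -0.0125,"ty": -0.05,"tz": 0.065,"wx": 0,"wy": 0,"wz": 0},{"hand": 75,"tx": -0.0125,"ty": -0.05,"tz": 0.065,"wx": 0,"wy": 0,"wz": 0},{"hand": 75,"tx": -0.0125,"ty": -0.05,"tz": 0.065,"wx": 0,"wy": 0,"wz": 0},{"hand": 75,"tx": -0.0125,"ty": -0.05,"tz": 0.065,"wx": 0,"wy": 0,"wz": 0}]}}

```text
clock: 24.5
tcp_pos: [0.4369, 0.3381, 0.1317]
ee_rot: [3.135, 0.192, -0.001]
contact_force: [1.0, 0.3, -0.4]
opening: 0.0657
```

```bash
python3 - <<'E'
from h import *
go([.4345,.342,.044],7.0)
for n,b in(("side",(140,100,120,120)),("top",(95,225,90,100))):
    p,d=eyes.grab_frame(n); cv2.imwrite(f"pics/{n}19.png",p); crop(p,*b,5,f"pics/{n}19c.png")
E
```

```text
t 24.5 pos [0.4369 0.3381 0.1317] F [ 1.   0.3 -0.4] op 0.0657
d mm [-1.8 -4.2 87.7] w deg [0.03 0.03 0.01]
```

View pics/side19c.png

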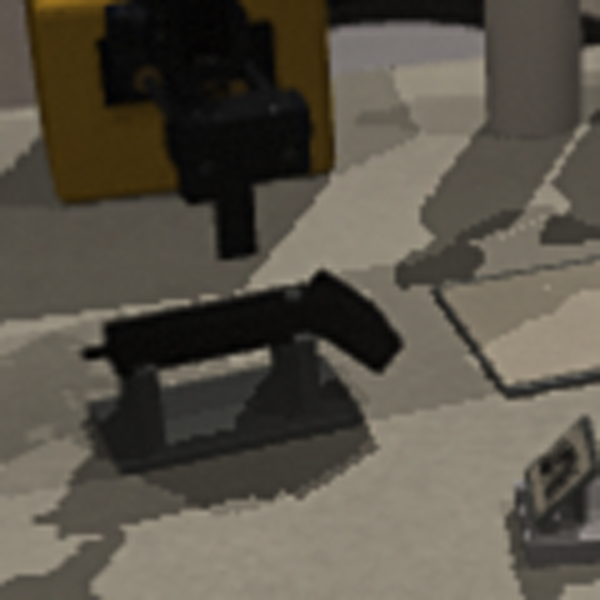

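View pics/top19c.png

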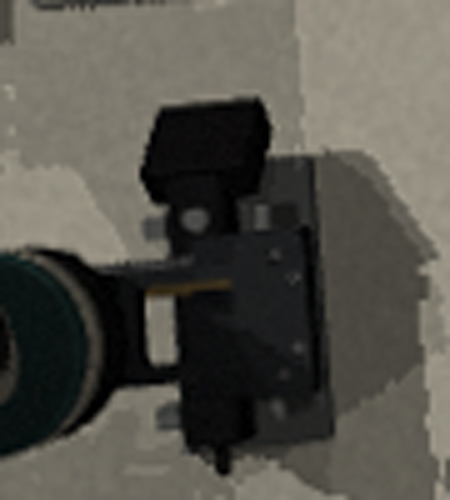

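The gripper is over the handle between the two forks, at about (187,150) in the side view and (145,285) in the top view. I go down and grip.

Call:
{"name": "servo_tool", "arguments": {"deltas": [{"hand": 75,"tx": -0.0018,"ty": -0.004,"tz": 0.015,"wx": 0,"wy": 0,"wz": 0},{"hand": 75,"tx": -0.0018,"ty": -0.004,"tz": 0.035,"wx": 0,"wy": 0,"wz": 0},{"hand": 75,"tx": -0.0018,"ty": -0.004,"tz": 0.055,"wx": 0,"wy": 0,"wz": 0},{"hand": 75,"tx": -0.0018,"ty": -0.004,"tz": 0.075,"wx": 0,"wy": 0,"wz": 0},{"hand": 75,"tx": -0.0018,"ty": -0.004,"tz": 0.086,"wx": 0,"wy": 0,"wz": 0},{"hand": 75,"tx": -0.0018,"ty": -0.004,"tz": 0.0875,"wx": 0,"wy": 0,"wz": 0},{"hand": 75,"tx": -0.0018,"ty": -0.004,"tz": 0.0875,"wx": 0,"wy": 0,"wz": 0},{"hand": 75,"tx": -0.0018,"ty": -0.004,"tz": 0.0875,"wx": 0,"wy": 0,"wz": 0}]}}

```text
clock: 25.27
tcp_pos: [0.4356, 0.3428, 0.0458]
ee_rot: [-3.135, -0.192, -0.003]
contact_force: [1.0, -0.6, 0.4]
opening: 0.0663
```

```bash
python3 - <<'E'
from h import *
go([.4345,.342,.044],7.0)
for n,b in(("side",(140,100,120,120)),):
    p,d=eyes.grab_frame(n); cv2.imwrite(f"pics/{n}20.png",p); crop(p,*b,5,f"pics/{n}20c.png")
E
```

```text
t 25.27 pos [0.4356 0.3428 0.0458] F [ 1.  -0.6  0.4] op 0.0663
d mm [-1.2  0.7  1.8] w deg [-0.06 -0.11  0.01]
```

View pics/side20c.png

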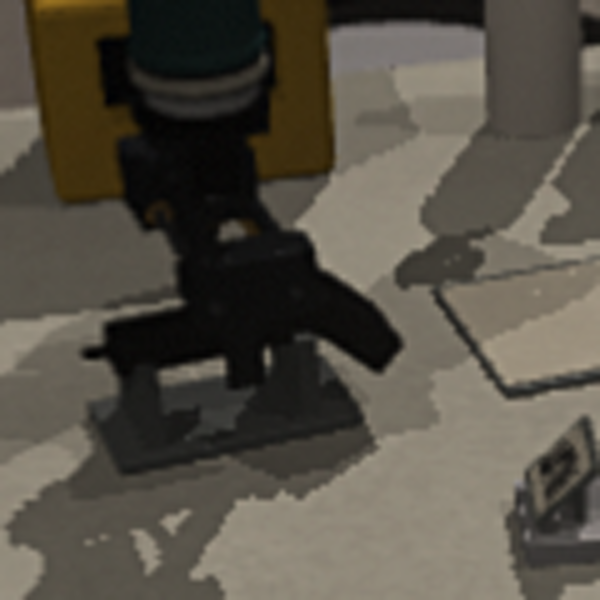

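```bash
python3 - <<'E'
from h import *
a=np.radians(7.0);ax=np.array([np.cos(a),np.sin(a)]);ay=np.array([-ax[1],ax[0]])
o=np.array([.4695,.3470])
def P(x,y,z): return np.array([*(o+x*ax+y*ay),z])
for q in((-.091,-.021,.062),(-.079,-.021,.062),(.004,-.021,.062),(.016,-.021,.062),(-.091,-.021,.012),(-.079,-.021,.012),(.004,-.021,.012),(.016,-.021,.012),(-.1125,-.04,.0),(.0375,-.04,.0),(-.035,-.035,.046)): print(q,((proj("side",P(*q))-[140,100])*5).round(0))
s=bot.read_state()['tcp_pos']; print(((proj("side",[*(s[:2]-.04*ay),s[2]])-[140,100])*5), ((s[:2]-o)@ax, (s[:2]-o)@ay))
E
```

```text
(-0.091, -0.021, 0.062) [[136. 363.]]
(-0.079, -0.021, 0.062) [[156. 359.]]
(0.004, -0.021, 0.062) [[294. 332.]]
(0.016, -0.021, 0.062) [[314. 328.]]
(-0.091, -0.021, 0.012) [[145. 438.]]
(-0.079, -0.021, 0.012) [[165. 433.]]
(0.004, -0.021, 0.012) [[300. 405.]]
(0.016, -0.021, 0.012) [[319. 401.]]
(-0.1125, -0.04, 0.0) [[118. 478.]]
(0.0375, -0.04, 0.0) [[364. 426.]]
(-0.035, -0.035, 0.046) [[239. 380.]]
[[242.7613589  382.93227975]] (np.float64(-0.03397290486498296), np.float64(0.00020140860973203237))
```

The finger sits between the forks at about (188,174) and the geometry projection agrees. I close on the handle.

Call:
{"name": "servo_tool", "arguments": {"deltas": [{"hand": 0,"tx": -0.001,"ty": 0.0005,"tz": 0.001,"wx": 0,"wy": 0,"wz": 0},{"hand": 0,"tx": -0.001,"ty": 0.0005,"tz": 0.001,"wx": 0,"wy": 0,"wz": 0},{"hand": 0,"tx": -0.001,"ty": 0.0005,"tz": 0.001,"wx": 0,"wy": 0,"wz": 0},{"hand": 0,"tx": -0.001,"ty": 0.0005,"tz": 0.001,"wx": 0,"wy": 0,"wz": 0},{"hand": 0,"tx": -0.001,"ty": 0.0005,"tz": 0.001,"wx": 0,"wy": 0,"wz": 0},{"hand": 0,"tx": -0.001,"ty": 0.0005,"tz": 0.001,"wx": 0,"wy": 0,"wz": 0},{"hand": 0,"tx": -0.001,"ty": 0.0005,"tz": 0.001,"wx": 0,"wy": 0,"wz": 0},{"hand": 0,"tx": -0.001,"ty": 0.0005,"tz": 0.001,"wx": 0,"wy": 0,"wz": 0}], "squeeze": 45}}

```text
clock: 25.98
tcp_pos: [0.4337, 0.342, 0.0437]
ee_rot: [-3.135, -0.193, -0.0]
contact_force: [-0.6, 1.8, 2.7]
opening: 0.0298
```

```bash
python3 - <<'E'
from h import *
s=bot.read_state(); print(s)
E
```

```text
{'clock': 25.9833, 'joint_positions': array([6.22578356e-01, 2.35271747e-01, 2.03533736e+00, 2.67383350e-04,
       8.70486879e-01, 2.07038334e+00]), 'joint_vel': array([-1.07177659e-03,  1.32465096e-03,  6.44723515e-04, -5.47769761e-04,
        6.93136415e-04, -6.39524137e-06]), 'effort': array([-5.61792813e-01, -4.07120633e+01, -2.78757066e+01, -2.84524625e-01,
       -3.02806660e-02, -3.36677214e-03]), 'tcp_pos': array([0.43366081, 0.34202189, 0.04367506]), 'ee_rot': array([-3.13523420e+00, -1.92775667e-01, -4.89558036e-04]), 'contact_force': array([-0.63668458,  1.75730346,  2.69465612]), 'moment': array([ 0.15413165,  0.1435971 , -0.03283552]), 'opening': 0.029760274620640702}
```

Call:
{"name": "servo_tool", "arguments": {"deltas": [{"hand": 0,"tx": 0,"ty": 0,"tz": -0.005,"wx": 0,"wy": 0,"wz": 0},{"hand": 0,"tx": 0,"ty": 0,"tz": -0.015,"wx": 0,"wy": 0,"wz": 0},{"hand": 0,"tx": 0,"ty": 0,"tz": -0.03,"wx": 0,"wy": 0,"wz": 0},{"hand": 0,"tx": 0,"ty": 0,"tz": -0.055,"wx": 0,"wy": 0,"wz": 0},{"hand": 0,"tx": 0,"ty": 0,"tz": -0.085,"wx": 0,"wy": 0,"wz": 0},{"hand": 0,"tx": 0,"ty": 0,"tz": -0.105,"wx": 0,"wy": 0,"wz": 0},{"hand": 0,"tx": 0,"ty": 0,"tz": -0.11,"wx": 0,"wy": 0,"wz": 0},{"hand": 0,"tx": 0,"ty": 0,"tz": -0.11,"wx": 0,"wy": 0,"wz": 0},{"hand": 0,"tx": 0,"ty": 0,"tz": -0.11,"wx": 0,"wy": 0,"wz": 0}]}}

```text
clock: 26.73
tcp_pos: [0.4331, 0.3414, 0.153]
ee_rot: [3.135, 0.193, -0.001]
contact_force: [-0.3, 0.1, -2.6]
opening: 0.0294
```

```bash
python3 snap.py 21; python3 - <<'E'
from meas import *
C=cloud("top",np.load("pics/top21.npy"))
b=[(.58,.75,-.06,.06),(.55,.75,.07,.2),(.52,.72,-.2,-.08)]
for r in stands(C,b): print("top",r)
crop(cv2.imread("pics/side21.png"),130,70,220,210,3.4,"pics/b21.png")
crop(cv2.imread("pics/top21.png"),80,150,300,190,2.6,"pics/a21.png")
E
```

```text
26.8333 [0.4323 0.3408 0.1515] [ 3.1338  0.1926 -0.0046] [-0.12 -0.81 -1.46] 0.02957237036644787
top (536, array([650.7,  -7.9]), array([ 68. , 106.5]), 85.9)
top (524, array([624.6, 166.2]), array([ 69.1, 106.2]), 81.4)
top (496, array([ 616.4, -153.3]), array([ 68.1, 106.1]), 86.1)
```

View pics/b21.png

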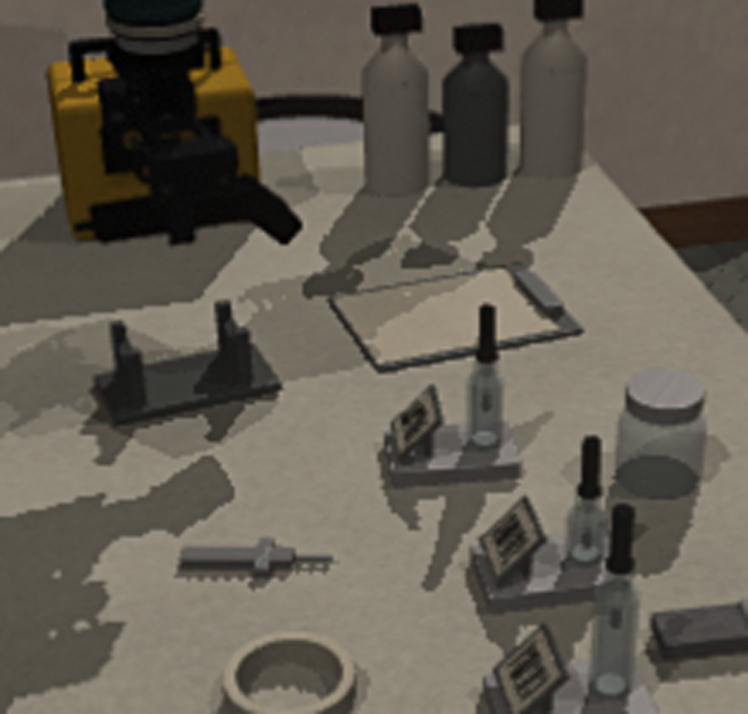

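View pics/a21.png

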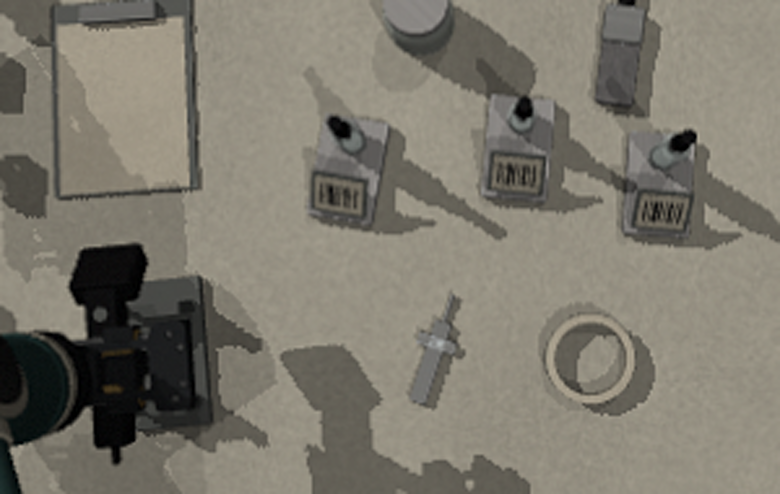

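The top view shows the mid vial has been knocked from (637,146) to (625,166) mm, still upright with its swab. The short vial (279,200) and tall vial (335,215) have not moved. The scanner is in the gripper. Now I check its pitch.

```bash
cat > scan.py <<'E'
from h import *
def handle(k,n="side"):
    d=np.load(f"pics/{n}{k}.npy"); C=cloud(n,d); s=bot.read_state()
    Rt=R.from_rotvec(s['ee_rot']); p=cv2.imread(f"pics/{n}{k}.png")
    L=Rt.inv().apply((C.reshape(-1,3)-s['tcp_pos'])).reshape(C.shape)
    return L,p.max(2)
E
python3 - <<'E'
from scan import *
for n in("top","side"):
    L,g=handle(21,n)
    # handle: tool z from -.033(top) to -.006(bottom): 
    m=(abs(L[...,1])<.03)&(L[...,0]>-.08)&(L[...,0]<.13)&(L[...,2]>-.045)&(L[...,2]<.06)&(g<60)
    for x in np.arange(-.07,.13,.01):
        q=L[m&(abs(L[...,0]-x)<.005)]
        if len(q)>3: print(n,round(x,3),len(q),"z",q[:,2].min().round(4),np.median(q[:,2]).round(4),q[:,2].max().round(4),"y",q[:,1].min().round(4),q[:,1].max().round(4))
E
```

```text
top -0.07 19 z -0.0327 -0.0248 -0.018 y -0.0081 0.0131
top -0.06 72 z -0.0369 -0.033 -0.016 y -0.0114 0.0166
top -0.05 75 z -0.0367 -0.0328 -0.0142 y -0.012 0.0166
top -0.04 56 z -0.0366 -0.0331 -0.0136 y -0.0109 0.0158
top -0.03 10 z -0.0364 -0.0335 -0.032 y -0.0104 -0.0007
top -0.01 8 z -0.034 -0.0326 -0.0063 y -0.0033 0.029
top 0.0 10 z -0.0346 -0.0217 -0.0064 y -0.0023 0.0297
top 0.03 31 z -0.0358 -0.0332 -0.0178 y -0.0105 0.0162
top 0.04 64 z -0.0362 -0.0324 -0.0117 y -0.0124 0.017
top 0.05 64 z -0.0363 -0.0328 -0.0141 y -0.0139 0.0251
top 0.06 114 z -0.0371 -0.0309 -0.0124 y -0.024 0.0294
top 0.07 128 z -0.0357 -0.0321 -0.0041 y -0.0244 0.0299
top 0.08 117 z -0.0328 -0.0249 0.0041 y -0.0245 0.0293
top 0.09 110 z -0.0227 -0.0156 0.0129 y -0.0256 0.0285
top 0.1 93 z -0.0128 -0.0067 0.0031 y -0.0263 0.0278
side -0.07 11 z -0.0266 -0.0242 -0.0214 y 0.0004 0.0105
side -0.06 46 z -0.0369 -0.0284 -0.0119 y -0.0122 0.0215
side -0.05 44 z -0.0378 -0.0308 -0.0104 y -0.0118 0.0196
side -0.04 42 z -0.0381 -0.0298 -0.0104 y -0.0093 0.0189
side -0.03 42 z -0.037 -0.0296 -0.0117 y -0.0109 0.0215
side -0.02 42 z -0.0385 -0.028 -0.0103 y -0.0115 0.0192
side -0.01 30 z -0.0408 -0.0211 -0.003 y 0.0102 0.0293
side 0.0 26 z -0.0396 -0.0189 -0.0036 y 0.0251 0.0299
side 0.01 14 z -0.0411 -0.0236 -0.0054 y 0.0234 0.0298
side 0.02 26 z -0.0351 -0.0226 -0.0102 y 0.0097 0.0199
side 0.03 27 z -0.0355 -0.025 -0.0111 y 0.0104 0.0214
side 0.04 23 z -0.0336 -0.0214 -0.0125 y 0.0084 0.0182
side 0.05 31 z -0.035 -0.0225 -0.01 y 0.0091 0.023
side 0.06 44 z -0.0375 -0.0261 -0.0075 y -0.007 0.0292
side 0.07 56 z -0.0389 -0.031 0.0007 y -0.027 0.0299
side 0.08 40 z -0.0329 -0.0157 0.012 y -0.0135 0.0294
side 0.09 34 z -0.0232 -0.0074 0.011 y -0.0137 0.0299
side 0.1 15 z -0.0139 -0.0058 0.0071 y -0.0053 0.029
```

```bash
python3 - <<'E'
from h import *
V={"short":(.6506,-.0079,-4.1),"mid":(.6246,.1662,-8.6),"tall":(.6165,-.1535,-3.7)}
T=cv2.imread("pics/top21.png");S=cv2.imread("pics/side21.png")
k=5
TT=cv2.resize(T[180:250,190:360],None,fx=k-.5,fy=k-.5,interpolation=cv2.INTER_CUBIC)
SS=cv2.resize(S[170:290,235:345],None,fx=k,fy=k,interpolation=cv2.INTER_CUBIC)
for n,(x,y,a) in V.items():
    a=np.radians(a); d=np.array([np.cos(a),np.sin(a)]); e=np.array([-d[1],d[0]])
    l=np.array([x,y])-.03*d; L=[*l,.042]; t=np.array([x,y])-.1644*d
    print(n,"label",np.round(L,4),"TCP",t.round(4))
    for c in((0,0),(1,1),(1,-1),(-1,1),(-1,-1)):
        q=np.array(L)+[*(e*.024*c[0]),0]+c[1]*.021*np.array([*(d*.7071),.7071])
        u=(proj("top",q)[0]+.5-[190,180])*(k-.5); cv2.circle(TT,tuple(int(v) for v in u),2,(0,0,255),-1)
        u=(proj("side",q)[0]+.5-[235,170])*k; cv2.circle(SS,tuple(int(v) for v in u),2,(0,0,255),-1)
cv2.imwrite("pics/a22.png",TT);cv2.imwrite("pics/b22.png",SS)
go([.4866,.0039,.155],-4.1)
E
```

```text
short label [ 0.6207 -0.0058  0.042 ] TCP [0.4866 0.0039]
mid label [0.5949 0.1707 0.042 ] TCP [0.462  0.1908]
tall label [ 0.5866 -0.1516  0.042 ] TCP [ 0.4524 -0.1429]
t 26.83 pos [0.4323 0.3408 0.1515] F [-0.1 -0.8 -1.5] op 0.0296
d mm [ 12.6 341.   -3. ] w deg [ 0.12  0.17 11.13]
```

View pics/a22.png

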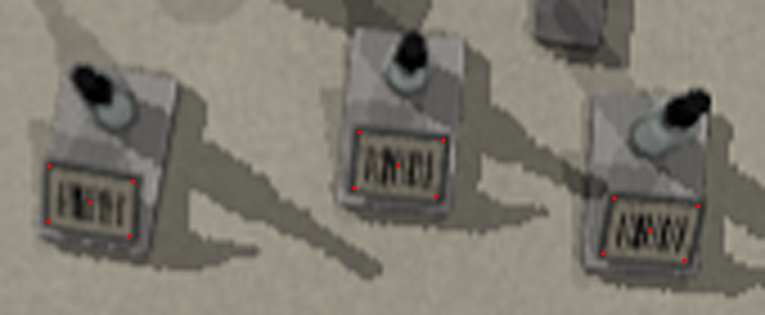

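View pics/b22.png

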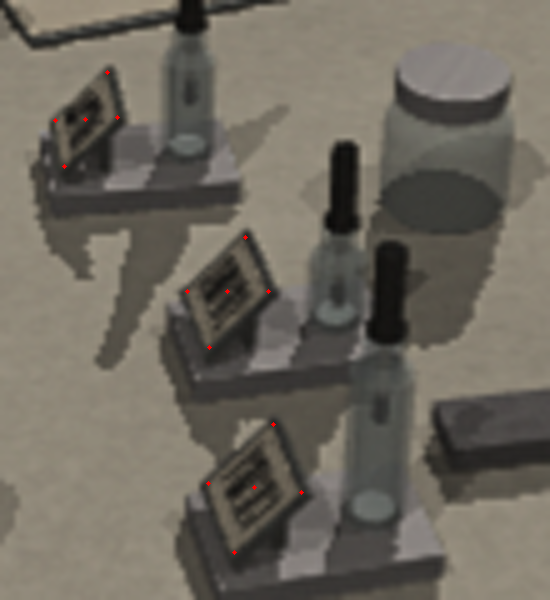

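The projected label corners (red) lie on all three labels in both views, so the poses are good. I carry the scanner to the short vial.

Call:
{"name": "servo_tool", "arguments": {"deltas": [{"hand": 0,"tx": 0.001,"ty": 0.02,"tz": -0.003,"wx": 0,"wy": 0,"wz": 1},{"hand": 0,"tx": 0.002,"ty": 0.05,"tz": -0.003,"wx": 0,"wy": 0,"wz": 2},{"hand": 0,"tx": 0.003,"ty": 0.085,"tz": -0.003,"wx": 0,"wy": 0,"wz": 3},{"hand": 0,"tx": 0.004,"ty": 0.12,"tz": -0.003,"wx": 0,"wy": 0,"wz": 4},{"hand": 0,"tx": 0.006,"ty": 0.155,"tz": -0.003,"wx": 0,"wy": 0,"wz": 5},{"hand": 0,"tx": 0.007,"ty": 0.19,"tz": -0.003,"wx": 0,"wy": 0,"wz": 6.5},{"hand": 0,"tx": 0.008,"ty": 0.225,"tz": -0.003,"wx": 0,"wy": 0,"wz": 8},{"hand": 0,"tx": 0.01,"ty": 0.26,"tz": -0.003,"wx": 0,"wy": 0,"wz": 9},{"hand": 0,"tx": 0.011,"ty": 0.29,"tz": -0.003,"wx": 0,"wy": 0,"wz": 10},{"hand": 0,"tx": 0.012,"ty": 0.315,"tz": -0.003,"wx": 0,"wy": 0,"wz": 11},{"hand": 0,"tx": 0.0125,"ty": 0.332,"tz": -0.003,"wx": 0,"wy": 0,"wz": 11.1},{"hand": 0,"tx": 0.0125,"ty": 0.34,"tz": -0.003,"wx": 0,"wy": 0,"wz": 11.1}]}}

```text
clock: 27.83
tcp_pos: [0.4865, 0.0037, 0.1546]
ee_rot: [3.139, -0.115, -0.005]
contact_force: [-0.0, 0.3, -0.3]
opening: 0.0296
```

Call:
{"name": "servo_tool", "arguments": {"deltas": [{"hand": 0,"tx": 0,"ty": 0,"tz": 0,"wx": 0,"wy": 0,"wz": 0},{"hand": 0,"tx": 0,"ty": 0,"tz": 0,"wx": 0,"wy": 0,"wz": 0},{"hand": 0,"tx": 0,"ty": 0,"tz": 0,"wx": 0,"wy": 0,"wz": 0}]}}

```text
clock: 28.08
tcp_pos: [0.487, 0.0067, 0.1557]
ee_rot: [-3.139, 0.11, 0.002]
contact_force: [0.2, 0.6, -1.9]
opening: 0.0294
```

```bash
python3 - <<'E'
from h import *
go([.4866,.0039,.0881],-4.1)
E
```

```text
t 28.08 pos [0.487  0.0067 0.1557] F [ 0.2  0.6 -1.9] op 0.0294
d mm [-0.1  2.9 67.6] w deg [-0.03  0.09  0.08]
```

Call:
{"name": "servo_tool", "arguments": {"deltas": [{"hand": 0,"tx": 0,"ty": 0.0025,"tz": 0.015,"wx": 0,"wy": 0,"wz": 0},{"hand": 0,"tx": 0,"ty": 0.0025,"tz": 0.03,"wx": 0,"wy": 0,"wz": 0},{"hand": 0,"tx": 0,"ty": 0.0025,"tz": 0.045,"wx": 0,"wy": 0,"wz": 0},{"hand": 0,"tx": 0,"ty": 0.0025,"tz": 0.058,"wx": 0,"wy": 0,"wz": 0},{"hand": 0,"tx": 0,"ty": 0.0025,"tz": 0.0665,"wx": 0,"wy": 0,"wz": 0},{"hand": 0,"tx": 0,"ty": 0.0025,"tz": 0.0675,"wx": 0,"wy": 0,"wz": 0},{"hand": 0,"tx": 0,"ty": 0.0025,"tz": 0.0675,"wx": 0,"wy": 0,"wz": 0},{"hand": 0,"tx": 0,"ty": 0.0025,"tz": 0.0675,"wx": 0,"wy": 0,"wz": 0}]}}

```text
clock: 28.75
tcp_pos: [0.4879, 0.0038, 0.0895]
ee_rot: [-3.14, 0.11, -0.001]
contact_force: [-0.8, -1.0, -1.1]
opening: 0.0293
```

```bash
python3 snap.py 23; python3 - <<'E'
from scan import *
go([.4866,.0039,.0881],-4.1)
crop(cv2.imread("pics/side23.png"),200,150,130,120,5,"pics/b23.png")
crop(cv2.imread("pics/top23.png"),200,170,170,120,4.5,"pics/a23.png")
L,g=handle(23,"top")
m=(abs(L[...,1])<.04)&(L[...,0]>-.08)&(L[...,0]<.13)&(L[...,2]>-.045)&(L[...,2]<.06)&(g<60)
for x in np.arange(-.06,.12,.02):
        q=L[m&(abs(L[...,0]-x)<.005)]
        if len(q)>3: print(round(x,3),len(q),"z",q[:,2].min().round(4),np.median(q[:,2]).round(4),q[:,2].max().round(4),"y",q[:,1].min().round(4),q[:,1].max().round(4))
E
```

```text
28.85 [0.4883 0.0035 0.09  ] [-3.1396e+00  1.1080e-01 -3.0000e-03] [-0.04 -1.23 -1.55] 0.02955626284074806
t 28.85 pos [0.4883 0.0035 0.09  ] F [-0.  -1.2 -1.6] op 0.0296
d mm [-1.8 -0.3  1.9] w deg [-0.01 -0.11  0.06]
0.06 95 z -0.037 -0.0312 -0.0167 y -0.027 0.0265
0.08 93 z -0.0334 -0.0262 -0.0184 y -0.0267 0.027
0.1 82 z -0.0149 -0.0062 -0.0005 y -0.0258 0.026
```

View pics/b23.png

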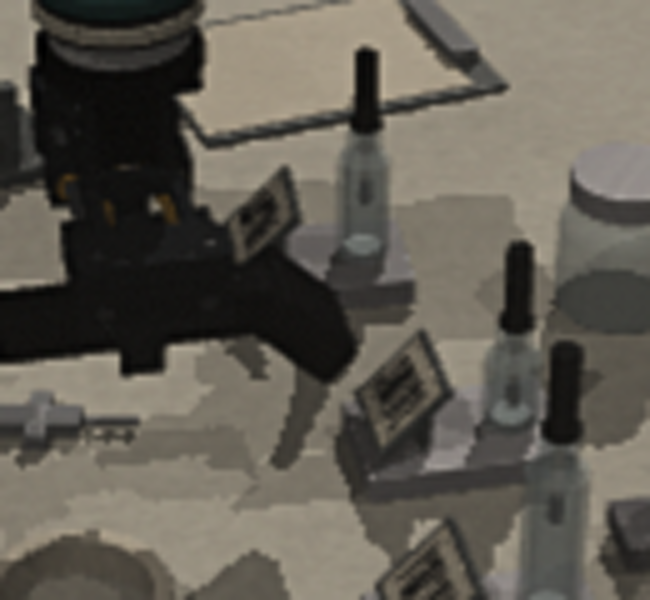

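View pics/a23.png

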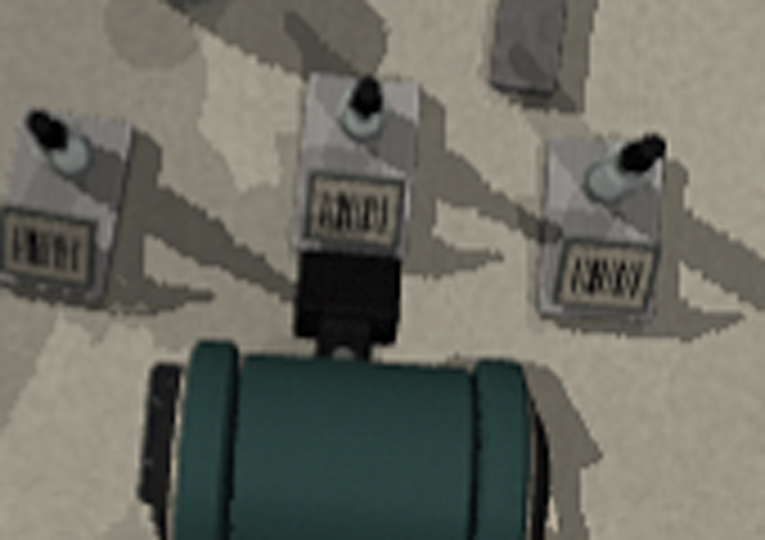

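In the top view the head is aligned with the short label, and in the side view the window at about (270,222) faces it squarely. I make a small correction and hold.

Call:
{"name": "servo_tool", "arguments": {"deltas": [{"hand": 0,"tx": -0.0015,"ty": 0,"tz": 0.0012,"wx": 0,"wy": 0,"wz": 0},{"hand": 0,"tx": -0.0015,"ty": 0,"tz": 0.0012,"wx": 0,"wy": 0,"wz": 0},{"hand": 0,"tx": -0.0015,"ty": 0,"tz": 0.0012,"wx": 0,"wy": 0,"wz": 0},{"hand": 0,"tx": -0.0015,"ty": 0,"tz": 0.0012,"wx": 0,"wy": 0,"wz": 0},{"hand": 0,"tx": -0.0015,"ty": 0,"tz": 0.0012,"wx": 0,"wy": 0,"wz": 0},{"hand": 0,"tx": -0.0015,"ty": 0,"tz": 0.0012,"wx": 0,"wy": 0,"wz": 0}]}}

```text
clock: 29.35
tcp_pos: [0.486, 0.0034, 0.0878]
ee_rot: [-3.14, 0.112, -0.0]
contact_force: [0.2, -0.3, -1.3]
opening: 0.0294
```

```bash
python3 - <<'E'
from h import *
go([.4866,.0039,.0881],-4.1)
s=bot.read_state(); Rt=R.from_rotvec(s['ee_rot'])
def N(x,y,z): return s['tcp_pos']+Rt.apply([x,y,z])
n=N(.099,0,.011); b=Rt.apply([.7071,0,.7071]); L=np.array([.6207,-.0058,.042])
print("nose",n,"dist",(L-n)@b,"lat",(L-n)-((L-n)@b)*b)
S=cv2.imread("pics/side23.png"); SS=cv2.resize(S[150:270,200:330],None,fx=5,fy=5,interpolation=cv2.INTER_CUBIC)
for q in((.099,0,.011),(.099,-.028,.011),(.099,.028,.011)):
    u=(proj("side",N(*q))[0]+.5-[200,150])*5; print(u); cv2.circle(SS,tuple(int(v) for v in u),3,(0,0,255),-1)
cv2.imwrite("pics/b24.png",SS)
E
```

```text
t 29.35 pos [0.486  0.0034 0.0878] F [ 0.2 -0.3 -1.3] op 0.0294
d mm [ 0.6 -0.5 -0.3] w deg [-0.   -0.01  0.03]
nose [ 0.58471051 -0.0036244   0.07681421] dist 0.05011041850220323 lat [0.00064161 0.00033831 0.00061478]
[332.38695747 344.03439131]
[320.36722367 312.48132857]
[344.86918225 376.79480552]
```

View pics/b24.png

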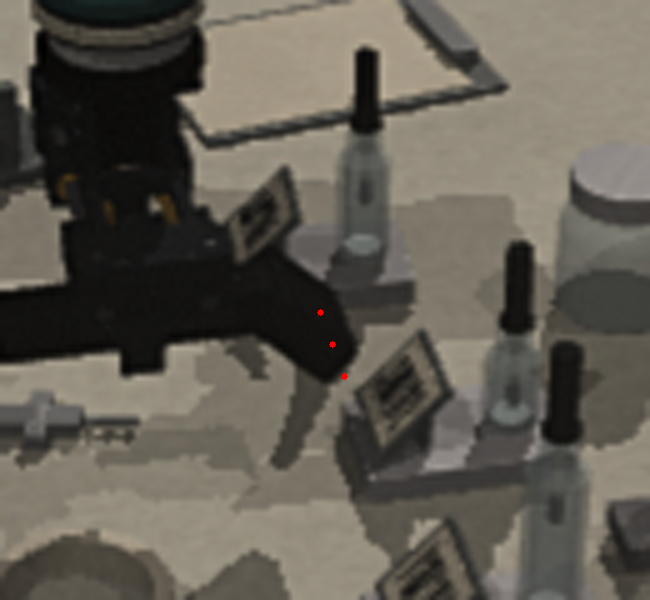

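The nose is 50 mm from the label, less than 1 mm off axis by kinematics and about 2–3 mm by the picture. I hold.

Call:
{"name": "servo_tool", "arguments": {"deltas": [{"hand": 0,"tx": 0,"ty": 0,"tz": 0,"wx": 0,"wy": 0,"wz": 0},{"hand": 0,"tx": 0,"ty": 0,"tz": 0,"wx": 0,"wy": 0,"wz": 0},{"hand": 0,"tx": 0,"ty": 0,"tz": 0,"wx": 0,"wy": 0,"wz": 0},{"hand": 0,"tx": 0,"ty": 0,"tz": 0,"wx": 0,"wy": 0,"wz": 0},{"hand": 0,"tx": 0,"ty": 0,"tz": 0,"wx": 0,"wy": 0,"wz": 0},{"hand": 0,"tx": 0,"ty": 0,"tz": 0,"wx": 0,"wy": 0,"wz": 0},{"hand": 0,"tx": 0,"ty": 0,"tz": 0,"wx": 0,"wy": 0,"wz": 0},{"hand": 0,"tx": 0,"ty": 0,"tz": 0,"wx": 0,"wy": 0,"wz": 0},{"hand": 0,"tx": 0,"ty": 0,"tz": 0,"wx": 0,"wy": 0,"wz": 0},{"hand": 0,"tx": 0,"ty": 0,"tz": 0,"wx": 0,"wy": 0,"wz": 0},{"hand": 0,"tx": 0,"ty": 0,"tz": 0,"wx": 0,"wy": 0,"wz": 0},{"hand": 0,"tx": 0,"ty": 0,"tz": 0,"wx": 0,"wy": 0,"wz": 0}]}}

```text
clock: 30.35
tcp_pos: [0.4859, 0.0034, 0.0877]
ee_rot: [3.14, -0.111, -0.0]
contact_force: [-0.8, 0.0, -2.1]
opening: 0.0296
```

Call:
{"name": "servo_tool", "arguments": {"deltas": [{"hand": 0,"tx": 0,"ty": 0,"tz": 0,"wx": 0,"wy": 0,"wz": 0},{"hand": 0,"tx": 0,"ty": 0,"tz": 0,"wx": 0,"wy": 0,"wz": 0},{"hand": 0,"tx": 0,"ty": 0,"tz": 0,"wx": 0,"wy": 0,"wz": 0},{"hand": 0,"tx": 0,"ty": 0,"tz": 0,"wx": 0,"wy": 0,"wz": 0},{"hand": 0,"tx": 0,"ty": 0,"tz": 0,"wx": 0,"wy": 0,"wz": 0},{"hand": 0,"tx": 0,"ty": 0,"tz": 0,"wx": 0,"wy": 0,"wz": 0},{"hand": 0,"tx": 0,"ty": 0,"tz": 0,"wx": 0,"wy": 0,"wz": 0},{"hand": 0,"tx": 0,"ty": 0,"tz": 0,"wx": 0,"wy": 0,"wz": 0}]}}

```text
clock: 31.02
tcp_pos: [0.4859, 0.0034, 0.0878]
ee_rot: [3.14, -0.111, 0.0]
contact_force: [0.2, 0.1, -1.5]
opening: 0.0295
```

```bash
python3 snap.py 25; python3 - <<'E'
from meas import *
C=cloud("top",np.load("pics/top25.npy"))
b=[(.58,.75,-.06,.06),(.55,.75,.09,.23),(.52,.72,-.22,-.08)]
for r in stands(C,b): print("top",r)
go([.462,.1908,.12],-8.6)
E
```

```text
31.1167 [0.4859 0.0035 0.0877] [-3.1396  0.1113  0.    ] [ 0.02  0.08 -1.84] 0.029496093533984656
top (540, array([650.4,  -7.9]), array([ 68. , 106.1]), 85.8)
top (531, array([624.7, 166.2]), array([ 69.1, 106.3]), 81.7)
top (496, array([ 616.3, -153.6]), array([ 68.9, 105.7]), 86.6)
t 31.12 pos [0.4859 0.0035 0.0877] F [ 0.   0.1 -1.8] op 0.0295
d mm [ -37.1 -185.2  -32.3] w deg [-0.    0.    4.54]
```

Vials unchanged since the last look. Now the mid vial.

Call:
{"name": "servo_tool", "arguments": {"deltas": [{"hand": 0,"tx": -0.005,"ty": 0,"tz": -0.015,"wx": 0,"wy": 0,"wz": 0},{"hand": 0,"tx": -0.012,"ty": -0.02,"tz": -0.03,"wx": 0,"wy": 0,"wz": 1},{"hand": 0,"tx": -0.02,"ty": -0.05,"tz": -0.032,"wx": 0,"wy": 0,"wz": 2},{"hand": 0,"tx": -0.027,"ty": -0.085,"tz": -0.032,"wx": 0,"wy": 0,"wz": 3},{"hand": 0,"tx": -0.033,"ty": -0.12,"tz": -0.032,"wx": 0,"wy": 0,"wz": 4},{"hand": 0,"tx": -0.037,"ty": -0.15,"tz": -0.032,"wx": 0,"wy": 0,"wz": 4.5},{"hand": 0,"tx": -0.037,"ty": -0.175,"tz": -0.032,"wx": 0,"wy": 0,"wz": 4.5},{"hand": 0,"tx": -0.037,"ty": -0.185,"tz": -0.03,"wx": 0,"wy": 0,"wz": 4.5},{"hand": 0,"tx": -0.037,"ty": -0.185,"tz": -0.02,"wx": 0,"wy": 0,"wz": 4.5},{"hand": 0,"tx": -0.037,"ty": -0.185,"tz": -0.01,"wx": 0,"wy": 0,"wz": 4.5},{"hand": 0,"tx": -0.037,"ty": -0.185,"tz": -0.001,"wx": 0,"wy": 0,"wz": 4.5},{"hand": 0,"tx": -0.037,"ty": -0.185,"tz": -0.0005,"wx": 0,"wy": 0,"wz": 4.5}]}}

```text
clock: 32.12
tcp_pos: [0.4598, 0.1885, 0.085]
ee_rot: [3.13, -0.237, -0.008]
contact_force: [-0.4, -0.3, -1.3]
opening: 0.0296
```

Call:
{"name": "servo_tool", "arguments": {"deltas": [{"hand": 0,"tx": 0,"ty": 0,"tz": 0,"wx": 0,"wy": 0,"wz": 0},{"hand": 0,"tx": 0,"ty": 0,"tz": 0,"wx": 0,"wy": 0,"wz": 0},{"hand": 0,"tx": 0,"ty": 0,"tz": 0,"wx": 0,"wy": 0,"wz": 0},{"hand": 0,"tx": 0,"ty": 0,"tz": 0,"wx": 0,"wy": 0,"wz": 0},{"hand": 0,"tx": 0,"ty": 0,"tz": 0,"wx": 0,"wy": 0,"wz": 0}]}}

```text
clock: 32.53
tcp_pos: [0.4626, 0.1905, 0.0888]
ee_rot: [-3.132, 0.235, -0.001]
contact_force: [0.4, -0.4, -1.8]
opening: 0.0295
```

```bash
cat > nose.py <<'E'
from h import *
import sys
x,y,a,k=map(float,sys.argv[1:5]); k=int(k)
A=np.radians(a); d=np.array([np.cos(A),np.sin(A)]); c=np.array([x,y])
go([*(c-.1644*d),.0881],a)
s=bot.read_state(); Rt=R.from_rotvec(s['ee_rot'])
n=s['tcp_pos']+Rt.apply([.099,0,.011]); b=Rt.apply([.7071,0,.7071]); L=np.array([*(c-.03*d),.042])
print("dist",((L-n)@b).round(4),"lat",((L-n)-((L-n)@b)*b).round(4))
E
python3 snap.py 26; python3 nose.py .6246 .1662 -8.5 26
python3 - <<'E'
from meas import *
C=cloud("top",np.load("pics/top26.npy"))
b=[(.58,.75,-.06,.06),(.55,.75,.09,.23),(.52,.72,-.22,-.08)]
for r in stands(C,b): print("top",r)
crop(cv2.imread("pics/side26.png"),170,130,150,120,5,"pics/b26.png")
crop(cv2.imread("pics/top26.png"),160,170,170,120,4.5,"pics/a26.png")
E
```

```text
32.6333 [0.4625 0.1906 0.0887] [-3.1325e+00  2.3470e-01 -1.3000e-03] [-1.45 -0.56 -2.04] 0.029577885801893425
t 32.63 pos [0.4625 0.1906 0.0887] F [-1.5 -0.6 -2. ] op 0.0296
d mm [-0.4  0.2  0.6] w deg [-0.02 -0.04 -0.07]
dist 0.05 lat [-0.0004  0.     -0.0004]
top (537, array([650.6,  -7.9]), array([ 68. , 106.6]), 86.0)
top (529, array([624.8, 166.5]), array([ 69.4, 106.2]), 81.6)
top (497, array([ 616.3, -153.4]), array([ 68.2, 105.9]), 86.0)
```

View pics/b26.png

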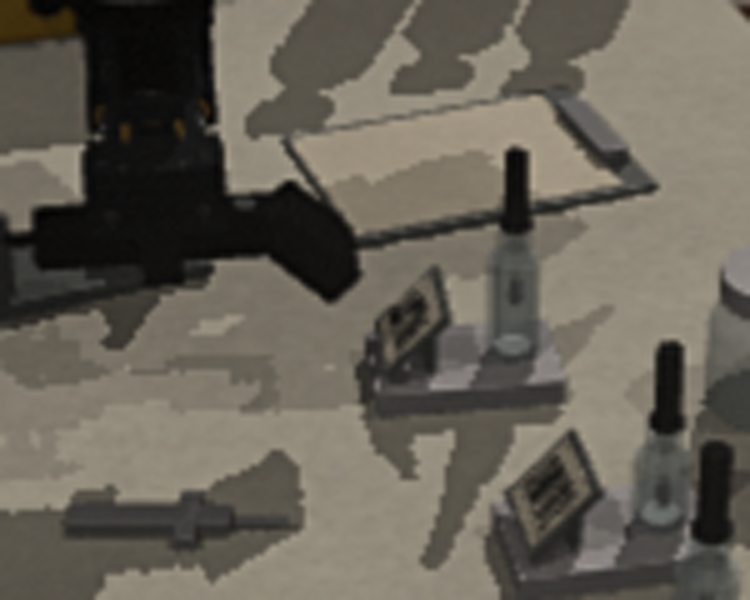

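View pics/a26.png

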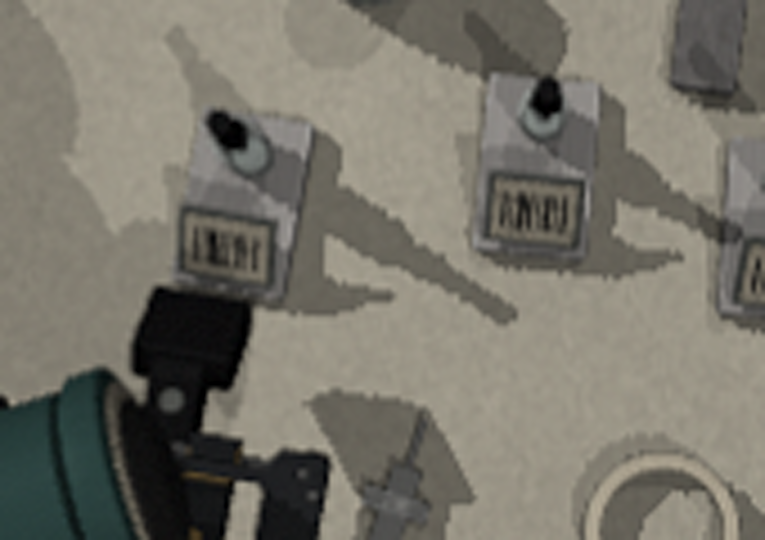

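The head is centred on the mid label in both views: the window is at about (237,186) in the side view and the distance is 50 mm. I hold.

Call:
{"name": "servo_tool", "arguments": {"deltas": [{"hand": 0,"tx": 0,"ty": 0,"tz": 0,"wx": 0,"wy": 0,"wz": 0},{"hand": 0,"tx": 0,"ty": 0,"tz": 0,"wx": 0,"wy": 0,"wz": 0},{"hand": 0,"tx": 0,"ty": 0,"tz": 0,"wx": 0,"wy": 0,"wz": 0},{"hand": 0,"tx": 0,"ty": 0,"tz": 0,"wx": 0,"wy": 0,"wz": 0},{"hand": 0,"tx": 0,"ty": 0,"tz": 0,"wx": 0,"wy": 0,"wz": 0},{"hand": 0,"tx": 0,"ty": 0,"tz": 0,"wx": 0,"wy": 0,"wz": 0},{"hand": 0,"tx": 0,"ty": 0,"tz": 0,"wx": 0,"wy": 0,"wz": 0},{"hand": 0,"tx": 0,"ty": 0,"tz": 0,"wx": 0,"wy": 0,"wz": 0},{"hand": 0,"tx": 0,"ty": 0,"tz": 0,"wx": 0,"wy": 0,"wz": 0},{"hand": 0,"tx": 0,"ty": 0,"tz": 0,"wx": 0,"wy": 0,"wz": 0},{"hand": 0,"tx": 0,"ty": 0,"tz": 0,"wx": 0,"wy": 0,"wz": 0},{"hand": 0,"tx": 0,"ty": 0,"tz": 0,"wx": 0,"wy": 0,"wz": 0}]}}

```text
clock: 33.63
tcp_pos: [0.4621, 0.1906, 0.0882]
ee_rot: [3.133, -0.234, -0.0]
contact_force: [-0.1, 0.2, -2.1]
opening: 0.0297
```

Call:
{"name": "servo_tool", "arguments": {"deltas": [{"hand": 0,"tx": 0,"ty": 0,"tz": 0,"wx": 0,"wy": 0,"wz": 0},{"hand": 0,"tx": 0,"ty": 0,"tz": 0,"wx": 0,"wy": 0,"wz": 0},{"hand": 0,"tx": 0,"ty": 0,"tz": 0,"wx": 0,"wy": 0,"wz": 0},{"hand": 0,"tx": 0,"ty": 0,"tz": 0,"wx": 0,"wy": 0,"wz": 0},{"hand": 0,"tx": 0,"ty": 0,"tz": 0,"wx": 0,"wy": 0,"wz": 0},{"hand": 0,"tx": 0,"ty": 0,"tz": 0,"wx": 0,"wy": 0,"wz": 0},{"hand": 0,"tx": 0,"ty": 0,"tz": 0,"wx": 0,"wy": 0,"wz": 0},{"hand": 0,"tx": 0,"ty": 0,"tz": 0,"wx": 0,"wy": 0,"wz": 0}]}}

```text
clock: 34.3
tcp_pos: [0.4621, 0.1906, 0.0882]
ee_rot: [-3.133, 0.234, -0.0]
contact_force: [0.0, 0.8, -1.1]
opening: 0.0295
```

```bash
python3 - <<'E'
from h import *
go([.4523,-.1429,.13],-3.8)
E
```

```text
t 34.3 pos [0.4621 0.1906 0.0882] F [ 0.   0.8 -1.1] op 0.0295
d mm [ 39.9 331.3 -41.8] w deg [-0.   -0.   -4.76]
```

Call:
{"name": "servo_tool", "arguments": {"deltas": [{"hand": 0,"tx": -0.005,"ty": 0,"tz": -0.02,"wx": 0,"wy": 0,"wz": 0},{"hand": 0,"tx": -0.003,"ty": 0.015,"tz": -0.04,"wx": 0,"wy": 0,"wz": -0.5},{"hand": 0,"tx": 0.0,"ty": 0.045,"tz": -0.042,"wx": 0,"wy": 0,"wz": -1},{"hand": 0,"tx": 0.005,"ty": 0.08,"tz": -0.042,"wx": 0,"wy": 0,"wz": -1.5},{"hand": 0,"tx": 0.01,"ty": 0.118,"tz": -0.042,"wx": 0,"wy": 0,"wz": -2},{"hand": 0,"tx": 0.015,"ty": 0.156,"tz": -0.042,"wx": 0,"wy": 0,"wz": -2.5},{"hand": 0,"tx": 0.02,"ty": 0.194,"tz": -0.042,"wx": 0,"wy": 0,"wz": -3},{"hand": 0,"tx": 0.025,"ty": 0.232,"tz": -0.042,"wx": 0,"wy": 0,"wz": -3.5},{"hand": 0,"tx": 0.03,"ty": 0.27,"tz": -0.042,"wx": 0,"wy": 0,"wz": -4},{"hand": 0,"tx": 0.036,"ty": 0.3,"tz": -0.042,"wx": 0,"wy": 0,"wz": -4.8},{"hand": 0,"tx": 0.04,"ty": 0.322,"tz": -0.042,"wx": 0,"wy": 0,"wz": -4.8},{"hand": 0,"tx": 0.04,"ty": 0.331,"tz": -0.04,"wx": 0,"wy": 0,"wz": -4.8}]}}

```text
clock: 35.3
tcp_pos: [0.4531, -0.1458, 0.129]
ee_rot: [3.138, -0.108, 0.003]
contact_force: [-0.5, -1.3, -2.2]
opening: 0.0295
```

Call:
{"name": "servo_tool", "arguments": {"deltas": [{"hand": 0,"tx": 0,"ty": 0,"tz": 0.005,"wx": 0,"wy": 0,"wz": 0},{"hand": 0,"tx": 0,"ty": 0,"tz": 0.015,"wx": 0,"wy": 0,"wz": 0},{"hand": 0,"tx": 0,"ty": 0,"tz": 0.025,"wx": 0,"wy": 0,"wz": 0},{"hand": 0,"tx": 0,"ty": 0,"tz": 0.035,"wx": 0,"wy": 0,"wz": 0},{"hand": 0,"tx": 0,"ty": 0,"tz": 0.04,"wx": 0,"wy": 0,"wz": 0},{"hand": 0,"tx": 0,"ty": 0,"tz": 0.04,"wx": 0,"wy": 0,"wz": 0},{"hand": 0,"tx": 0,"ty": 0,"tz": 0.04,"wx": 0,"wy": 0,"wz": 0},{"hand": 0,"tx": 0,"ty": 0,"tz": 0.04,"wx": 0,"wy": 0,"wz": 0}]}}

```text
clock: 35.97
tcp_pos: [0.4527, -0.1423, 0.0884]
ee_rot: [3.14, -0.102, 0.0]
contact_force: [0.4, 0.6, -1.7]
opening: 0.0292
```

```bash
python3 snap.py 27; python3 nose.py .6164 -.1535 -3.7 27
python3 - <<'E'
from meas import *
C=cloud("top",np.load("pics/top27.npy"))
b=[(.58,.75,-.06,.06),(.55,.75,.09,.23),(.52,.72,-.22,-.08)]
for r in stands(C,b): print("top",r)
crop(cv2.imread("pics/side27.png"),200,190,150,120,5,"pics/b27.png")
crop(cv2.imread("pics/top27.png"),220,170,170,120,4.5,"pics/a27.png")
E
```

```text
36.0667 [ 0.453  -0.1427  0.0888] [ 3.1396e+00 -1.0250e-01  1.7000e-03] [ 0.31  0.01 -1.25] 0.0296612812561978
t 36.07 pos [ 0.453  -0.1427  0.0888] F [ 0.3  0.  -1.3] op 0.0297
d mm [-0.6  0.3  0.7] w deg [ 0.02 -0.06 -0.04]
dist 0.05 lat [-0.0006 -0.0001 -0.0006]
top (538, array([650.5,  -7.9]), array([ 68.1, 106.5]), 85.9)
top (530, array([624.7, 166.1]), array([ 69.1, 106.2]), 81.6)
top (494, array([ 616.4, -153.4]), array([ 68.4, 105.8]), 86.6)
```

View pics/b27.png

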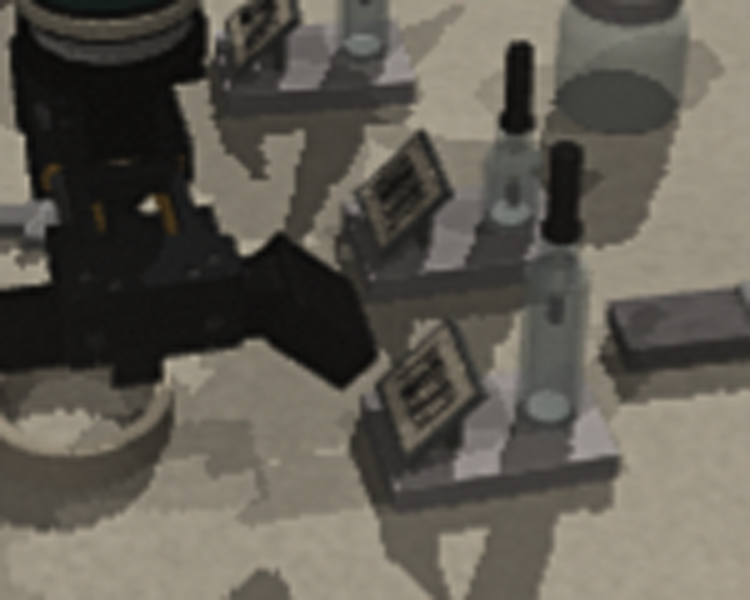

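View pics/a27.png

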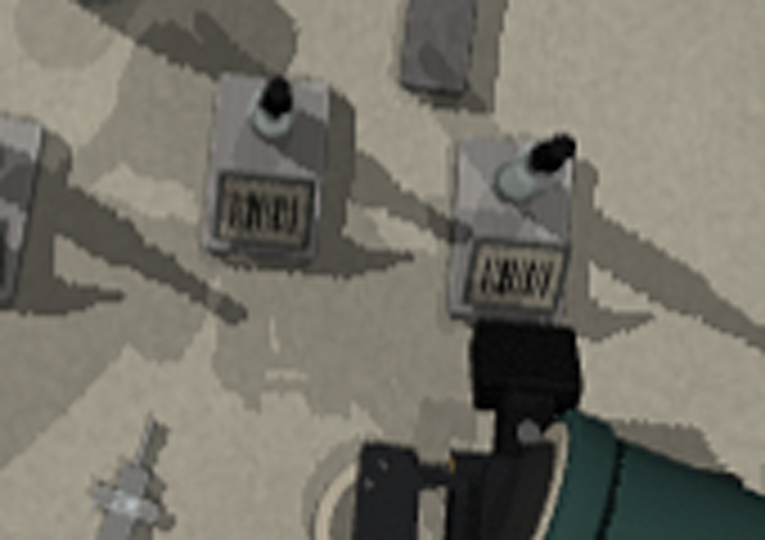

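The head faces the tall label squarely, with the window at about (272,265) in the side view and the distance 50 mm. I hold.

Call:
{"name": "servo_tool", "arguments": {"deltas": [{"hand": 0,"tx": 0,"ty": 0,"tz": 0,"wx": 0,"wy": 0,"wz": 0},{"hand": 0,"tx": 0,"ty": 0,"tz": 0,"wx": 0,"wy": 0,"wz": 0},{"hand": 0,"tx": 0,"ty": 0,"tz": 0,"wx": 0,"wy": 0,"wz": 0},{"hand": 0,"tx": 0,"ty": 0,"tz": 0,"wx": 0,"wy": 0,"wz": 0},{"hand": 0,"tx": 0,"ty": 0,"tz": 0,"wx": 0,"wy": 0,"wz": 0},{"hand": 0,"tx": 0,"ty": 0,"tz": 0,"wx": 0,"wy": 0,"wz": 0},{"hand": 0,"tx": 0,"ty": 0,"tz": 0,"wx": 0,"wy": 0,"wz": 0},{"hand": 0,"tx": 0,"ty": 0,"tz": 0,"wx": 0,"wy": 0,"wz": 0},{"hand": 0,"tx": 0,"ty": 0,"tz": 0,"wx": 0,"wy": 0,"wz": 0},{"hand": 0,"tx": 0,"ty": 0,"tz": 0,"wx": 0,"wy": 0,"wz": 0},{"hand": 0,"tx": 0,"ty": 0,"tz": 0,"wx": 0,"wy": 0,"wz": 0},{"hand": 0,"tx": 0,"ty": 0,"tz": 0,"wx": 0,"wy": 0,"wz": 0}]}}

```text
clock: 37.07
tcp_pos: [0.4524, -0.1427, 0.0882]
ee_rot: [3.14, -0.103, -0.0]
contact_force: [-0.7, -1.0, -1.6]
opening: 0.0295
```

Call:
{"name": "servo_tool", "arguments": {"deltas": [{"hand": 0,"tx": 0,"ty": 0,"tz": 0,"wx": 0,"wy": 0,"wz": 0},{"hand": 0,"tx": 0,"ty": 0,"tz": 0,"wx": 0,"wy": 0,"wz": 0},{"hand": 0,"tx": 0,"ty": 0,"tz": 0,"wx": 0,"wy": 0,"wz": 0},{"hand": 0,"tx": 0,"ty": 0,"tz": 0,"wx": 0,"wy": 0,"wz": 0},{"hand": 0,"tx": 0,"ty": 0,"tz": 0,"wx": 0,"wy": 0,"wz": 0},{"hand": 0,"tx": 0,"ty": 0,"tz": 0,"wx": 0,"wy": 0,"wz": 0},{"hand": 0,"tx": 0,"ty": 0,"tz": 0,"wx": 0,"wy": 0,"wz": 0},{"hand": 0,"tx": 0,"ty": 0,"tz": 0,"wx": 0,"wy": 0,"wz": 0}]}}

```text
clock: 37.73
tcp_pos: [0.4524, -0.1427, 0.0882]
ee_rot: [-3.14, 0.103, -0.0]
contact_force: [0.2, -0.0, -1.5]
opening: 0.0295
```

```bash
python3 - <<'E'
from h import *
go([.4337,.3420,.153],7.04)
E
```

```text
t 37.73 pos [ 0.4524 -0.1427  0.0882] F [ 0.2 -0.  -1.5] op 0.0295
d mm [ -50.5 -482.4  -64.8] w deg [ -0.   -0.  -10.8]
```

All three vials are scanned. I carry the scanner back.

Call:
{"name": "servo_tool", "arguments": {"deltas": [{"hand": 0,"tx": -0.005,"ty": 0,"tz": -0.03,"wx": 0,"wy": 0,"wz": 0},{"hand": 0,"tx": -0.008,"ty": -0.02,"tz": -0.06,"wx": 0,"wy": 0,"wz": -1},{"hand": 0,"tx": -0.01,"ty": -0.055,"tz": -0.065,"wx": 0,"wy": 0,"wz": -2},{"hand": 0,"tx": -0.013,"ty": -0.095,"tz": -0.065,"wx": 0,"wy": 0,"wz": -3},{"hand": 0,"tx": -0.017,"ty": -0.135,"tz": -0.065,"wx": 0,"wy": 0,"wz": -4},{"hand": 0,"tx": -0.021,"ty": -0.175,"tz": -0.065,"wx": 0,"wy": 0,"wz": -5},{"hand": 0,"tx": -0.025,"ty": -0.215,"tz": -0.065,"wx": 0,"wy": 0,"wz": -6},{"hand": 0,"tx": -0.03,"ty": -0.255,"tz": -0.065,"wx": 0,"wy": 0,"wz": -7},{"hand": 0,"tx": -0.034,"ty": -0.295,"tz": -0.065,"wx": 0,"wy": 0,"wz": -8},{"hand": 0,"tx": -0.038,"ty": -0.335,"tz": -0.065,"wx": 0,"wy": 0,"wz": -9},{"hand": 0,"tx": -0.042,"ty": -0.375,"tz": -0.065,"wx": 0,"wy": 0,"wz": -10},{"hand": 0,"tx": -0.046,"ty": -0.415,"tz": -0.065,"wx": 0,"wy": 0,"wz": -10.8}]}}

```text
clock: 38.73
tcp_pos: [0.4332, 0.2765, 0.1534]
ee_rot: [-3.135, -0.195, -0.001]
contact_force: [-0.2, -0.2, -1.2]
opening: 0.0291
```

Call:
{"name": "servo_tool", "arguments": {"deltas": [{"hand": 0,"tx": 0.0,"ty": -0.03,"tz": 0,"wx": 0,"wy": 0,"wz": 0},{"hand": 0,"tx": 0.003,"ty": -0.055,"tz": 0,"wx": 0,"wy": 0,"wz": 0},{"hand": 0,"tx": 0.003,"ty": -0.067,"tz": 0,"wx": 0,"wy": 0,"wz": 0},{"hand": 0,"tx": 0.003,"ty": -0.067,"tz": 0,"wx": 0,"wy": 0,"wz": 0},{"hand": 0,"tx": 0.003,"ty": -0.067,"tz": 0,"wx": 0,"wy": 0,"wz": 0},{"hand": 0,"tx": 0.003,"ty": -0.067,"tz": 0,"wx": 0,"wy": 0,"wz": 0},{"hand": 0,"tx": 0.003,"ty": -0.067,"tz": 0,"wx": 0,"wy": 0,"wz": 0}]}}

```text
clock: 39.32
tcp_pos: [0.4285, 0.3398, 0.1531]
ee_rot: [3.135, 0.191, -0.001]
contact_force: [-0.0, -0.3, -1.8]
opening: 0.0295
```

```bash
python3 - <<'E'
from h import *
go([.4337,.3420,.075],7.04)
E
```

```text
t 39.32 pos [0.4285 0.3398 0.1531] F [-0.  -0.3 -1.8] op 0.0295
d mm [ 5.5 -1.6 78. ] w deg [ 0.04  0.03 -0.08]
```

Call:
{"name": "servo_tool", "arguments": {"deltas": [{"hand": 0,"tx": 0.0055,"ty": -0.0016,"tz": 0.01,"wx": 0,"wy": 0,"wz": 0},{"hand": 0,"tx": 0.0055,"ty": -0.0016,"tz": 0.03,"wx": 0,"wy": 0,"wz": 0},{"hand": 0,"tx": 0.0055,"ty": -0.0016,"tz": 0.05,"wx": 0,"wy": 0,"wz": 0},{"hand": 0,"tx": 0.0055,"ty": -0.0016,"tz": 0.07,"wx": 0,"wy": 0,"wz": 0},{"hand": 0,"tx": 0.0055,"ty": -0.0016,"tz": 0.078,"wx": 0,"wy": 0,"wz": 0},{"hand": 0,"tx": 0.0055,"ty": -0.0016,"tz": 0.078,"wx": 0,"wy": 0,"wz": 0},{"hand": 0,"tx": 0.0055,"ty": -0.0016,"tz": 0.078,"wx": 0,"wy": 0,"wz": 0},{"hand": 0,"tx": 0.0055,"ty": -0.0016,"tz": 0.078,"wx": 0,"wy": 0,"wz": 0}]}}

```text
clock: 39.98
tcp_pos: [0.4348, 0.3439, 0.0763]
ee_rot: [-3.135, -0.192, -0.003]
contact_force: [-0.2, -0.2, -1.6]
opening: 0.0296
```

```bash
python3 - <<'E'
from h import *
go([.4337,.3420,.0445],7.04)
for n,b in(("side",(140,100,120,120)),):
    p,d=eyes.grab_frame(n); crop(p,*b,5,f"pics/{n}28c.png")
E
```

```text
t 39.98 pos [0.4348 0.3439 0.0763] F [-0.2 -0.2 -1.6] op 0.0296
d mm [-1.3  1.8 31.8] w deg [-0.05 -0.1  -0.03]
```

View pics/side28c.png

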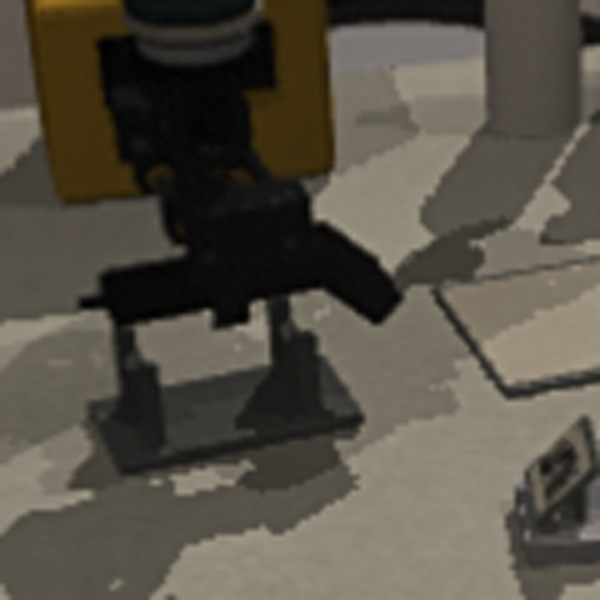

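The scanner hangs level over the empty forks at about (187,162). I lower it in.

Call:
{"name": "servo_tool", "arguments": {"deltas": [{"hand": 0,"tx": -0.0012,"ty": 0.0015,"tz": 0.002,"wx": 0,"wy": 0,"wz": 0},{"hand": 0,"tx": -0.0012,"ty": 0.0015,"tz": 0.006,"wx": 0,"wy": 0,"wz": 0},{"hand": 0,"tx": -0.0012,"ty": 0.0015,"tz": 0.012,"wx": 0,"wy": 0,"wz": 0},{"hand": 0,"tx": -0.0012,"ty": 0.0015,"tz": 0.018,"wx": 0,"wy": 0,"wz": 0},{"hand": 0,"tx": -0.0012,"ty": 0.0015,"tz": 0.024,"wx": 0,"wy": 0,"wz": 0},{"hand": 0,"tx": -0.0012,"ty": 0.0015,"tz": 0.028,"wx": 0,"wy": 0,"wz": 0},{"hand": 0,"tx": -0.0012,"ty": 0.0015,"tz": 0.03,"wx": 0,"wy": 0,"wz": 0},{"hand": 0,"tx": -0.0012,"ty": 0.0015,"tz": 0.03,"wx": 0,"wy": 0,"wz": 0},{"hand": 0,"tx": -0.0012,"ty": 0.0015,"tz": 0.03,"wx": 0,"wy": 0,"wz": 0}]}}

```text
clock: 40.78
tcp_pos: [0.4327, 0.3419, 0.045]
ee_rot: [3.135, 0.193, -0.001]
contact_force: [0.6, -0.1, -1.8]
opening: 0.0293
```

```bash
python3 - <<'E'
from h import *
go([.4337,.3420,.0437],7.04)
E
```

```text
t 40.78 pos [0.4327 0.3419 0.045 ] F [ 0.6 -0.1 -1.8] op 0.0293
d mm [1.  0.  1.3] w deg [ 0.01  0.02 -0.  ]
```

Call:
{"name": "servo_tool", "arguments": {"deltas": [{"hand": 0,"tx": 0.001,"ty": 0,"tz": 0.0007,"wx": 0,"wy": 0,"wz": 0},{"hand": 0,"tx": 0.001,"ty": 0,"tz": 0.0014,"wx": 0,"wy": 0,"wz": 0},{"hand": 0,"tx": 0.001,"ty": 0,"tz": 0.0014,"wx": 0,"wy": 0,"wz": 0},{"hand": 0,"tx": 0.001,"ty": 0,"tz": 0.0014,"wx": 0,"wy": 0,"wz": 0}]}}

```text
clock: 41.12
tcp_pos: [0.4339, 0.3421, 0.044]
ee_rot: [-3.136, -0.193, -0.0]
contact_force: [-0.2, -0.3, -2.3]
opening: 0.0295
```

Call:
{"name": "servo_tool", "arguments": {"deltas": [{"hand": 0,"tx": 0,"ty": 0,"tz": 0.0005,"wx": 0,"wy": 0,"wz": 0},{"hand": 0,"tx": 0,"ty": 0,"tz": 0.001,"wx": 0,"wy": 0,"wz": 0},{"hand": 0,"tx": 0,"ty": 0,"tz": 0.001,"wx": 0,"wy": 0,"wz": 0},{"hand": 0,"tx": 0,"ty": 0,"tz": 0.001,"wx": 0,"wy": 0,"wz": 0}]}}

```text
clock: 41.45
tcp_pos: [0.4339, 0.3422, 0.0437]
ee_rot: [-3.136, -0.193, -0.001]
contact_force: [-2.7, -1.7, 4.9]
opening: 0.0293
```

Contact: the weight now rests on the forks at the original TCP height. I open and withdraw straight up.

Call:
{"name": "servo_tool", "arguments": {"deltas": [{"hand": 0,"tx": 0,"ty": 0,"tz": -0.0006,"wx": 0,"wy": 0,"wz": 0},{"hand": 75,"tx": 0,"ty": 0,"tz": -0.0006,"wx": 0,"wy": 0,"wz": 0},{"hand": 75,"tx": 0,"ty": 0,"tz": -0.0006,"wx": 0,"wy": 0,"wz": 0},{"hand": 75,"tx": 0,"ty": 0,"tz": -0.0006,"wx": 0,"wy": 0,"wz": 0},{"hand": 75,"tx": 0,"ty": 0,"tz": -0.0006,"wx": 0,"wy": 0,"wz": 0},{"hand": 75,"tx": 0,"ty": 0,"tz": -0.0006,"wx": 0,"wy": 0,"wz": 0},{"hand": 75,"tx": 0,"ty": 0,"tz": -0.01,"wx": 0,"wy": 0,"wz": 0},{"hand": 75,"tx": 0,"ty": 0,"tz": -0.03,"wx": 0,"wy": 0,"wz": 0},{"hand": 75,"tx": 0,"ty": 0,"tz": -0.06,"wx": 0,"wy": 0,"wz": 0},{"hand": 75,"tx": 0,"ty": 0,"tz": -0.09,"wx": 0,"wy": 0,"wz": 0},{"hand": 75,"tx": 0,"ty": 0,"tz": -0.13,"wx": 0,"wy": 0,"wz": 0},{"hand": 75,"tx": 0,"ty": 0,"tz": -0.16,"wx": 0,"wy": 0,"wz": 0}]}}

```text
clock: 42.45
tcp_pos: [0.4342, 0.3424, 0.2064]
ee_rot: [-3.134, -0.193, -0.003]
contact_force: [1.2, 0.5, -0.9]
opening: 0.0656
```

Call:
{"name": "servo_tool", "arguments": {"deltas": [{"hand": 75,"tx": 0,"ty": 0.05,"tz": -0.01,"wx": 0,"wy": 0,"wz": 0},{"hand": 75,"tx": 0,"ty": 0.1,"tz": -0.02,"wx": 0,"wy": 0,"wz": 0},{"hand": 75,"tx": 0,"ty": 0.15,"tz": -0.02,"wx": 0,"wy": 0,"wz": 0},{"hand": 75,"tx": 0,"ty": 0.2,"tz": -0.02,"wx": 0,"wy": 0,"wz": 0},{"hand": 75,"tx": 0,"ty": 0.25,"tz": -0.02,"wx": 0,"wy": 0,"wz": 0},{"hand": 75,"tx": 0,"ty": 0.25,"tz": -0.02,"wx": 0,"wy": 0,"wz": 0},{"hand": 75,"tx": 0,"ty": 0.25,"tz": -0.02,"wx": 0,"wy": 0,"wz": 0},{"hand": 75,"tx": 0,"ty": 0.25,"tz": -0.02,"wx": 0,"wy": 0,"wz": 0}]}}

```text
clock: 43.12
tcp_pos: [0.4647, 0.092, 0.2237]
ee_rot: [-3.136, -0.185, -0.002]
contact_force: [0.0, 1.6, -0.2]
opening: 0.0662
```

```bash
python3 snap.py 30; python3 - <<'E'
from meas import *
C=cloud("top",np.load("pics/top30.npy"))
b=[(.58,.75,-.06,.06),(.55,.75,.09,.23),(.52,.72,-.22,-.08)]
for r in stands(C,b): print("top",r)
for k in("0","30"):
    T=cloud("top",np.load(f"pics/top{k}.npy"))
    m=(T[...,2]>.070)&(T[...,2]<.085)&(T[...,1]>.25)&(T[...,1]<.42)&(T[...,0]>.36)&(T[...,0]<.478)
    P=T[m]; print(k,cv2.minAreaRect((P[:,:2]*1000).astype(np.float32)),P.mean(0))
a=cv2.imread("pics/top0.png").max(2); c=cv2.imread("pics/top30.png").max(2)
for g in(a,c):
    m=g[240:320,110:150]<45; ys,xs=np.nonzero(m); print(m.sum(),xs.mean(),ys.mean(),ys.min(),ys.max(),xs.min())
crop(cv2.imread("pics/side30.png"),0,0,560,420,1.4,"pics/b30.png")
crop(cv2.imread("pics/top30.png"),80,110,380,240,2.1,"pics/a30.png")
E
```

```text
43.2167 [0.4644 0.0944 0.2233] [-3.1349e+00 -1.9140e-01 -9.0000e-04] [-0.24  0.41 -0.14] 0.06587877266401519
top (536, array([650.7,  -7.9]), array([ 68.3, 106.4]), 86.0)
top (531, array([624.7, 166.2]), array([ 68.6, 106.1]), 81.5)
top (493, array([ 616.8, -153.7]), array([ 68.7, 106.7]), 86.2)
0 ((423.0585021972656, 341.37677001953125), (111.67521667480469, 31.13846206665039), 8.221745491027832) [0.42220018 0.34020697 0.07638201]
30 ((423.45062255859375, 339.4140625), (110.67304992675781, 31.403656005859375), 7.705935478210449) [0.4225449  0.33837027 0.07609851]
1212 27.023927392739274 36.68894389438944 5 79 13
1254 28.04306220095694 37.0518341307815 5 79 14
```

View pics/b30.png

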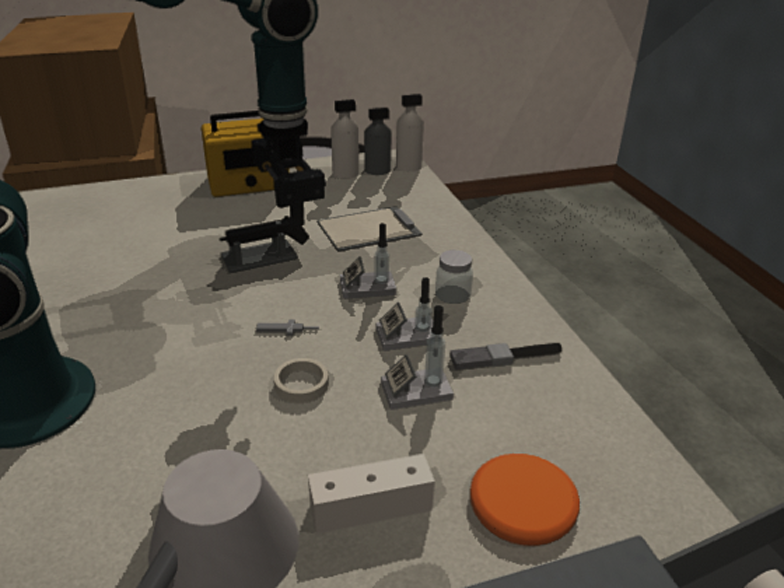

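View pics/a30.png

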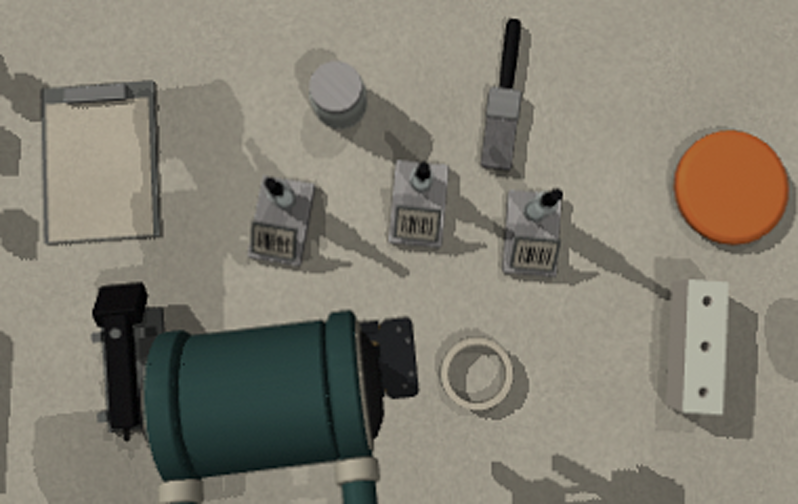

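```bash
python3 - <<'E'
from h import *
print(bot.sign_off())
E
```

```text
the job is handed in; nothing more can be done
None
```

The job is handed in at about 43 s of the 208 s allowed. All three vials have a swab pushed in, and all three were scanned from shortest to tallest.

- **Swabs:** each was pushed until the force rose to 11–12 N with no further travel. In the last pictures all three collars sit on their rims and the rack is empty. All three were needed, so none were left over.
- **Knocked vial:** the middle-height vial was pushed about 24 mm aside during the run. It stayed upright with its swab, and I measured it again before scanning.
- **Scanning:** I held the scanner still for over 1.6 s at each label. By arm position the window was 50 mm from each label and less than 1 mm off its centre. For the short vial, the picture put the window 2–3 mm away from that calculated position. The scanner gives no read-back, so I can't confirm that the labels registered.
- **Scanner return:** it is back on the cradle forks, level, and its overhead position is within about 2 mm and 0.5° of the start. That small sideways shift is the only difference I measured.
- **Other objects:** the last views show them undisturbed, and the arm touches nothing.

The first move command was refused because its rows left out some keys; nothing moved, and I sent it again in full.

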